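Erect a fold-up instrument tray on the anti-static mat

TASK

Pick up the opened-out aluminium tray and set it down, without dropping it, in the middle of the black rubber mat, its walls still folded out; let go of it there. Then take its three hinged walls, one after another, and raise each fully upright, so that they make an open box with the fixed back wall. Leave the tray in the middle of the mat and the meter, pen pot and resistance box where they are.

Things in the scene. Friction and masses are not known exactly. Their poses are not given: they have to be found in the camera images.
- tray: Loose fold-up tray, bare aluminium, about 0.7 kg. Base plate 130 mm (its x) x 120 mm (its y) x 8 mm; origin at the centre of its underside, z up. On the +x edge a fixed back wall, 5 mm thick, its top 60 mm above the underside; the other three edges carry hinged walls, folded out nearly flat at the start. Opened out it measures about 184 x 228 mm.
- tray_rib (a point): Where to hold the tray to carry it: a fixed upright carrying rib in the middle of the base, 10 mm thick (tray's x), 70 mm long (tray's y), from 8 to 50 mm above the tray's underside. Point at the rib's centre, 32 mm above the underside; axes as the tray's. The tray balances here within a few mm.
- mat_centre (a point): Black rubber anti-static mat fixed on the bench, 220 x 210 mm, 3 mm thick; point at the middle of its upper face.
- wall_left (a joint): Hinge of the tray's left wall (on the tray's +y edge), rad: 0 lying folded out flat, 1.571 upright at its stop. The hinge line runs along the tray's x at y = +60 mm, 6 mm above the tray's underside. The wall is 126 mm wide, 5 mm thick, 54 mm from hinge to rim. The hinge has friction (about 0.04 N m) and no spring: the wall stays where it is left.
- lug_left (a point): Grasp point on the left wall's pull lug: a plate 30 mm wide (along the hinge), 7 mm thick, 36 mm high, square off the wall's inner face at mid-rim; it points up when the wall lies flat, inward when it is upright. Point 50.5 mm from the hinge line along the wall, 25 mm off the inner face (the hinge line lies in that face's plane). Axes: x hinge to rim, z along the lug, y along the hinge.
- wall_right (a joint): Hinge of the tray's right wall (on the tray's -y edge), rad: 0 lying folded out flat, 1.571 upright at its stop. The hinge line runs along the tray's x at y = -60 mm, 6 mm above the tray's underside. The wall is 126 mm wide, 5 mm thick, 54 mm from hinge to rim. The hinge has friction (about 0.04 N m) and no spring: the wall stays where it is left.
- lug_right (a point): Grasp point on the right wall's pull lug: a plate 30 mm wide (along the hinge), 7 mm thick, 36 mm high, square off the wall's inner face at mid-rim; it points up when the wall lies flat, inward when it is upright. Point 50.5 mm from the hinge line along the wall, 25 mm off the inner face (the hinge line lies in that face's plane). Axes: x hinge to rim, z along the lug, y along the hinge.
- wall_front (a joint): Hinge of the tray's front wall (on the tray's -x edge), rad: 0 lying folded out flat, 1.571 upright at its stop. The hinge line runs along the tray's y at x = -65 mm, 6 mm above the tray's underside. The wall is 118 mm wide, 5 mm thick, 54 mm from hinge to rim. The hinge has friction (about 0.04 N m) and no spring: the wall stays where it is left.
- lug_front (a point): Grasp point on the front wall's pull lug: a plate 30 mm wide (along the hinge), 7 mm thick, 36 mm high, square off the wall's inner face at mid-rim; it points up when the wall lies flat, inward when it is upright. Point 50.5 mm from the hinge line along the wall, 25 mm off the inner face (the hinge line lies in that face's plane). Axes: x hinge to rim, z along the lug, y along the hinge.
- meter_centre (a point): Bystander: black handheld meter lying flat, 160 x 80 x 34 mm; point at its centre.
- pot_centre (a point): Bystander: black round pen pot, 76 mm across, 90 mm high; point at its centre, half-way up.
- decade_centre (a point): Bystander: grey resistance box 70 x 150 x 55 mm with three black knobs on top; point at its centre.

How it is judged:
On the way:
1. the tray lies flat in the middle of the mat (centre within 35 mm), let go, its three walls still folded out (below 0.9 rad) (horizontal distance between tray and mat_centre below 0.035 m and height (world z) of tray below 0.007 m and angle between tray's own z axis and vertical below 0.06 rad and contact force between the fingers and tray below 0.1 N and value of joint each of wall_left, wall_right, wall_front below 0.9 rad), for 0.2 s.
At the end, for the whole second after the job is handed in: The tray rests flat on the mat, its centre within 35 mm of the mat's centre (horizontally), and the left, right and front walls all stand within 8 degrees of upright (joints above 1.43 rad); nothing moves and the tray is released (horizontal distance between tray and mat_centre below 0.035 m and height (world z) of tray below 0.007 m and angle between tray's own z axis and vertical below 0.06 rad and value of joint each of wall_left, wall_right, wall_front above 1.43 rad and linear speed of tray below 0.02 m/s); the robot touches nothing.
It fails at once if the tray is dropped: off the bench by more than 20 mm with nothing holding it (height (world z) of tray above 0.023 m and contact force between each of the arm, the fingers and tray below 0.01 N).
It fails at once if the meter is moved by more than 30 mm (distance of meter_centre from where it was at the start of the episode above 0.03 m).
It fails at once if the pen pot is moved by more than 30 mm (distance of pot_centre from where it was at the start of the episode above 0.03 m).
It fails at once if the resistance box is moved by more than 30 mm (distance of decade_centre from where it was at the start of the episode above 0.03 m).
It also fails if it takes over 70 s, if anything falls off the work surface, if the arm or the gripper's body presses on something with over 40 N, if the wrist force passes 120 N, or if a joint passes its speed limit or range.

ROBOT

A 7-joint arm with a two-finger parallel gripper is mounted at the origin on the work surface. World frame = base frame: x ahead of the robot, y to its left, z up, the work surface at z = 0. Lengths are in m, angles in rad, forces in N, time in s.
With the tool pointing down it reaches from about 0.425 to 0.875 m from the base axis. Payload 8.4 kg.
Tool frame: the origin (TCP) lies midway between the tips of the shut fingers; the grasp point (between the pads) lies 19 mm behind it (env.grasp_offset is the distance from the TCP to the grasp point, in m); z points along the fingers, y is the direction in which the jaws open and shut (so a half turn about z gives the same grasp; the last joint's range is limited). The gripper opens to 85 mm and grips with 20 to 120 N. Pads are 22 mm wide; open, the fingers measure 114 mm over their backs; the gripper's body (76 mm by 85 mm) begins 54 mm behind the grasp point. The pads swing forward as they close: fully open they stand 13 mm farther back than shut.
Start: joints at [-1.445, 0.333, 0.04, 1.465, -0.013, 1.343, -0.059], TCP at [0.145, 0.634, 0.193] pointing down, gripper open.
Joint ranges: [-2.58, 2.58], [-0.38, 2.09], [-1.3, 1.39], [0.25, 2.4], [-1.5, 4.64], [0.08, 2.09], [-2.65, 2.65]. Speed limits (rad/s): [2.22, 2.22, 2.79, 2.79, 3.14, 3.14, 3.14].

INTERFACE

Orientations are given as a unit quaternion [x, y, z, w].
In Python, from plant import env, cams, workorder gives the robot as it stands.
- The arm moves only by the shell command python3 -m inch 'ROWS' [FORCE]. ROWS is JSON, a list of rows, each an object of numbers: "grip": the closure, from 0 (fully open) to 1 (shut); "dx", "dy", "dz": the shift along the tool's x, y, z in mm; "rx", "ry", "rz": the turn, a rotation vector about the tool's x, y, z in rad. In form: [{"grip": .., "dx": .., "dy": .., "dz": .., "rx": .., "ry": .., "rz": ..}, ...]. A call has 1 to 12 rows; each row shifts and turns the commanded pose from where the row before left it, along the tool's axes as they then stand; what a row does not reach is not made up. A row lasts 1/8 s, in which the tool goes at most 62.5 mm and 10.7 degrees, less where a joint would pass 70% of its speed; a pose out of reach is approached as far as the arm can. A call with a gripper value outside its range is refused whole. The fingers move at their own pace and stop on an object; FORCE is the grip in N (left out, the last holds). Time passes only in rows, so rows that do not move let the fingers close. It gives the time, the measured TCP pose, the force and the opening at its end, in the units of the state.
- env.observe(): the state, without advancing time (a new reading comes with each control period).
- cams.camera(name): name is "side" or "top"; returns (picture, depth): 480x640x3 uint8, blue, green, red; 480x640 float32, m along the optical axis (not along the pixel's ray), 0 where there is no reading.
- cams.calibration(name): a dict with "K" (3x3 intrinsics, pixels), "eye" and "attitude" of the camera in the world. Camera axes: x right, y down, z forward; pixel columns grow to the right and rows downward; lengths in m; the calibration is good to about 2 mm. A picture is of the moment at which its call begins. calibration takes no time and is no camera call.
- workorder.job_done(): hands the job in, once; it reports no verdict.
The state is a dict: "time_s": time; "qpos": joint angles; "qd": joint speeds; "joint_efforts": joint torques, N m; "tool_pos": TCP position; "ee_rot": TCP orientation; "contact_force": force on the tool from outside, world axes, zero at the start; "wrist_torque": the same for the moment, N m; "grip_width": opening from 0.0 (shut) to 1.0 (fully open).
Only numpy, scipy, OpenCV 4.12 (cv2) and the standard library are available. Lean on these libraries where they do the work, as an engineer would, in place of code of your own. Each camera call takes 0.05 s, during which the arm holds its last target.

## Working session

There is one attempt and no reset: what is moved stays moved. The work goes in short steps, Python scripts to look and compute and a shell command to move; the robot and the scene stay as the last step left them, time stands still between calls to the robot, and variables do not carry over. Pictures are saved under pics/ and viewed, and the job is handed in when it is done.

```bash
ls; mkdir -p pics
cat > h.py <<'E'
import numpy as np, cv2
from scipy.spatial.transform import Rotation as R
from plant import env, cams, workorder
def shot(n,tag):
    im,d=cams.camera(n); cv2.imwrite(f'pics/{tag}.png',im); np.save(f'pics/{tag}.npy',d); return im,d
def cal(n):
    c=cams.calibration(n); a=np.array(c['attitude'],float)
    Rm=R.from_quat(a).as_matrix() if a.size==4 else a.reshape(3,3)
    return np.array(c['K']),np.array(c['eye']),Rm
def px(n,d,u,v,z=None):
    K,e,Rm=cal(n); r=Rm@np.linalg.inv(K)@np.array([u,v,1.])
    if z is not None: return e+r*(z-e[2])/r[2]
    return e+r*d[int(v),int(u)]
def proj(n,p):
    K,e,Rm=cal(n); q=K@(Rm.T@(np.array(p)-e)); return q[:2]/q[2]
E
python3 - <<'E'
from h import *
for n in('top','side'):
    shot(n,n+'0'); print(cams.calibration(n))
s=env.observe(); print(s, env.grasp_offset)
E
```

```text
pics
{'K': array([[443.33836078,   0.        , 319.35350574],
       [  0.        , 443.33836078, 233.0051394 ],
       [  0.        ,   0.        ,   1.        ]]), 'eye': array([0.47876751, 0.02310198, 1.04616593]), 'attitude': array([-0.69762233,  0.71225932, -0.0527959 ,  0.05676557])}
{'K': array([[447.07125787,   0.        , 323.27265398],
       [  0.        , 447.07125787, 232.97351213],
       [  0.        ,   0.        ,   1.        ]]), 'eye': array([0.18861918, 0.50474319, 0.66965795]), 'attitude': array([-0.31031574,  0.86208118, -0.37491333,  0.14128047])}
{'time_s': 0.1, 'qpos': array([-1.44517566,  0.33382333,  0.03987884,  1.46621475, -0.01341027,
        1.34330158, -0.0585281 ]), 'qd': array([ 0.00148878, -0.00166502,  0.00105355, -0.00214805, -0.00078763,
       -0.0009445 ,  0.0006593 ]), 'joint_efforts': array([ 4.53274857e-03, -6.60017824e+01,  1.37046710e+00, -4.06465960e+01,
        1.71829731e-02,  9.01142339e-03,  6.41525872e-06]), 'tool_pos': array([0.14482621, 0.63316313, 0.19250563]), 'ee_rot': array([ 1.12199382e-01,  9.93685438e-01, -7.39503978e-04, -3.82601776e-05]), 'contact_force': array([-0.7312712 ,  0.48960874,  0.13158149]), 'wrist_torque': array([ 0.06416015, -0.00106888,  0.03318834]), 'grip_width': 1.0021645002849524} 0.0187
```

View pics/top0.png

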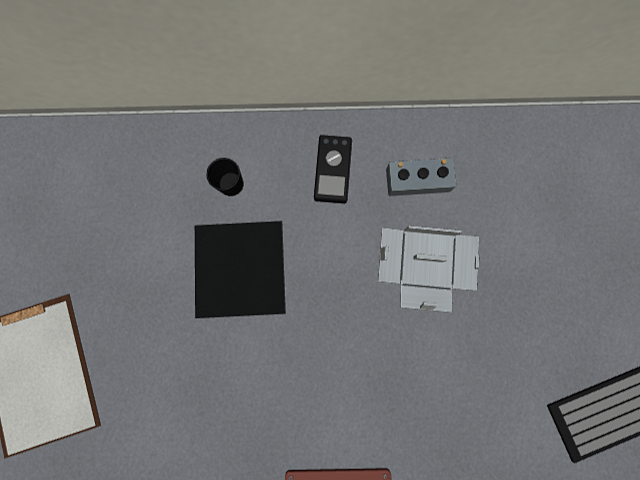

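View pics/side0.png

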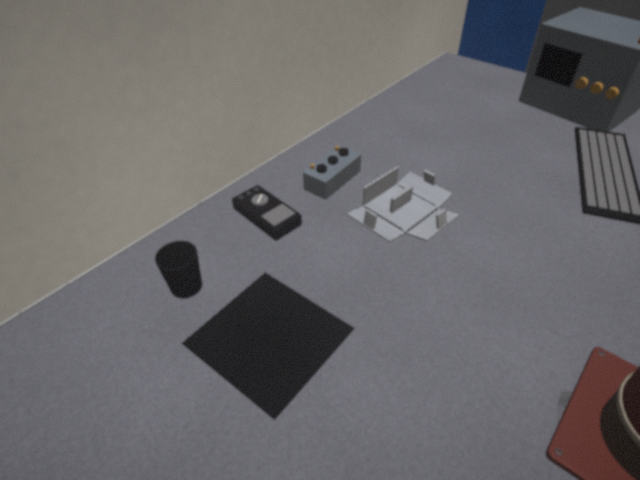

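Run:
```python
from h import *
for n in('top','side'):
    d=np.load(f'pics/{n}0.npy'); K,e,Rm=cal(n); print(n,Rm.round(3).tolist())
    print('tcp',proj(n,[0.145,0.633,0.19]),'base',proj(n,[0,0,0]))
    im=cv2.imread(f'pics/{n}0.png')
    if n=='top':
        for nm,u,v in[('mat',240,270),('m1',195,225),('m2',282,222),('m3',285,313),('m4',197,318),('base',420,275),('rib',430,257),('bench',330,330),('meter',333,168),('pot',225,172),('box',423,165)]:
            print(nm,px(n,d,u,v).round(4))
        cv2.imwrite('pics/tray_t.png',cv2.resize(im[215:325,365:495],None,fx=6,fy=5.4,interpolation=cv2.INTER_CUBIC))
    else:
        for nm,u,v in[('mat',268,340),('base',390,215),('bench',400,330)]: print(nm,px(n,d,u,v).round(4))
        cv2.imwrite('pics/tray_s.png',cv2.resize(im[155:250,340:470],None,fx=6,fy=6,interpolation=cv2.INTER_CUBIC))
```

```text
top [[-0.02, -0.988, 0.155], [-1.0, 0.021, 0.004], [-0.007, -0.154, -0.988]]
tcp [-12.76043111 497.17258449] base [337.97445958 525.92685811]
mat [ 0.5581  0.2166 -0.0009]
m1 [0.6678 0.3248 0.002 ]
m2 [ 0.6715  0.1166 -0.0026]
m3 [4.560e-01 1.109e-01 2.000e-04]
m4 [0.4487 0.3152 0.0013]
base [ 0.537  -0.205   0.0095]
rib [ 0.5746 -0.2208  0.0499]
bench [0.4154 0.0074 0.0023]
meter [ 0.7932 -0.0083  0.03  ]
pot [0.793  0.2511 0.0171]
box [ 0.7879 -0.2159  0.055 ]
side [[-0.767, -0.429, 0.476], [-0.641, 0.526, -0.559], [-0.011, -0.734, -0.679]]
tcp [ 239.89032862 1073.1861196 ] base [651.97885011 445.07941082]
mat [0.5536 0.2293 0.0047]
base [ 0.5731 -0.1806  0.0091]
bench [0.1886 0.5047 0.6697]
```

View pics/tray_t.png

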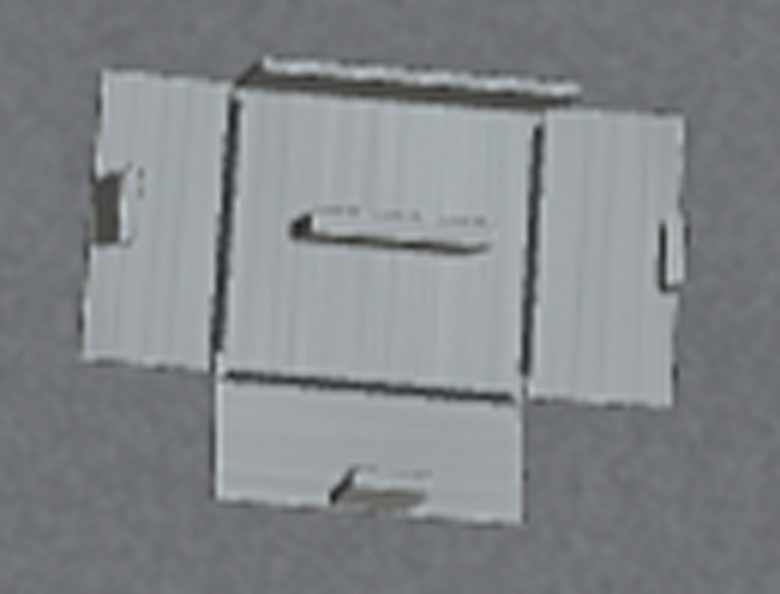

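View pics/tray_s.png

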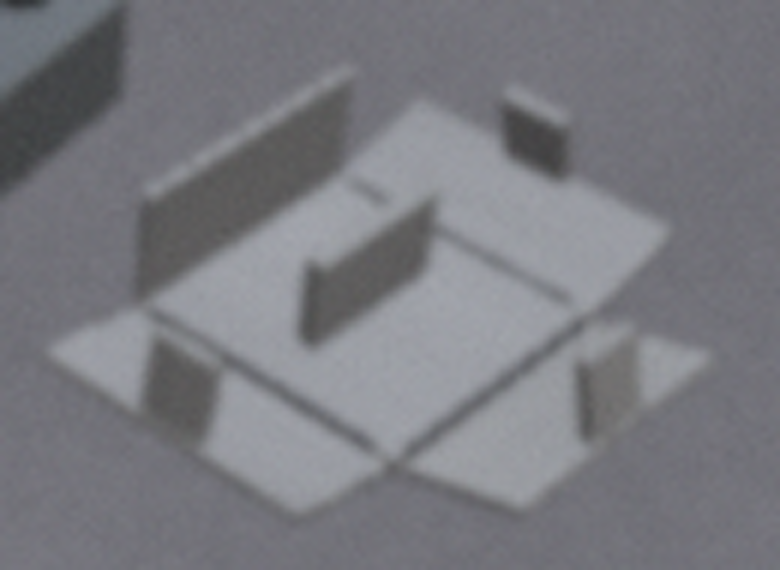

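```bash
cat > fit.py <<'E'
from h import *
from scipy.optimize import least_squares
def fit(n,obs,x0,zoff):
    # obs: list of (local xyz mm, u, v)
    def f(p):
        Rz=R.from_euler('z',p[2]).as_matrix()
        return np.concatenate([proj(n,Rz@(np.array(o[0])/1000)+[p[0],p[1],zoff])-o[1:] for o in obs])
    r=least_squares(f,x0); return r.x,r.fun
E
python3 - <<'E'
from fit import *
c=lambda x,y:(365+x/6-.4,215+y/5.4-.4)
L=[((63,114,6),102,70),((-63,114,6),82,358),((63,-114,6),685,115),((-63,-114,6),672,407),((-119,59,6),215,500),((-119,-59,6),522,523),
((0,35,50),312,210),((0,-35,50),490,222),((67.5,60,60),265,58),((67.5,-60,60),580,85)]
p,f=fit('top',[(l,*c(x,y)) for l,x,y in L],[.57,-.22,0],0)
print(p,np.degrees(p[2]));print(f.reshape(-1,2).round(1).tolist())
c=lambda x,y:(340+x/6-.4,155+y/6-.4)
L=[((63,114,6),50,350),((-63,114,6),298,515),((63,-114,6),420,100),((-63,-114,6),668,232),((-119,59,6),525,508),((-119,-59,6),710,355),((65,60,60),142,195),((65,-60,60),352,70)]
p,f=fit('side',[(l,*c(x,y)) for l,x,y in L],[.57,-.22,0],0)
print(p,np.degrees(p[2]));print(f.reshape(-1,2).round(1).tolist())
# mat
for n in ['top']:
    im=cv2.imread(f'pics/{n}0.png'); m=(im[200:330,180:300].max(2)<45).astype('uint8')
    m=cv2.morphologyEx(m,cv2.MORPH_OPEN,np.ones((5,5)))
    cs=max(cv2.findContours(m,0,1)[0],key=cv2.contourArea); q=cv2.approxPolyDP(cs,8,True)[:,0]+[180,200]
    w=np.array([px(n,None,*a,z=.003) for a in q]); print(q.tolist(),w.round(4).tolist(),w.mean(0))
    for i in range(4): print(np.linalg.norm(w[i]-w[i-1]),np.degrees(np.arctan2(*(w[i]-w[i-1])[1::-1])))
cs=np.array([(185,343),(266,273),(353,327),(275,417)]);w=np.array([px('side',None,*a,z=.003) for a in cs]);print(w.round(4).tolist(),w.mean(0))
print(proj('side',[.5605,.217,.003]))
s=env.observe();print(s['tool_pos'],R.from_quat(s['ee_rot']).as_matrix().round(3).tolist())
E
```

```text
[ 0.57599247 -0.22698269 -0.10685312] -6.122232975732857
[[-0.2, 0.3], [-0.4, -0.0], [-1.1, 0.0], [-0.7, -0.6], [-0.4, 0.0], [-0.4, 0.2], [0.6, 1.5], [2.0, 1.9], [-0.2, -1.4], [0.7, -2.0]]
[ 0.578909   -0.23388099 -0.09937047] -5.693508545054218
[[-0.4, 0.7], [1.1, 0.0], [-0.7, 1.3], [0.0, 0.7], [0.1, 1.4], [0.2, 1.4], [0.6, -2.9], [-1.2, -3.3]]
[[281, 222], [195, 226], [195, 317], [284, 312]] [[0.6705, 0.1185, 0.003], [0.6652, 0.3244, 0.003], [0.4511, 0.3195, 0.003], [0.4583, 0.113, 0.003]] [0.56129409 0.21885096 0.003     ]
0.21224947131104857 1.4871526056507327
0.2059694603960654 91.47327149725065
0.21421380603615134 -178.67249173737468
0.20657518515615442 -87.9820821443499
[[0.662, 0.3249, 0.003], [0.6695, 0.1195, 0.003], [0.4564, 0.1126, 0.003], [0.4488, 0.3191, 0.003]] [0.55919017 0.21902871 0.003     ]
[270.27727131 333.85480038]
[0.14482621 0.63316313 0.19250563] [[-0.975, 0.223, -0.0], [0.223, 0.975, -0.001], [-0.0, -0.001, -1.0]]
```

```bash
cat > go.py <<'E'
from h import *
import sys
def tool(yaw_y,tilt_rotvec=None):
    y=np.array([np.cos(yaw_y),np.sin(yaw_y),0]);z=np.array([0,0,-1.]);return np.c_[np.cross(y,z),y,z]
def delta(p,Rt=None):
    s=env.observe();Rc=R.from_quat(s['ee_rot']).as_matrix()
    print('now',s['tool_pos'].round(4),'t',round(s['time_s'],2),'F',s['contact_force'].round(1),'w',round(s['grip_width'],3))
    print('shift mm in current tool axes',(Rc.T@(np.array(p)-s['tool_pos'])*1000).round(1))
    if Rt is not None:
        print('rotvec',R.from_matrix(Rc.T@Rt).as_rotvec().round(3),' shift mm in target axes',(Rt.T@(np.array(p)-s['tool_pos'])*1000).round(1))
E
python3 -m inch '[{"rz":0.18,"grip":0.5},{"rz":0.18,"grip":0.5},{"rz":0.18,"grip":0.5},{"rz":0.18,"grip":0.5},{"rz":0.18,"grip":0.5},{"rz":0.18,"grip":0.5},{"rz":0.18,"grip":0.5},{"rz":0.19,"grip":0.5}]' 30
python3 - <<'E'
from go import *
T=tool(np.radians(-6))
delta([.50,.30,.19],T)
print(env.observe()['qpos'].round(3))
E
```

```text
now [0.1448 0.6332 0.1925] t 0.1 F [-0.7  0.5  0.1] w 1.002
shift mm in current tool axes [-420.5 -245.6    2.9]
rotvec [-1.000e-03  1.000e-03  1.451e+00]  shift mm in target axes [-294.2  388.1    2.5]
[-1.445  0.334  0.04   1.466 -0.013  1.343 -0.059]$[0]: bad value
```

```bash
python3 -m inch '[{"grip":0.5,"dx":0,"dy":0,"dz":0,"rx":0,"ry":0,"rz":0.18},{"grip":0.5,"dx":0,"dy":0,"dz":0,"rx":0,"ry":0,"rz":0.18},{"grip":0.5,"dx":0,"dy":0,"dz":0,"rx":0,"ry":0,"rz":0.18},{"grip":0.5,"dx":0,"dy":0,"dz":0,"rx":0,"ry":0,"rz":0.18},{"grip":0.5,"dx":0,"dy":0,"dz":0,"rx":0,"ry":0,"rz":0.18},{"grip":0.5,"dx":0,"dy":0,"dz":0,"rx":0,"ry":0,"rz":0.18},{"grip":0.5,"dx":0,"dy":0,"dz":0,"rx":0,"ry":0,"rz":0.18},{"grip":0.5,"dx":0,"dy":0,"dz":0,"rx":0,"ry":0,"rz":0.185}]' 30
python3 - <<'E'
from go import *
T=tool(np.radians(-6))
delta([.50,.30,.19],T)
print(env.observe()['qpos'].round(3))
E
```

```text
time_s: 1.1
tool_pos: [0.1448, 0.6333, 0.1928]
ee_rot: [0.743, 0.669, -0.0, 0.0]
contact_force: [0.6, -0.1, 0.7]
grip_width: 0.501
now [0.1448 0.6333 0.1928] t 1.1 F [ 0.6 -0.1  0.7] w 0.501
shift mm in current tool axes [-294.3  388.2    3. ]
rotvec [-0.     0.001 -0.   ]  shift mm in target axes [-294.4  388.1    2.8]
[-1.605  0.336  0.247  1.475 -0.083  1.341 -1.457]
```

```bash
python3 -m inch '[{"grip":0.5,"dx":-33,"dy":43,"dz":0,"rx":0,"ry":0,"rz":0},{"grip":0.5,"dx":-33,"dy":43,"dz":0,"rx":0,"ry":0,"rz":0},{"grip":0.5,"dx":-33,"dy":43,"dz":0,"rx":0,"ry":0,"rz":0},{"grip":0.5,"dx":-33,"dy":43,"dz":0,"rx":0,"ry":0,"rz":0},{"grip":0.5,"dx":-33,"dy":43,"dz":0,"rx":0,"ry":0,"rz":0},{"grip":0.5,"dx":-33,"dy":43,"dz":0,"rx":0,"ry":0,"rz":0},{"grip":0.5,"dx":-33,"dy":43,"dz":0,"rx":0,"ry":0,"rz":0},{"grip":0.5,"dx":-33,"dy":43,"dz":0,"rx":0,"ry":0,"rz":0},{"grip":0.5,"dx":-33,"dy":43,"dz":0,"rx":0,"ry":0,"rz":0}]'
python3 - <<'E'
from go import *
T=tool(np.radians(-6))
delta([.577,-.227,.12],T)
print(env.observe()['qpos'].round(3))
for p in [(431.3,256.3)]: print(px('top',None,*p,z=.05))
E
```

```text
time_s: 2.22
tool_pos: [0.5015, 0.2984, 0.1931]
ee_rot: [0.741, 0.671, -0.0, -0.0]
contact_force: [-0.2, 0.6, -0.1]
grip_width: 0.505
now [0.5015 0.2984 0.1931] t 2.23 F [-0.2  0.6 -0.1] w 0.505
shift mm in current tool axes [-515.4  127.    73.1]
rotvec [-0.     0.     0.006]  shift mm in target axes [-514.7  130.    73.1]
[-1.073  0.211  0.538  1.655 -0.111  1.306 -0.614]
[ 0.57612041 -0.22381487  0.05      ]
```

```bash
python3 -m inch '[{"grip":0.5,"dx":-51.5,"dy":12.8,"dz":0,"rx":0,"ry":0,"rz":0.006},{"grip":0.5,"dx":-51.5,"dy":12.8,"dz":0,"rx":0,"ry":0,"rz":0},{"grip":0.5,"dx":-51.5,"dy":12.8,"dz":0,"rx":0,"ry":0,"rz":0},{"grip":0.5,"dx":-51.5,"dy":12.8,"dz":0,"rx":0,"ry":0,"rz":0},{"grip":0.5,"dx":-51.5,"dy":12.8,"dz":0,"rx":0,"ry":0,"rz":0},{"grip":0.5,"dx":-51.5,"dy":12.8,"dz":7,"rx":0,"ry":0,"rz":0},{"grip":0.5,"dx":-51.5,"dy":12.8,"dz":7,"rx":0,"ry":0,"rz":0},{"grip":0.5,"dx":-51.5,"dy":12.8,"dz":10,"rx":0,"ry":0,"rz":0},{"grip":0.5,"dx":-51.5,"dy":12.8,"dz":20,"rx":0,"ry":0,"rz":0},{"grip":0.5,"dx":-51.5,"dy":12.8,"dz":29,"rx":0,"ry":0,"rz":0}]'
python3 - <<'E'
from go import *
T=tool(np.radians(-6))
delta([.577,-.227,.014],T)
print(env.observe()['qpos'].round(3))
shot('side','s1');shot('top','t1')
E
```

```text
time_s: 3.48
tool_pos: [0.575, -0.2272, 0.1201]
ee_rot: [0.743, 0.669, 0.0, 0.0]
contact_force: [1.3, 0.1, 0.8]
grip_width: 0.501
now [ 0.575  -0.2272  0.1201] t 3.48 F [1.3 0.1 0.8] w 0.501
shift mm in current tool axes [  0.4   1.9 106.1]
rotvec [ 0.001 -0.     0.001]  shift mm in target axes [  0.4   2.  106.1]
[-0.34   0.404  0.827  1.673 -0.316  1.203  0.458]
```

View pics/s1.png

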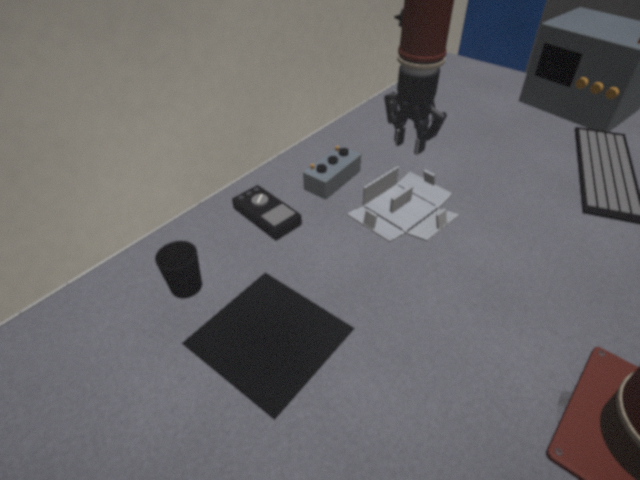

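View pics/t1.png

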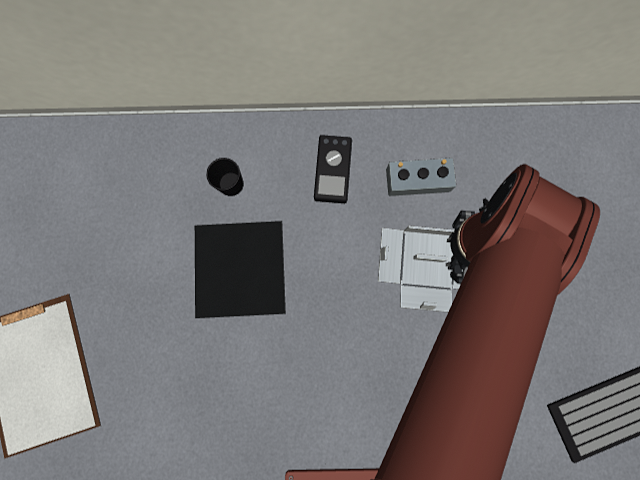

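Run:
```python
from go import *
s=env.observe();p=s['tool_pos']
print(proj('side',p),proj('top',p), proj('side',[.577,-.227,.05]))
im=cv2.imread('pics/s1.png');cv2.imwrite('pics/s1c.png',cv2.resize(im[80:250,340:470],None,fx=4.5,fy=3.5))
```

```text
[408.76859929 165.50994433] [443.31291127 255.51540169] [401.58149815 190.28475455]
```

View pics/s1c.png

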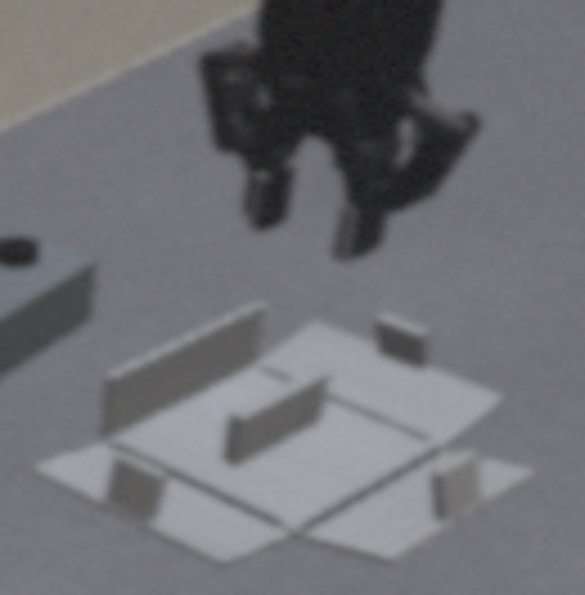

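Run:
```python
from go import *
d=np.load('pics/s1.npy');im=cv2.imread('pics/s1.png')
for u,v in [(398,140),(398,143),(397,136),(418,148),(419,151),(420,145),(402,193),(410,110)]: print(u,v,d[v,u],px('side',d,u,v).round(4))
print(env.observe()['tool_pos'])
K,e,Rm=cal('side')
for z in (.12,.13,.14,.15,.17):print(z,proj('side',[.575,-.227,z]))
print(proj('side',[.597,-.229,.126]),proj('side',[.553,-.225,.126]))
```

```text
398 140 0.9339306 [ 0.597  -0.2193  0.1764]
398 143 0.94170666 [ 0.5976 -0.222   0.1677]
397 136 0.92932755 [ 0.6001 -0.2188  0.185 ]
418 148 0.9110554 [ 0.5487 -0.2192  0.1761]
419 151 0.91273147 [ 0.5451 -0.2186  0.1707]
420 145 0.90244514 [ 0.5448 -0.2181  0.1852]
402 193 1.0068781 [ 0.5707 -0.2189  0.0502]
410 110 0.8724048 [ 0.5772 -0.2175  0.2516]
[ 0.57069799 -0.23248681  0.11699894]
0.12 [405.86825886 164.7591788 ]
0.13 [406.40202337 160.85511035]
0.14 [406.94339755 156.89538319]
0.15 [407.4925453 152.8787985]
0.17 [408.61484096 144.6700867 ]
[398.03527801 158.4453299 ] [414.53887708 166.49844086]
```

Run:
```python
from go import *
for i in range(3):
    s=env.observe();print(s['time_s'],s['tool_pos'],s['qpos'].round(4),s['grip_width'],cams.calibration('side')['eye'],proj('side',[.575,-.227,.12]))
shot('side','s2');s=env.observe();print(s['time_s'],s['tool_pos'],s['qpos'].round(4))
shot('top','t2');s=env.observe();print(s['time_s'],s['tool_pos'],s['qpos'].round(4))
d=np.load('pics/s2.npy')
for u,v in [(398,143),(419,151),(410,110)]: print(u,v,d[v,u],px('side',d,u,v).round(4))
```

```text
3.575 [ 0.57069799 -0.23248681  0.11699894] [-0.3341  0.4087  0.8301  1.6763 -0.3143  1.2019  0.4576] 0.4972990048223415 [0.18861918 0.50474319 0.66965795] [405.86825886 164.7591788 ]
3.575 [ 0.57069799 -0.23248681  0.11699894] [-0.3341  0.4087  0.8301  1.6763 -0.3143  1.2019  0.4576] 0.4972990048223415 [0.18861918 0.50474319 0.66965795] [405.86825886 164.7591788 ]
3.575 [ 0.57069799 -0.23248681  0.11699894] [-0.3341  0.4087  0.8301  1.6763 -0.3143  1.2019  0.4576] 0.4972990048223415 [0.18861918 0.50474319 0.66965795] [405.86825886 164.7591788 ]
3.625 [ 0.57188018 -0.22944553  0.11823526] [-0.3374  0.4061  0.8285  1.6756 -0.3138  1.2034  0.4546]
3.675 [ 0.57313409 -0.22708523  0.11922957] [-0.3401  0.4042  0.8272  1.675  -0.3138  1.2039  0.4537]
398 143 0.94940585 [ 0.601  -0.228   0.1636]
419 151 0.91188496 [ 0.5448 -0.2179  0.1711]
410 110 0.8791934 [ 0.5802 -0.2231  0.2484]
```

```bash
python3 -m inch '[{"grip":0.5,"dx":0,"dy":2,"dz":25,"rx":0,"ry":0,"rz":0},{"grip":0.5,"dx":0,"dy":0,"dz":25,"rx":0,"ry":0,"rz":0},{"grip":0.5,"dx":0,"dy":0,"dz":10,"rx":0,"ry":0,"rz":0},{"grip":0.5,"dx":0,"dy":0,"dz":0,"rx":0,"ry":0,"rz":0},{"grip":0.5,"dx":0,"dy":0,"dz":0,"rx":0,"ry":0,"rz":0}]'
python3 - <<'E'
from go import *
T=tool(np.radians(-6))
im,d=shot('side','s3');shot('top','t3')
delta([.577,-.227,.014],T)
s=env.observe();print(proj('side',s['tool_pos']))
cv2.imwrite('pics/s3c.png',cv2.resize(im[80:250,340:470],None,fx=5.5,fy=3.5))
E
```

```text
time_s: 4.3
tool_pos: [0.577, -0.2258, 0.0615]
ee_rot: [0.743, 0.669, 0.0, 0.001]
contact_force: [-0.3, 0.6, 1.0]
grip_width: 0.501
now [ 0.5769 -0.2261  0.0614] t 4.4 F [-0.8  0.4  0.8] w 0.499
shift mm in current tool axes [-0.9  0.1 47.4]
rotvec [ 0.002  0.    -0.   ]  shift mm in target axes [-0.9  0.2 47.4]
[401.94349291 186.46276923]
```

View pics/s3c.png

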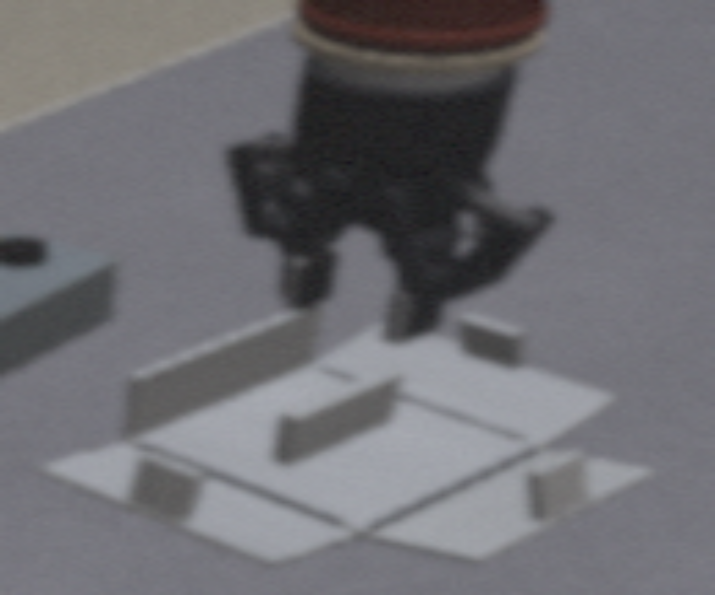

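```bash
python3 -m inch '[{"grip":1,"dx":0,"dy":0,"dz":0,"rx":0,"ry":0,"rz":0},{"grip":1,"dx":0,"dy":0,"dz":0,"rx":0,"ry":0,"rz":0},{"grip":1,"dx":0,"dy":0,"dz":0,"rx":0,"ry":0,"rz":0},{"grip":1,"dx":0,"dy":0,"dz":0,"rx":0,"ry":0,"rz":0},{"grip":1,"dx":0,"dy":0,"dz":0,"rx":0,"ry":0,"rz":0}]'
python3 - <<'E'
from go import *
im,d=shot('side','s4');it,dt=shot('top','t4')
s=env.observe();print(s['grip_width'],s['tool_pos'],proj('side',s['tool_pos']),proj('top',s['tool_pos']))
cv2.imwrite('pics/s4c.png',cv2.resize(im[80:250,340:470],None,fx=5.5,fy=3.5))
for u in range(392,420,3):
  print(u,[ (v,px('side',d,u,v)[2].round(3)) for v in range(158,192,3)])
E
```

```text
time_s: 5.03
tool_pos: [0.5762, -0.226, 0.0603]
ee_rot: [0.743, 0.669, -0.0, -0.0]
contact_force: [0.5, -0.7, 0.1]
grip_width: -0.001
0.0011490385669736007 [ 0.57620293 -0.22598846  0.06030549] [402.13313949 186.97629786] [433.39409466 255.76883137]
392 [(158, np.float64(0.002)), (161, np.float64(0.002)), (164, np.float64(0.001)), (167, np.float64(0.002)), (170, np.float64(0.06)), (173, np.float64(0.051)), (176, np.float64(0.043)), (179, np.float64(0.035)), (182, np.float64(0.022)), (185, np.float64(0.014)), (188, np.float64(0.009)), (191, np.float64(0.01))]
395 [(158, np.float64(0.001)), (161, np.float64(0.002)), (164, np.float64(0.001)), (167, np.float64(0.061)), (170, np.float64(0.056)), (173, np.float64(0.046)), (176, np.float64(0.036)), (179, np.float64(0.026)), (182, np.float64(0.016)), (185, np.float64(0.009)), (188, np.float64(0.008)), (191, np.float64(0.009))]
398 [(158, np.float64(0.005)), (161, np.float64(-0.003)), (164, np.float64(0.0)), (167, np.float64(0.058)), (170, np.float64(0.049)), (173, np.float64(0.003)), (176, np.float64(0.001)), (179, np.float64(0.001)), (182, 
[... 1602 characters left out ...]
 np.float64(0.013)), (188, np.float64(0.012)), (191, np.float64(0.01))]
416 [(158, np.float64(0.158)), (161, np.float64(0.15)), (164, np.float64(0.002)), (167, np.float64(0.004)), (170, np.float64(0.002)), (173, np.float64(0.003)), (176, np.float64(0.021)), (179, np.float64(0.017)), (182, np.float64(0.018)), (185, np.float64(0.013)), (188, np.float64(0.013)), (191, np.float64(0.01))]
419 [(158, np.float64(0.159)), (161, np.float64(0.001)), (164, np.float64(0.002)), (167, np.float64(0.001)), (170, np.float64(0.0)), (173, np.float64(-0.0)), (176, np.float64(0.023)), (179, np.float64(0.019)), (182, np.float64(0.016)), (185, np.float64(0.014)), (188, np.float64(0.013)), (191, np.float64(0.012))]
```

View pics/s4c.png

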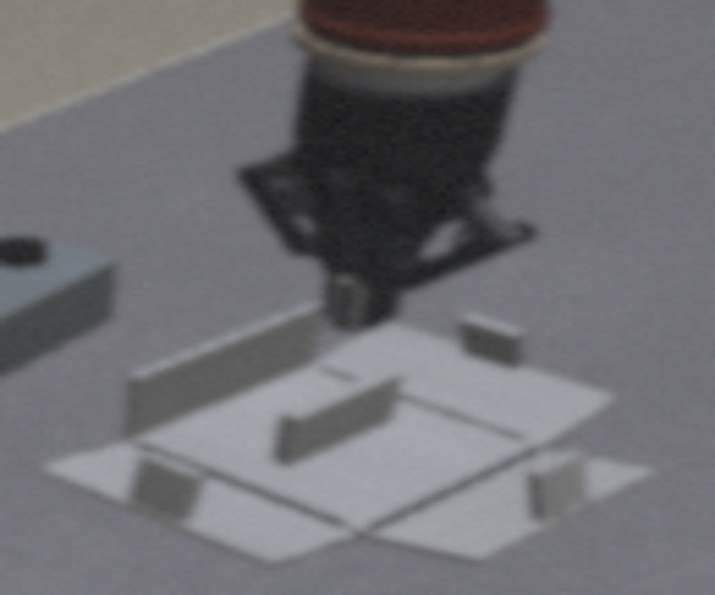

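View pics/t4.png

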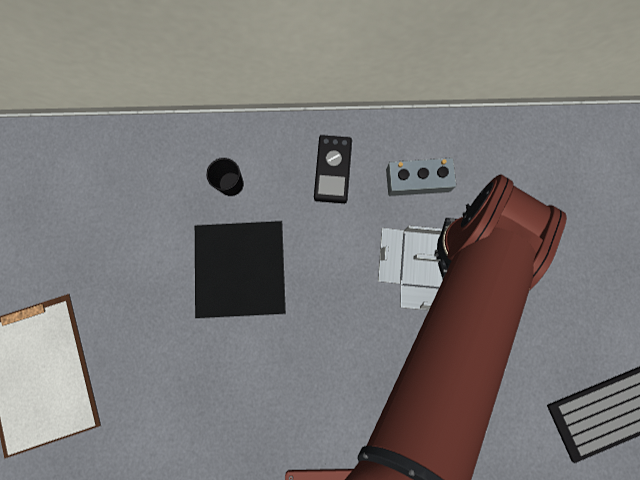

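Run:
```python
from go import *
d=np.load('pics/s4.npy')
for v in (165,168,171,173,174,175):
  print(v,[(u,px('side',d,u,v).round(3).tolist()) for u in (400,402,404,406,408,410)])
dt=np.load('pics/t4.npy')
# highest seen gripper parts in top
for v in range(225,270,6): print(v,[px('top',dt,u,v).round(3).tolist() for u in (440,446,452)])
```

```text
165 [(400, [0.583, -0.216, 0.122]), (402, [0.579, -0.217, 0.123]), (404, [0.573, -0.216, 0.126]), (406, [0.57, -0.218, 0.126]), (408, [0.565, -0.218, 0.128]), (410, [0.564, -0.224, 0.126])]
168 [(400, [0.583, -0.217, 0.113]), (402, [0.578, -0.217, 0.116]), (404, [0.573, -0.216, 0.118]), (406, [0.57, -0.22, 0.117]), (408, [0.564, -0.217, 0.122]), (410, [0.561, -0.221, 0.121])]
171 [(400, [0.582, -0.218, 0.105]), (402, [0.576, -0.215, 0.11]), (404, [0.571, -0.214, 0.113]), (406, [0.568, -0.218, 0.112]), (408, [0.563, -0.218, 0.114]), (410, [0.563, -0.226, 0.11])]
173 [(400, [0.651, -0.345, 0.0]), (402, [0.575, -0.215, 0.105]), (404, [0.57, -0.214, 0.107]), (406, [0.569, -0.221, 0.104]), (408, [0.622, -0.334, 0.019]), (410, [0.619, -0.338, 0.019])]
174 [(400, [0.647, -0.339, 0.002]), (402, [0.643, -0.342, 0.002]), (404, [0.571, -0.217, 0.103]), (406, [0.568, -0.221, 0.102]), (408, [0.62, -0.33, 0.019]), (410, [0.617, -0.334, 0.018])]
175 [(400, [0.647, -0.339, -0.001]), (402, [0.641, -0.34, 0.001]), (404, [0.637, -0.343, 0.001]), (406, [0.623, -0.326, 0.017]), (408, [0.618, -0.327, 0.019]), (410, [0.615, -0.331, 0.018])]
225 [[0.655, -0.261, 0.001], [0.624, -0.223, 0.185], [0.602, -0.197, 0.312]]
231 [[0.632, -0.245, 0.058], [0.594, -0.189, 0.301], [0.588, -0.188, 0.338]]
237 [[0.592, -0.194, 0.242], [0.582, -0.186, 0.311], [0.578, -0.187, 0.339]]
243 [[0.58, -0.19, 0.254], [0.573, -0.186, 0.307], [0.555, -0.155, 0.445]]
249 [[0.57, -0.191, 0.249], [0.564, -0.187, 0.3], [0.544, -0.148, 0.467]]
255 [[0.56, -0.194, 0.235], [0.556, -0.195, 0.271], [0.534, -0.141, 0.49]]
261 [[0.556, -0.215, 0.154], [0.548, -0.202, 0.242], [0.525, -0.136, 0.504]]
267 [[0.544, -0.213, 0.16], [0.543, -0.222, 0.17], [0.517, -0.131, 0.52]]
```

```bash
python3 -m inch '[{"grip":0.5,"dx":0,"dy":0,"dz":0,"rx":0,"ry":0,"rz":0},{"grip":0.5,"dx":0,"dy":0,"dz":0,"rx":0,"ry":0,"rz":0},{"grip":0.5,"dx":0,"dy":0,"dz":0,"rx":0,"ry":0,"rz":0},{"grip":0.5,"dx":0,"dy":0,"dz":15,"rx":0,"ry":0,"rz":0},{"grip":0.5,"dx":0,"dy":0,"dz":15,"rx":0,"ry":0,"rz":0},{"grip":0.5,"dx":0,"dy":0,"dz":10,"rx":0,"ry":0,"rz":0},{"grip":0.5,"dx":0,"dy":0,"dz":0,"rx":0,"ry":0,"rz":0},{"grip":0.5,"dx":0,"dy":0,"dz":0,"rx":0,"ry":0,"rz":0}]'
python3 - <<'E'
from go import *
im,d=shot('side','s5')
s=env.observe();print(s['grip_width'],s['tool_pos'],proj('side',s['tool_pos']))
cv2.imwrite('pics/s5c.png',cv2.resize(im[80:250,340:470],None,fx=5.5,fy=3.5))
E
```

```text
time_s: 6.12
tool_pos: [0.5764, -0.2262, 0.0205]
ee_rot: [0.743, 0.669, -0.0, 0.0]
contact_force: [0.2, 0.3, -0.2]
grip_width: 0.497
0.5022162367929979 [ 0.57654458 -0.22621426  0.02073825] [400.19756843 200.63135188]
```

View pics/s5c.png

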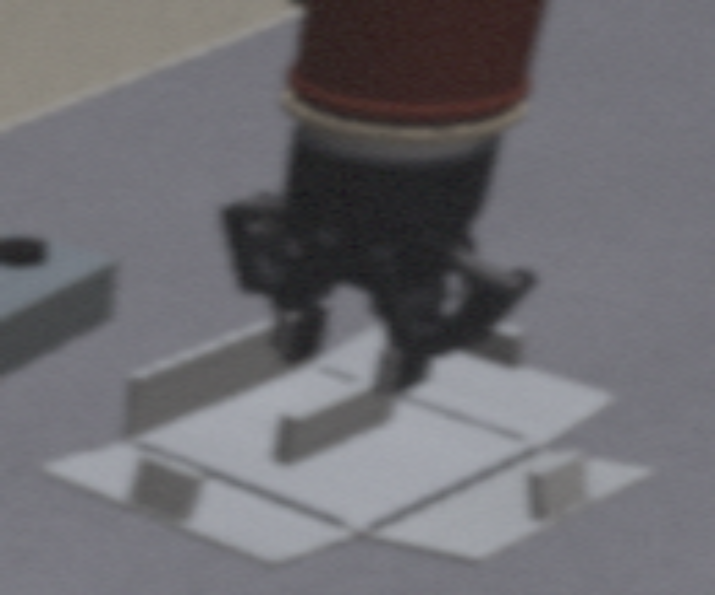

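```bash
python3 -m inch '[{"grip":0.5,"dx":0,"dy":0,"dz":10,"rx":0,"ry":0,"rz":0},{"grip":0.5,"dx":0,"dy":0,"dz":10,"rx":0,"ry":0,"rz":0},{"grip":0.5,"dx":0,"dy":0,"dz":5,"rx":0,"ry":0,"rz":0},{"grip":0.5,"dx":0,"dy":0,"dz":0,"rx":0,"ry":0,"rz":0},{"grip":0.5,"dx":0,"dy":0,"dz":0,"rx":0,"ry":0,"rz":0}]'
python3 - <<'E'
from go import *
im,d=shot('side','s6')
s=env.observe();print(s['grip_width'],s['tool_pos'],s['contact_force'])
for z in(.02,.03,.04,.05,.06): print(z,proj('side',[.5765,-.226,z]),proj('side',[.598,-.226,z]),proj('side',[.555,-.226,z]))
cv2.imwrite('pics/s6c.png',cv2.resize(im[130:250,340:470],None,fx=6,fy=5))
E
```

```text
time_s: 6.8
tool_pos: [0.5764, -0.2261, -0.0045]
ee_rot: [0.743, 0.669, -0.0, 0.0]
contact_force: [0.1, -0.7, -0.4]
grip_width: 0.498
0.4996768451607547 [ 0.57642142 -0.22609068 -0.00441345] [-0.49793877 -0.14509751 -0.28443169]
0.02 [400.12966743 200.93393484] [392.31228752 197.2987457 ] [408.10341206 204.64183571]
0.03 [400.59014824 197.52755667] [392.71706863 193.90219769] [408.62175794 201.22591485]
0.04 [401.05675618 194.07585347] [393.12718222 190.46090441] [409.1470708  197.76408129]
0.05 [401.52961436 190.57791453] [393.54273438 186.9739758 ] [409.67949206 194.25540311]
0.06 [402.0088492  187.03280459] [393.96383399 183.44049802] [410.21916698 190.69892301]
```

View pics/s6c.png

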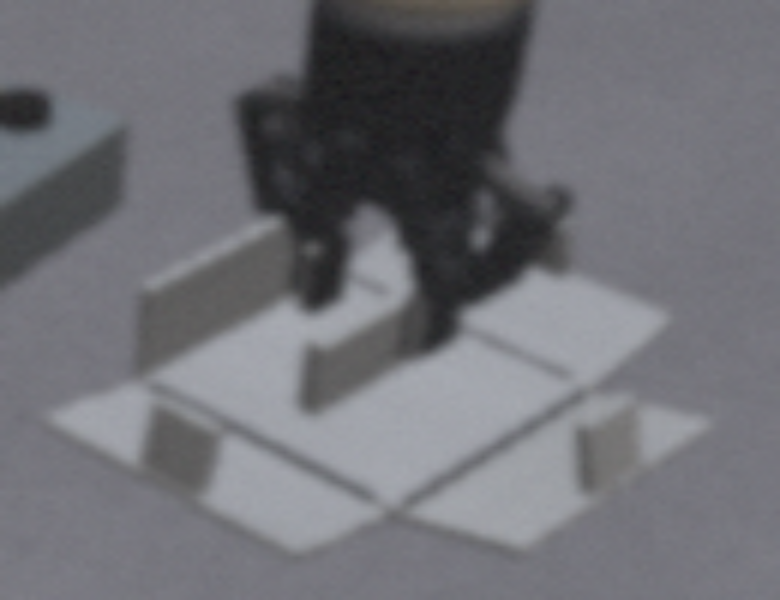

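```bash
python3 -m inch '[{"grip":0.5,"dx":0,"dy":0,"dz":8,"rx":0,"ry":0,"rz":0},{"grip":0.5,"dx":0,"dy":0,"dz":8,"rx":0,"ry":0,"rz":0},{"grip":0.5,"dx":0,"dy":0,"dz":4,"rx":0,"ry":0,"rz":0},{"grip":0.5,"dx":0,"dy":0,"dz":0,"rx":0,"ry":0,"rz":0},{"grip":0.5,"dx":0,"dy":0,"dz":0,"rx":0,"ry":0,"rz":0}]'
python3 - <<'E'
from go import *
im,d=shot('side','s7')
s=env.observe();print(s['grip_width'],s['tool_pos'],s['contact_force'])
cv2.imwrite('pics/s7c.png',cv2.resize(im[130:250,340:470],None,fx=6,fy=5))
E
```

```text
time_s: 7.48
tool_pos: [0.5764, -0.2261, -0.0245]
ee_rot: [0.743, 0.669, 0.0, 0.0]
contact_force: [1.0, 0.6, -0.4]
grip_width: 0.501
0.5003090455150633 [ 0.57643348 -0.22605127 -0.02442842] [-0.26339388  0.40203234  0.24589025]
```

View pics/s7c.png

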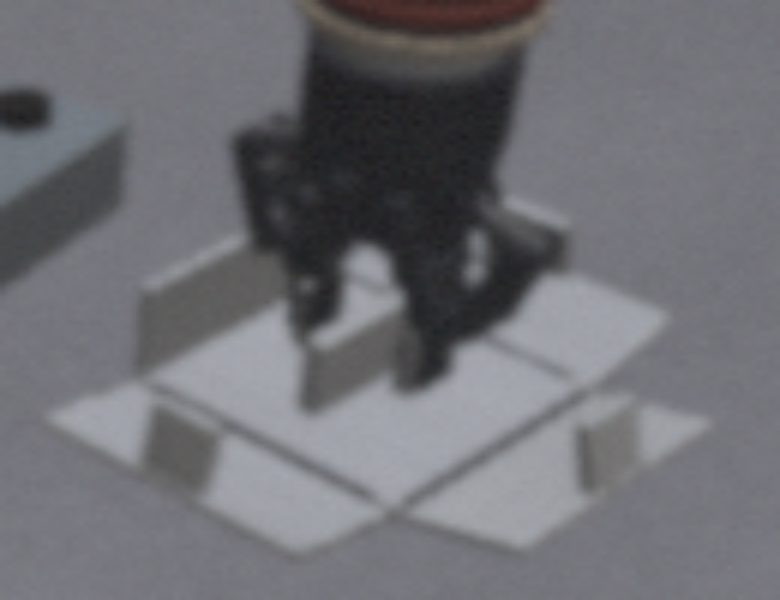

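```bash
python3 -m inch '[{"grip":0.5,"dx":0,"dy":0,"dz":-4,"rx":0,"ry":0,"rz":0},{"grip":0.7,"dx":0,"dy":0,"dz":0,"rx":0,"ry":0,"rz":0},{"grip":1,"dx":0,"dy":0,"dz":0,"rx":0,"ry":0,"rz":0},{"grip":1,"dx":0,"dy":0,"dz":0,"rx":0,"ry":0,"rz":0},{"grip":1,"dx":0,"dy":0,"dz":0,"rx":0,"ry":0,"rz":0},{"grip":1,"dx":0,"dy":0,"dz":0,"rx":0,"ry":0,"rz":0}]' 80
python3 - <<'E'
from go import *
im,d=shot('side','s8')
s=env.observe();print(s['grip_width'],s['tool_pos'],s['contact_force'],s['wrist_torque'])
cv2.imwrite('pics/s8c.png',cv2.resize(im[130:250,340:470],None,fx=6,fy=5))
E
```

```text
time_s: 8.28
tool_pos: [0.5758, -0.226, -0.0203]
ee_rot: [0.743, 0.669, -0.0, -0.0]
contact_force: [-2.8, 2.3, 5.7]
grip_width: 0.104
0.10635744963405229 [ 0.57578084 -0.22598005 -0.02036549] [-4.13049958  1.52556045  6.29885575] [0.21935493 0.7149319  0.0046862 ]
```

View pics/s8c.png

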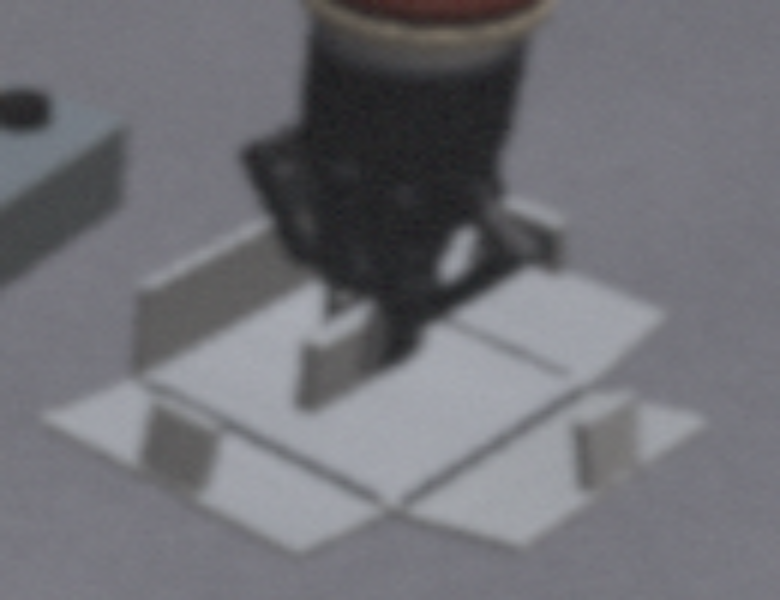

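```bash
python3 -m inch '[{"grip":1,"dx":0,"dy":0,"dz":-5,"rx":0,"ry":0,"rz":0},{"grip":1,"dx":0,"dy":0,"dz":-10,"rx":0,"ry":0,"rz":0},{"grip":1,"dx":0,"dy":0,"dz":-15,"rx":0,"ry":0,"rz":0},{"grip":1,"dx":0,"dy":0,"dz":-15,"rx":0,"ry":0,"rz":0},{"grip":1,"dx":0,"dy":0,"dz":-10,"rx":0,"ry":0,"rz":0},{"grip":1,"dx":0,"dy":0,"dz":0,"rx":0,"ry":0,"rz":0}]' 80
python3 - <<'E'
from go import *
im,d=shot('side','s9')
s=env.observe();print(s['grip_width'],s['tool_pos'],s['contact_force'],s['wrist_torque'])
cv2.imwrite('pics/s9c.png',cv2.resize(im[100:250,340:470],None,fx=5,fy=4))
delta([.560,.219,.03],tool(np.radians(1.5)))
E
```

```text
time_s: 9.07
tool_pos: [0.5769, -0.2261, 0.0354]
ee_rot: [0.743, 0.669, 0.001, 0.001]
contact_force: [0.7, -0.5, -7.2]
grip_width: 0.105
0.10089267794019617 [ 0.57643984 -0.22585241  0.0346538 ] [ 0.76565834 -0.69401171 -8.43427989] [-0.0069862   0.03186057  0.02318357]
now [ 0.5764 -0.2259  0.0347] t 9.12 F [ 0.8 -0.7 -8.4] w 0.101
shift mm in current tool axes [440.7 -62.9   4.7]
rotvec [ 0.001 -0.    -0.131]  shift mm in target axes [445.1  -4.8   4.7]
```

View pics/s9c.png

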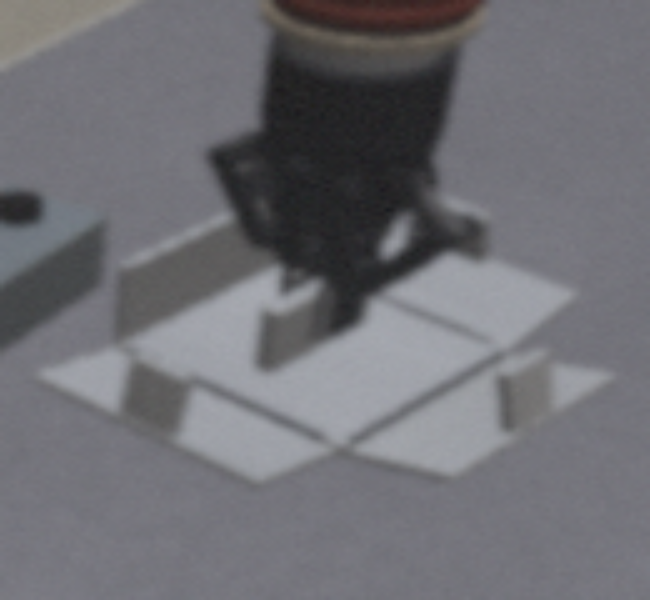

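```bash
python3 -m inch '[{"grip":1,"dx":15,"dy":-2,"dz":0,"rx":0,"ry":0,"rz":0},{"grip":1,"dx":30,"dy":-4,"dz":0,"rx":0,"ry":0,"rz":0},{"grip":1,"dx":43,"dy":-6,"dz":0,"rx":0,"ry":0,"rz":0},{"grip":1,"dx":43,"dy":-6,"dz":0,"rx":0,"ry":0,"rz":0},{"grip":1,"dx":43,"dy":-6,"dz":0,"rx":0,"ry":0,"rz":0},{"grip":1,"dx":43,"dy":-6,"dz":0,"rx":0,"ry":0,"rz":0},{"grip":1,"dx":43,"dy":-6,"dz":0,"rx":0,"ry":0,"rz":0},{"grip":1,"dx":43,"dy":-6,"dz":0,"rx":0,"ry":0,"rz":0},{"grip":1,"dx":43,"dy":-6,"dz":0,"rx":0,"ry":0,"rz":0},{"grip":1,"dx":43,"dy":-6,"dz":0,"rx":0,"ry":0,"rz":0},{"grip":1,"dx":32,"dy":-6,"dz":0,"rx":0,"ry":0,"rz":0},{"grip":1,"dx":16,"dy":-3,"dz":0,"rx":0,"ry":0,"rz":0}]' 80
python3 -m inch '[{"grip":1,"dx":0,"dy":0,"dz":0,"rx":0,"ry":0,"rz":-0.045},{"grip":1,"dx":0,"dy":0,"dz":0,"rx":0,"ry":0,"rz":-0.045},{"grip":1,"dx":0,"dy":0,"dz":0,"rx":0,"ry":0,"rz":-0.04},{"grip":1,"dx":0,"dy":0,"dz":0,"rx":0,"ry":0,"rz":0},{"grip":1,"dx":0,"dy":0,"dz":0,"rx":0,"ry":0,"rz":0}]' 80
python3 - <<'E'
from go import *
im,d=shot('side','s10');shot('top','t10')
s=env.observe();print(s['contact_force'],s['wrist_torque'],s['qpos'].round(2))
delta([.560,.219,-.018],tool(np.radians(1.5)))
E
```

```text
time_s: 10.62
tool_pos: [0.5578, 0.2185, 0.0336]
ee_rot: [0.742, 0.67, -0.0, -0.001]
contact_force: [0.7, -0.6, -6.8]
grip_width: 0.1
time_s: 11.25
tool_pos: [0.5593, 0.2151, 0.0342]
ee_rot: [0.699, 0.716, -0.0, -0.0]
contact_force: [-0.5, -0.5, -6.7]
grip_width: 0.106
[-0.01307723  0.2324141  -7.27774936] [-0.04373985  0.00158206 -0.01276617] [-0.98  0.43  0.67  1.8  -0.31  1.03 -0.17]
now [0.5594 0.2152 0.0343] t 11.35 F [-0.   0.2 -7.3] w 0.101
shift mm in current tool axes [ 3.8  0.7 52.3]
rotvec [-0.     0.    -0.002]  shift mm in target axes [ 3.8  0.7 52.3]
```

View pics/s10.png

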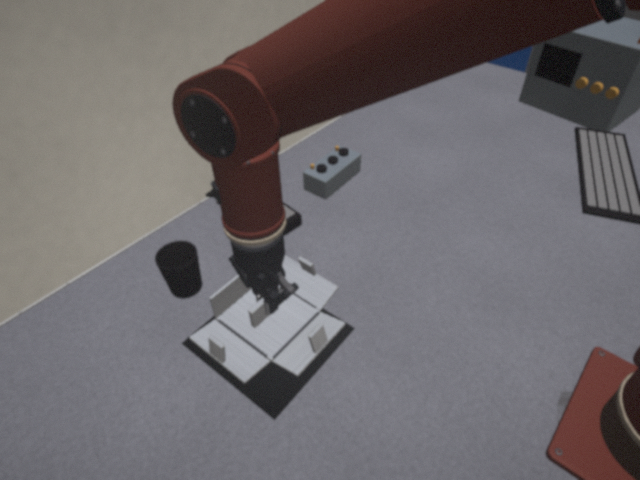

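View pics/t10.png

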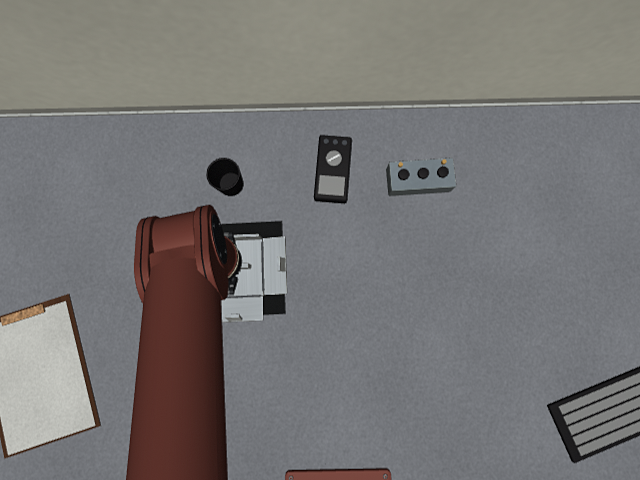

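```bash
python3 -m inch '[{"grip":1,"dx":2,"dy":0,"dz":5,"rx":0,"ry":0,"rz":0},{"grip":1,"dx":2,"dy":0,"dz":12,"rx":0,"ry":0,"rz":0},{"grip":1,"dx":0,"dy":1,"dz":12,"rx":0,"ry":0,"rz":0},{"grip":1,"dx":0,"dy":0,"dz":10,"rx":0,"ry":0,"rz":0},{"grip":1,"dx":0,"dy":0,"dz":6,"rx":0,"ry":0,"rz":0},{"grip":1,"dx":0,"dy":0,"dz":3,"rx":0,"ry":0,"rz":0},{"grip":1,"dx":0,"dy":0,"dz":0,"rx":0,"ry":0,"rz":0},{"grip":1,"dx":0,"dy":0,"dz":0,"rx":0,"ry":0,"rz":0}]'
python3 -m inch '[{"grip":1,"dx":0,"dy":0,"dz":1,"rx":0,"ry":0,"rz":0},{"grip":1,"dx":0,"dy":0,"dz":1,"rx":0,"ry":0,"rz":0},{"grip":1,"dx":0,"dy":0,"dz":1,"rx":0,"ry":0,"rz":0},{"grip":1,"dx":0,"dy":0,"dz":0,"rx":0,"ry":0,"rz":0}]'
python3 - <<'E'
from go import *
im,d=shot('side','s11')
s=env.observe();print(s['contact_force'],s['wrist_torque'],s['tool_pos'])
cv2.imwrite('pics/s11c.png',cv2.resize(im[240:430,170:360],None,fx=4,fy=3.1))
E
```

```text
time_s: 12.35
tool_pos: [0.5606, 0.2194, -0.0133]
ee_rot: [0.698, 0.716, 0.0, 0.0]
contact_force: [0.6, -0.0, -6.6]
grip_width: 0.103
time_s: 12.85
tool_pos: [0.5602, 0.2193, -0.0168]
ee_rot: [0.698, 0.716, -0.0, -0.0]
contact_force: [0.5, -0.4, -6.8]
grip_width: 0.106
[ 0.41112996 -0.57920881 -6.59064752] [ 0.00766327  0.0089903  -0.01548446] [ 0.56025935  0.21926012 -0.01673249]
```

View pics/s11c.png

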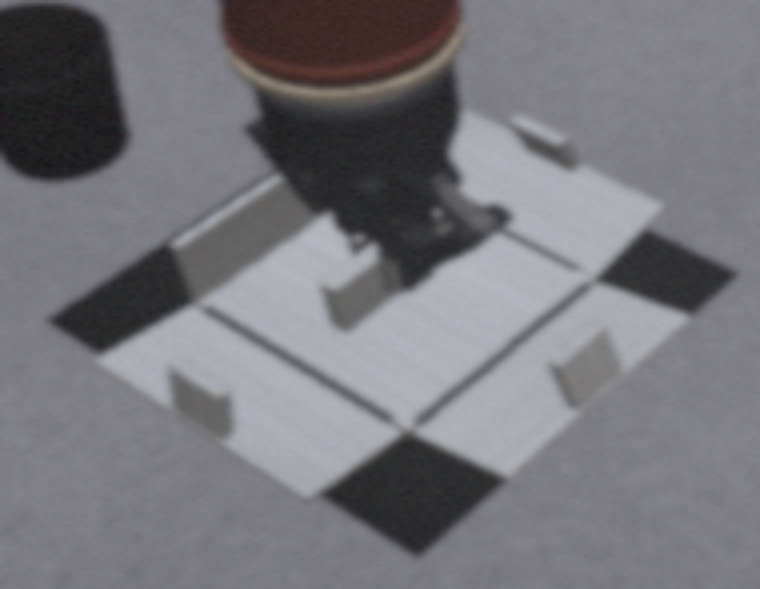

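Still carrying the full weight; lower a little further until it bears.

```bash
python3 -m inch '[{"grip":1,"dx":0,"dy":0,"dz":1,"rx":0,"ry":0,"rz":0},{"grip":1,"dx":0,"dy":0,"dz":0.5,"rx":0,"ry":0,"rz":0},{"grip":1,"dx":0,"dy":0,"dz":0,"rx":0,"ry":0,"rz":0}]'
python3 -m inch '[{"grip":1,"dx":0,"dy":0,"dz":0.7,"rx":0,"ry":0,"rz":0},{"grip":1,"dx":0,"dy":0,"dz":0,"rx":0,"ry":0,"rz":0}]'
```

```text
time_s: 13.28
tool_pos: [0.5604, 0.2193, -0.0174]
ee_rot: [0.698, 0.716, 0.0, -0.0]
contact_force: [-4.9, -1.7, 4.9]
grip_width: 0.101
time_s: 13.52
tool_pos: [0.5604, 0.2194, -0.0174]
ee_rot: [0.698, 0.716, 0.0, -0.0]
contact_force: [-8.5, -2.5, 13.0]
grip_width: 0.106
```

```bash
python3 -m inch '[{"grip":1,"dx":0,"dy":0,"dz":-0.8,"rx":0,"ry":0,"rz":0},{"grip":0.6,"dx":0,"dy":0,"dz":0,"rx":0,"ry":0,"rz":0},{"grip":0.6,"dx":0,"dy":0,"dz":0,"rx":0,"ry":0,"rz":0},{"grip":0.6,"dx":0,"dy":0,"dz":0,"rx":0,"ry":0,"rz":0},{"grip":0.6,"dx":0,"dy":0,"dz":-10,"rx":0,"ry":0,"rz":0},{"grip":0.6,"dx":0,"dy":0,"dz":-25,"rx":0,"ry":0,"rz":0},{"grip":0.6,"dx":0,"dy":0,"dz":-35,"rx":0,"ry":0,"rz":0},{"grip":0.6,"dx":0,"dy":0,"dz":-45,"rx":0,"ry":0,"rz":0},{"grip":0.6,"dx":0,"dy":0,"dz":0,"rx":0,"ry":0,"rz":0}]' 30
python3 - <<'E'
from go import *
im,d=shot('side','s12');shot('top','t12')
s=env.observe();print(s['contact_force'],s['tool_pos'],s['qpos'].round(2))
cv2.imwrite('pics/s12c.png',cv2.resize(im[220:430,160:370],None,fx=3.8,fy=2.85))
E
```

```text
time_s: 14.65
tool_pos: [0.5629, 0.22, 0.1012]
ee_rot: [0.698, 0.716, 0.003, 0.001]
contact_force: [-0.2, 0.6, -0.6]
grip_width: 0.399
[-0.20170661  0.09684721 -0.37073736] [0.56051418 0.21948473 0.0975467 ] [-1.02  0.36  0.71  1.73 -0.25  1.14 -0.21]
```

View pics/s12c.png

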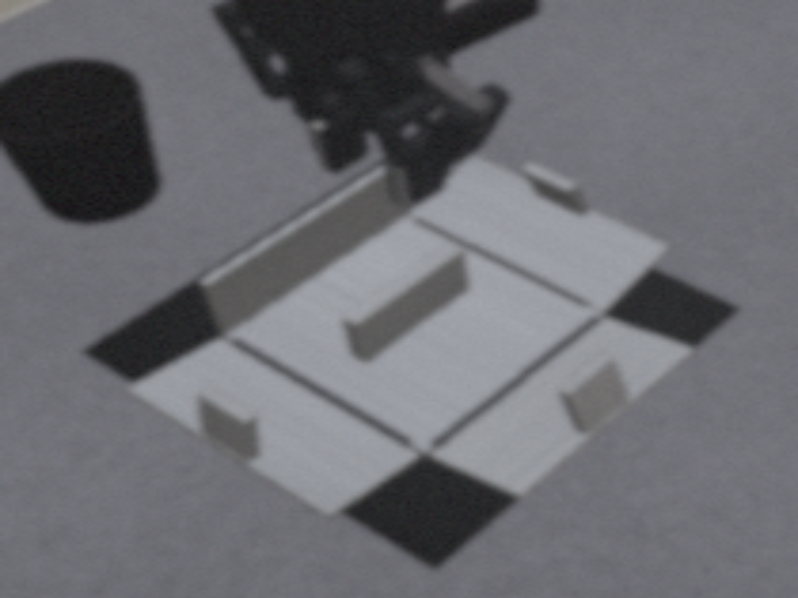

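View pics/t12.png

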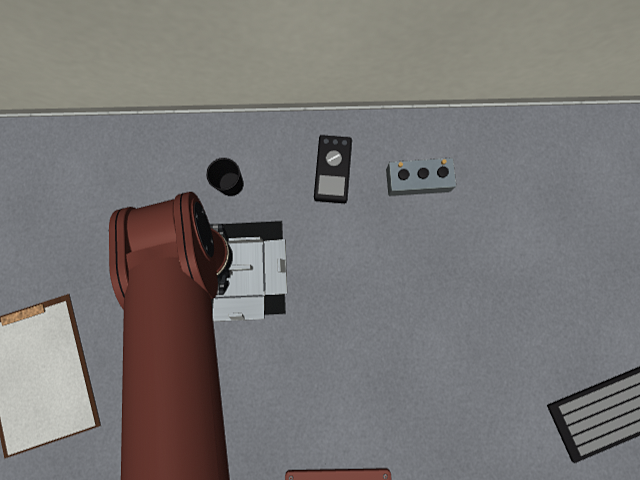

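```bash
python3 -m inch '[{"grip":0.6,"dx":0,"dy":0,"dz":0,"rx":0,"ry":0,"rz":-0.175},{"grip":0.6,"dx":0,"dy":0,"dz":0,"rx":0,"ry":0,"rz":-0.175},{"grip":0.6,"dx":0,"dy":0,"dz":0,"rx":0,"ry":0,"rz":-0.175},{"grip":0.6,"dx":0,"dy":0,"dz":0,"rx":0,"ry":0,"rz":-0.175},{"grip":0.6,"dx":0,"dy":0,"dz":0,"rx":0,"ry":0,"rz":-0.175},{"grip":0.6,"dx":0,"dy":0,"dz":0,"rx":0,"ry":0,"rz":-0.175},{"grip":0.6,"dx":0,"dy":0,"dz":0,"rx":0,"ry":0,"rz":-0.175},{"grip":0.6,"dx":0,"dy":0,"dz":0,"rx":0,"ry":0,"rz":-0.175},{"grip":0.6,"dx":0,"dy":0,"dz":0,"rx":0,"ry":0,"rz":-0.17},{"grip":0.6,"dx":0,"dy":55,"dz":15,"rx":0,"ry":0,"rz":0},{"grip":0.6,"dx":0,"dy":55,"dz":30,"rx":0,"ry":0,"rz":0},{"grip":0.6,"dx":0,"dy":0,"dz":0,"rx":0,"ry":0,"rz":0}]' 30
python3 - <<'E'
from go import *
im,d=shot('side','s13')
s=env.observe();print(s['contact_force'],s['tool_pos'],s['qpos'].round(2),s['ee_rot'])
cv2.imwrite('pics/s13c.png',cv2.resize(im[220:430,160:370],None,fx=3.8,fy=2.85))
t=tool(np.radians(91.5)); delta([.5575,.3295,-.017],t)
for v in (382,): pass
E
```

```text
time_s: 16.25
tool_pos: [0.5531, 0.3339, 0.0473]
ee_rot: [-0.016, 1.0, -0.001, -0.003]
contact_force: [-0.8, -0.5, 0.9]
grip_width: 0.399
[ 0.48342775 -0.60213223  0.26074247] [0.55501716 0.33074738 0.04882198] [-0.89  0.45  0.37  1.65 -0.18  1.08  1.13] [-0.01412337  0.99989717 -0.00128979 -0.00212455]
now [0.555  0.3307 0.0488] t 16.3 F [ 0.5 -0.6  0.3] w 0.396
shift mm in current tool axes [-2.7 -1.2 65.8]
rotvec [-0.003 -0.004  0.002]  shift mm in target axes [-2.4 -1.3 65.8]
```

View pics/s13c.png

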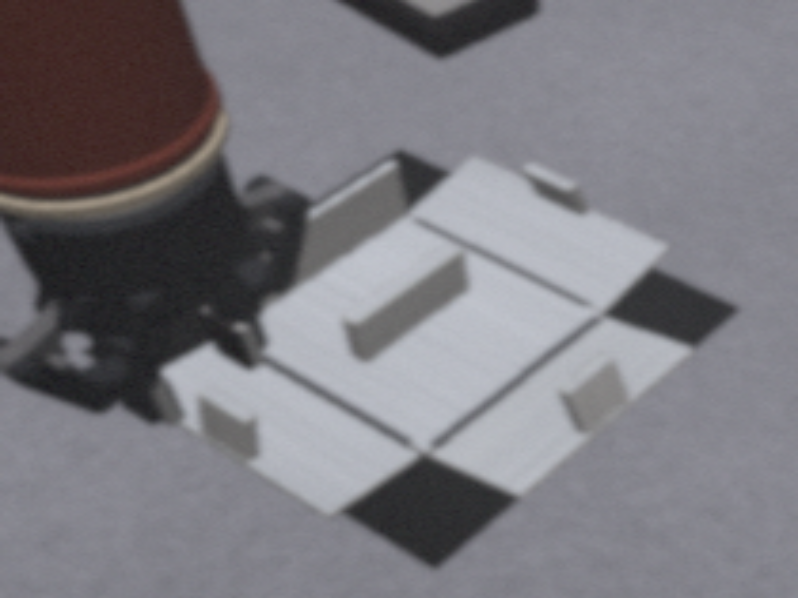

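Run:
```python
from fit import *
c=lambda x,y:(160+x/3.8-.4,220+y/2.85-.4)
L=[((63,114,6),133,384),((-63,114,6),330,515),((63,-114,6),478,158),((-63,-114,6),668,247),((-119,59,6),520,495),((-119,-59,6),690,347),((0,35,50),345,325),((0,-35,50),463,258)]
p,f=fit('side',[(l,*c(x,y)) for l,x,y in L],[.56,.22,0],.003)
print(p,np.degrees(p[2]));print(f.reshape(-1,2).round(1).tolist())
# lug centre base: predicted
d=np.load('pics/s12.npy')
for x,y in [(228,405),(240,440),(228,428)]:
    u,v=c(x,y);print(px('side',d,round(u),round(v)).round(4))
T=lambda l:R.from_euler('z',np.radians(1.5)).as_matrix()@np.array(l)/1000+[.5604,.2194,.003]
for l in [(-15,114,42),(15,114,42),(-15,114,6),(15,114,6),(0,110,42)]: u,v=proj('side',T(l));print(l,((u-160)*3.8,(v-220)*2.85))
```

```text
[0.56432507 0.21796814 0.02610235] 1.4955545585521555
[[-0.7, 2.3], [0.3, 0.4], [-0.6, 1.2], [0.3, 1.5], [0.8, 2.1], [1.1, 2.8], [0.5, -4.1], [-1.9, -7.2]]
[0.5552 0.3257 0.0549]
[0.5472 0.3308 0.0351]
[0.5531 0.3306 0.0403]
(-15, 114, 42) (np.float64(238.96080334441976), np.float64(437.2782464593206))
(15, 114, 42) (np.float64(189.59562055042542), np.float64(406.79621319281256))
(-15, 114, 6) (np.float64(252.9730496514948), np.float64(470.77994141715595))
(15, 114, 6) (np.float64(205.0009560340184), np.float64(440.6848229572562))
(0, 110, 42) (np.float64(221.40698615761943), np.float64(416.70106277013))
```

Run:
```python
from fit import *
d=np.load('pics/s12.npy');K,e,Rm=cal('side')
vv,uu=np.mgrid[225:410,165:350]
ray=np.stack([(uu-K[0,2])/K[0,0],(vv-K[1,2])/K[1,1],np.ones(uu.shape)],-1)
P=(ray*d[225:410,165:350,None])@Rm.T+e
P=P[d[225:410,165:350]>0]
Q=(P-[.5604,.2194,0])@R.from_euler('z',np.radians(1.5)).as_matrix()
def pl(m,ax,nm):
    q=Q[m];
    for _ in range(4):
        A=np.c_[q,np.ones(len(q))][:,[ax,3]];c=np.linalg.lstsq(A,q[:,2],rcond=None)[0];r=q[:,2]-A@c;q=q[abs(r)<.004]
    print(nm,len(q),c,'z at hinge/rim',c[1]+c[0]*.06,c[1]+c[0]*.11)
x,y,z=Q.T
pl((abs(x)<.055)&(y>.065)&(y<.108)&(z<.04)&(abs(x)>.02),1,'left')
pl((abs(x)<.055)&(y<-.065)&(y>-.108)&(z<.04),1,'right')
pl((abs(y)<.05)&(x<-.07)&(x>-.113)&(z<.04),0,'front')
m=(abs(x)<.05)&(abs(y)<.05)&(z<.02);print('base',np.median(z[m]))
# lug left
m=(abs(x)<.025)&(y>.09)&(y<.13)&(z>.025);q=Q[m];print(len(q),q.min(0),q.max(0),q.mean(0))
for zz in np.arange(.025,.06,.006):
    w=q[(q[:,2]>zz)&(q[:,2]<zz+.006)]
    if len(w):print(round(zz,3),len(w),np.median(w,0).round(4),w[:,0].min().round(3),w[:,0].max().round(3))
m=(abs(x)<.012)&(abs(y)<.05)&(z>.025);q=Q[m];print('rib',q.min(0),q.max(0),np.median(q,0))
```

```text
left 867 [ 0.17728922 -0.00071462] z at hinge/rim 0.009922737719391757 0.01878719861642406
right 1224 [-0.27363105 -0.0058464 ] z at hinge/rim -0.022264262243879566 -0.03594581472139254
front 894 [-0.25955606 -0.00644776] z at hinge/rim -0.022021128550655154 -0.03499893174630973
base 0.012279979875261136
250 [-0.01550622  0.10190037  0.0253316 ] [0.01498689 0.11396278 0.05739638] [-0.0021723   0.1090217   0.04384616]
0.025 39 [-0.0055  0.1129  0.0286] -0.015 0.013
0.031 33 [-0.001   0.112   0.0343] -0.015 0.013
0.037 38 [-0.0057  0.1106  0.0403] -0.015 0.012
0.043 39 [-0.005   0.1097  0.0463] -0.016 0.014
0.049 78 [-0.0009  0.1064  0.0531] -0.015 0.015
0.055 23 [-0.0018  0.1062  0.0558] -0.015 0.014
rib [-0.01197054 -0.0328979   0.025129  ] [0.01199202 0.03762615 0.29332282] [-0.00413191  0.0132488   0.05353678]
```

```bash
python3 -m inch '[{"grip":0.6,"dx":0,"dy":0,"dz":0,"rx":0,"ry":0,"rz":0},{"grip":0.6,"dx":0,"dy":0,"dz":0,"rx":0,"ry":0,"rz":0}]'
python3 - <<'E'
from go import *
shot('side','s14');s=env.observe();print(s['tool_pos'])
E
python3 -m inch '[{"grip":0.6,"dx":0,"dy":0,"dz":0,"rx":-0.18,"ry":0,"rz":0},{"grip":0.6,"dx":0,"dy":0,"dz":0,"rx":-0.18,"ry":0,"rz":0},{"grip":0.6,"dx":0,"dy":0,"dz":0,"rx":0,"ry":0,"rz":0},{"grip":0.6,"dx":0,"dy":0,"dz":0,"rx":0,"ry":0,"rz":0},{"grip":0.6,"dx":0,"dy":0,"dz":0,"rx":0,"ry":0,"rz":0}]'
python3 - <<'E'
from go import *
shot('side','s15');s=env.observe();print(s['tool_pos'],s['qpos'].round(2))
a=cv2.imread('pics/s14.png')[230:430,130:330];b=cv2.imread('pics/s15.png')[230:430,130:330]
cv2.imwrite('pics/s1415.png',cv2.resize(np.hstack([a,b]),None,fx=2,fy=2.5))
E
```

```text
time_s: 16.55
tool_pos: [0.5584, 0.3276, 0.0524]
ee_rot: [-0.011, 1.0, -0.0, 0.0]
contact_force: [-0.4, -0.5, 0.1]
grip_width: 0.397
[0.55834424 0.32788243 0.05254354]
time_s: 17.23
tool_pos: [0.5572, 0.3307, 0.0524]
ee_rot: [-0.013, 0.984, 0.179, -0.002]
contact_force: [0.4, 0.3, 0.2]
grip_width: 0.401
[0.55711033 0.33082954 0.05229338] [-0.62  0.36  0.27  1.8  -0.55  0.93  1.54]
```

View pics/s1415.png

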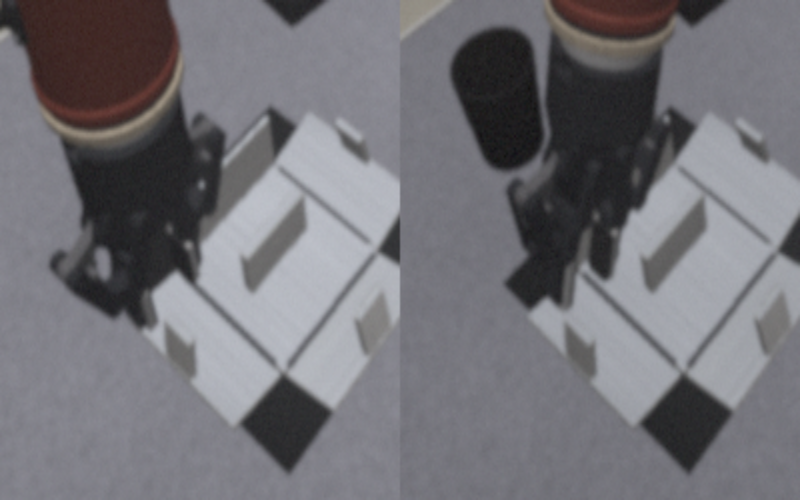

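Run:
```python
from go import *
p0=np.array([.5584,.3279,.0525]);p1=np.array([.5571,.3308,.0523])
z0=R.from_quat([-.011,1,0,0]).as_matrix()[:,2];z1=R.from_quat([-.013,.984,.179,-.002]).as_matrix()[:,2]
print(z0,z1)
for L in (.02,.03,.04,.05,.06):
    print(L,'tool',proj('side',p0-L*z0),proj('side',p1-L*z1),'world',proj('side',p1+[0,0,L]))
```

```text
[ 0.  0. -1.] [-0.00858596  0.35205453 -0.93594011]
0.02 tool [215.5492879  355.60635793] [218.30229216 354.70911157] world [214.64904593 357.45716945]
0.03 tool [214.3910565  351.97012186] [219.00568493 349.71895195] world [213.47808316 353.82825575]
0.04 tool [213.20923773 348.25983389] [219.71814412 344.66447144] world [212.28319827 350.12520537]
0.05 tool [212.00310364 344.47320863] [220.43984615 339.54441836] world [211.06365063 346.34572299]
0.06 tool [210.77189603 340.60786571] [221.17097206 334.35750837] world [209.8186687  342.48741759]
```

```bash
cat >> go.py <<'E'
def lugpose(phi,th,n=-.029,e=.0505,back=0,h=.060,o=(.5604,.2194),yaw=np.radians(1.5),flip=1):
    """phi: direction of wall outward in tray frame (left pi/2, right -pi/2, front pi). th tilt. Returns TCP,R"""
    out=np.array([np.cos(phi),np.sin(phi),0]);Z=np.array([0,0,1.])
    ev=np.cos(th)*out+np.sin(th)*Z; nv=-np.sin(th)*out+np.cos(th)*Z
    p=out*h+Z*.009+ev*e+nv*(n+back)
    y=ev*flip; z=-nv; Rt=np.c_[np.cross(y,z),y,z]
    M=R.from_euler('z',yaw).as_matrix()
    return M@p+[o[0],o[1],0],M@Rt
E
python3 - <<'E'
from go import *
for b in (.06,0):
    p,T=lugpose(np.pi/2,.18,back=b);print(p);delta(p,T)
E
```

```text
[0.55767408 0.32349851 0.04854015]
now [0.5571 0.3308 0.0523] t 17.27 F [0.9 0.1 0. ] w 0.404
shift mm in current tool axes [-0.4 -8.2  0.9]
rotvec [0.18  0.    0.001]  shift mm in target axes [-0.4 -7.9  2.4]
[ 0.5573929   0.3342366  -0.01049047]
now [0.5571 0.3308 0.0523] t 17.27 F [0.9 0.1 0. ] w 0.404
shift mm in current tool axes [ -0.4 -18.9  60. ]
rotvec [0.18  0.    0.001]  shift mm in target axes [-0.4 -7.9 62.4]
```

```bash
python3 -m inch '[{"grip":0.6,"dx":0,"dy":0,"dz":0,"rx":0.18,"ry":0,"rz":0},{"grip":0.6,"dx":0,"dy":-6.5,"dz":10,"rx":0,"ry":0,"rz":0},{"grip":0.6,"dx":0,"dy":0,"dz":15,"rx":0,"ry":0,"rz":0},{"grip":0.6,"dx":0,"dy":0,"dz":10,"rx":0,"ry":0,"rz":0},{"grip":0.6,"dx":0,"dy":0,"dz":0,"rx":0,"ry":0,"rz":0},{"grip":0.6,"dx":0,"dy":0,"dz":0,"rx":0,"ry":0,"rz":0}]'
python3 - <<'E'
from go import *
im,_=shot('side','s16')
p,T=lugpose(np.pi/2,.18,h=.0615);delta(p,T)
cv2.imwrite('pics/s16c.png',cv2.resize(im[270:420,160:310],None,fx=5,fy=4))
E
```

```text
time_s: 18.02
tool_pos: [0.5581, 0.3284, 0.0166]
ee_rot: [-0.012, 0.996, 0.09, -0.001]
contact_force: [-0.2, -0.1, -0.1]
grip_width: 0.399
now [0.5582 0.3286 0.0168] t 18.07 F [ 1.4 -0.2  0.2] w 0.4
shift mm in current tool axes [ 0.7  2.1 28.2]
rotvec [ 0.     0.001 -0.003]  shift mm in target axes [ 0.7  2.2 28.2]
```

View pics/s16c.png

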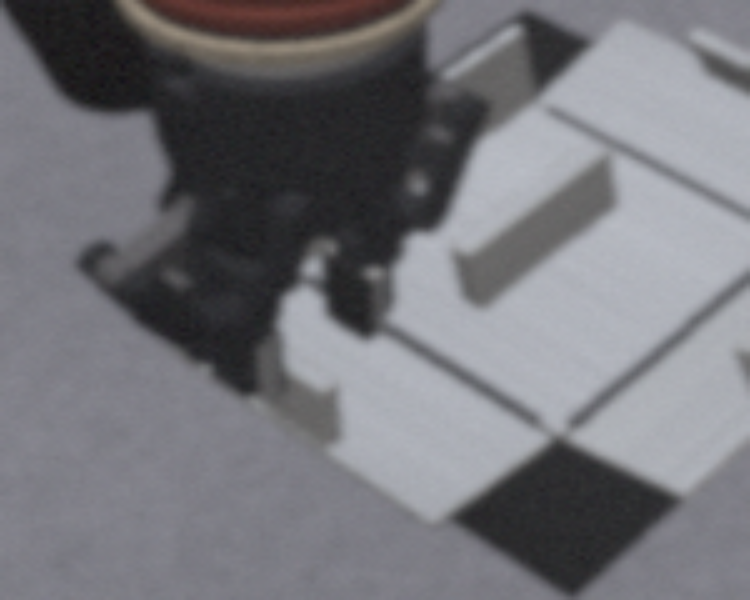

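```bash
python3 -m inch '[{"grip":0.6,"dx":0,"dy":2,"dz":8,"rx":0,"ry":0,"rz":0},{"grip":0.6,"dx":0,"dy":0,"dz":10,"rx":0,"ry":0,"rz":0},{"grip":0.6,"dx":0,"dy":0,"dz":7,"rx":0,"ry":0,"rz":0},{"grip":0.6,"dx":0,"dy":0,"dz":0,"rx":0,"ry":0,"rz":0},{"grip":0.6,"dx":0,"dy":0,"dz":0,"rx":0,"ry":0,"rz":0}]'
python3 - <<'E'
from go import *
im,_=shot('side','s17')
p,T=lugpose(np.pi/2,.18,h=.0615);delta(p,T)
cv2.imwrite('pics/s17c.png',cv2.resize(im[270:420,160:310],None,fx=5,fy=4))
E
```

```text
time_s: 18.7
tool_pos: [0.5576, 0.3354, -0.0078]
ee_rot: [-0.012, 0.996, 0.09, -0.001]
contact_force: [1.0, -0.9, 0.4]
grip_width: 0.406
now [ 0.5577  0.3354 -0.0076] t 18.75 F [ 0.6  0.1 -0.3] w 0.399
shift mm in current tool axes [ 0.4 -0.2  2.9]
rotvec [ 0.     0.001 -0.002]  shift mm in target axes [ 0.4 -0.2  2.9]
```

View pics/s17c.png

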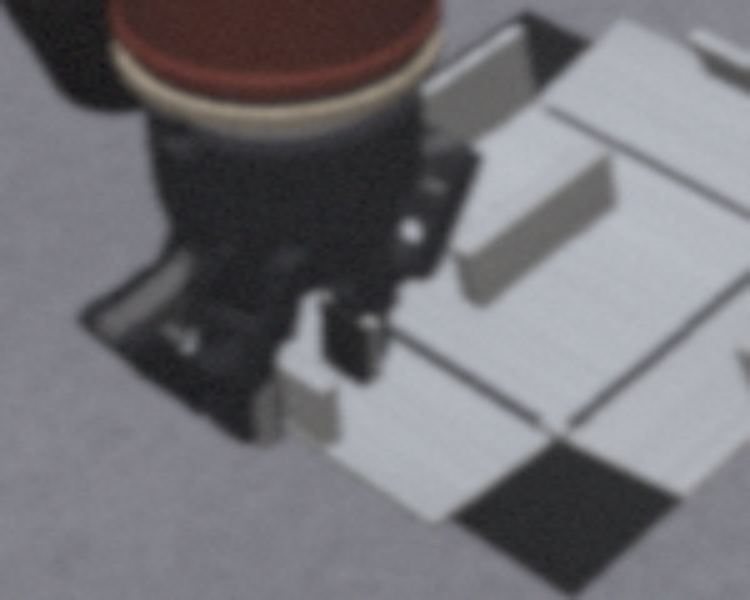

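```bash
python3 -m inch '[{"grip":0.8,"dx":0,"dy":0,"dz":0,"rx":0,"ry":0,"rz":0},{"grip":1,"dx":0,"dy":0,"dz":0,"rx":0,"ry":0,"rz":0},{"grip":1,"dx":0,"dy":0,"dz":0,"rx":0,"ry":0,"rz":0},{"grip":1,"dx":0,"dy":0,"dz":0,"rx":0,"ry":0,"rz":0}]' 25
python3 - <<'E'
from go import *
im,_=shot('side','s18');s=env.observe();print(s['wrist_torque'])
p,T=lugpose(np.pi/2,.18,h=.0615);delta(p,T)
cv2.imwrite('pics/s18c.png',cv2.resize(im[270:420,160:310],None,fx=5,fy=4))
E
```

```text
time_s: 19.25
tool_pos: [0.5578, 0.336, -0.0073]
ee_rot: [-0.012, 0.996, 0.09, -0.001]
contact_force: [0.2, 2.1, 5.0]
grip_width: 0.078
[ 0.2524773   0.10264391 -0.03449138]
now [ 0.5578  0.336  -0.0073] t 19.3 F [-1.4  1.   5.6] w 0.075
shift mm in current tool axes [ 0.4 -0.8  3.1]
rotvec [ 0.001  0.001 -0.002]  shift mm in target axes [ 0.4 -0.8  3.1]
```

View pics/s18c.png

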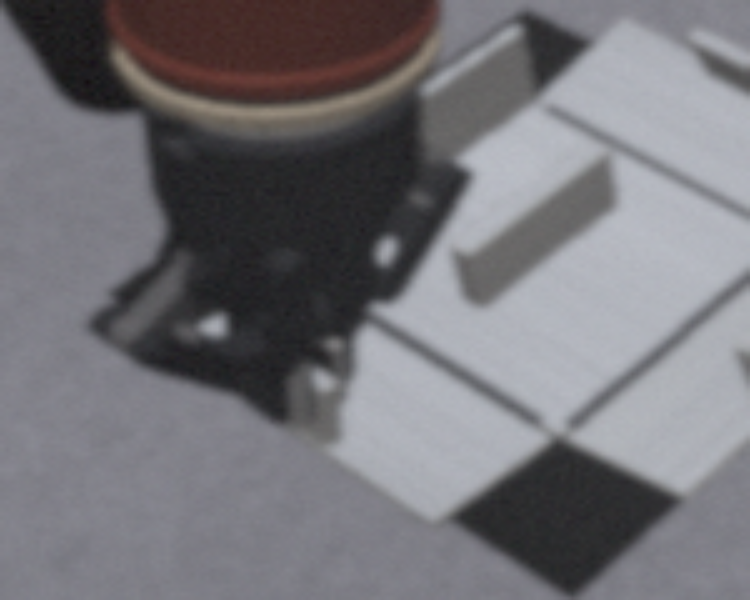

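```bash
python3 -m inch '[{"grip":1,"dx":0,"dy":2.3,"dz":-5.2,"rx":-0.1,"ry":0,"rz":0},{"grip":1,"dx":0,"dy":2.3,"dz":-5.2,"rx":-0.1,"ry":0,"rz":0},{"grip":1,"dx":0,"dy":2.3,"dz":-5.2,"rx":-0.1,"ry":0,"rz":0},{"grip":1,"dx":0,"dy":0,"dz":0,"rx":0,"ry":0,"rz":0}]' 25
python3 - <<'E'
from go import *
im,_=shot('side','s19');s=env.observe();print(s['wrist_torque'])
p,T=lugpose(np.pi/2,.48,h=.0615,n=-.026);delta(p,T)
cv2.imwrite('pics/s19c.png',cv2.resize(im[240:420,160:340],None,fx=4.2,fy=3.3))
E
```

```text
time_s: 19.8
tool_pos: [0.5581, 0.3375, 0.01]
ee_rot: [-0.01, 0.971, 0.239, -0.003]
contact_force: [0.3, 3.2, 4.3]
grip_width: 0.077
[ 0.3111252   0.0468504  -0.03632685]
now [0.5581 0.3376 0.0098] t 19.85 F [0.9 1.7 5.1] w 0.077
shift mm in current tool axes [ 0.8 -0.2  0.5]
rotvec [ 0.002  0.002 -0.003]  shift mm in target axes [ 0.8 -0.2  0.5]
```

View pics/s19c.png

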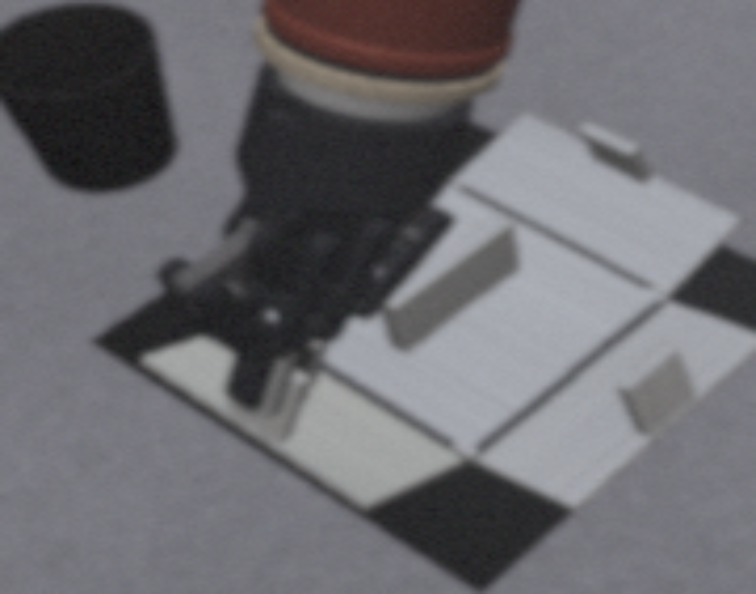

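```bash
python3 -m inch '[{"grip":1,"dx":0,"dy":2.3,"dz":-5.2,"rx":-0.1,"ry":0,"rz":0},{"grip":1,"dx":0,"dy":2.3,"dz":-5.2,"rx":-0.1,"ry":0,"rz":0},{"grip":1,"dx":0,"dy":2.3,"dz":-5.2,"rx":-0.1,"ry":0,"rz":0},{"grip":1,"dx":0,"dy":0,"dz":0,"rx":0,"ry":0,"rz":0}]' 25
python3 - <<'E'
from go import *
im,_=shot('side','s20');s=env.observe();print(s['wrist_torque'],s['qpos'].round(2))
p,T=lugpose(np.pi/2,.78,h=.0615,n=-.026);delta(p,T)
cv2.imwrite('pics/s20c.png',cv2.resize(im[240:420,160:340],None,fx=4.2,fy=3.3))
E
```

```text
time_s: 20.35
tool_pos: [0.5574, 0.3358, 0.0269]
ee_rot: [-0.011, 0.924, 0.382, -0.005]
contact_force: [-0.7, 5.5, 5.8]
grip_width: 0.075
[0.86902139 0.02631216 0.02501653] [-0.21  0.48  0.04  1.91 -1.06  0.95  2.16]
now [0.5574 0.336  0.0267] t 20.4 F [-0.3  3.3  5.7] w 0.078
shift mm in current tool axes [ 0.  -1.1 -0.2]
rotvec [ 0.003  0.001 -0.002]  shift mm in target axes [ 0.  -1.1 -0.2]
```

View pics/s20c.png

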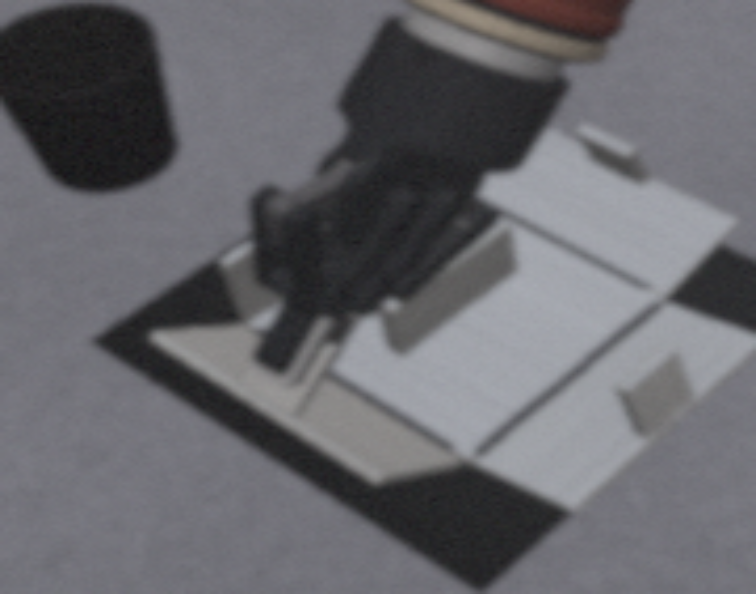

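```bash
python3 -m inch '[{"grip":0.75,"dx":0,"dy":0,"dz":0,"rx":0,"ry":0,"rz":0},{"grip":0.75,"dx":0,"dy":0,"dz":0,"rx":0,"ry":0,"rz":0},{"grip":0.75,"dx":0,"dy":0,"dz":-10,"rx":0,"ry":0,"rz":0},{"grip":0.75,"dx":0,"dy":0,"dz":-25,"rx":0,"ry":0,"rz":0},{"grip":0.75,"dx":0,"dy":0,"dz":-35,"rx":0,"ry":0,"rz":0},{"grip":1,"dx":0,"dy":20,"dz":-10,"rx":0.15,"ry":0,"rz":0},{"grip":1,"dx":0,"dy":20,"dz":0,"rx":0.16,"ry":0,"rz":0},{"grip":1,"dx":0,"dy":0,"dz":0,"rx":0.16,"ry":0,"rz":0},{"grip":1,"dx":0,"dy":0,"dz":0,"rx":0.16,"ry":0,"rz":0},{"grip":1,"dx":0,"dy":0,"dz":0,"rx":0.15,"ry":0,"rz":0},{"grip":1,"dx":0,"dy":0,"dz":0,"rx":0,"ry":0,"rz":0}]' 25
python3 - <<'E'
from go import *
im,_=shot('side','s21');s=env.observe();print(s['wrist_torque'],s['qpos'].round(2))
M=R.from_euler('z',np.radians(1.5)).as_matrix()
p=M@np.array([0,.135,-.008])+[.5604,.2194,0];delta(p,tool(np.radians(91.5)))
cv2.imwrite('pics/s21c.png',cv2.resize(im[240:420,160:340],None,fx=4.2,fy=3.3))
E
```

```text
time_s: 21.78
tool_pos: [0.5567, 0.3134, 0.1088]
ee_rot: [-0.015, 1.0, -0.0, 0.0]
contact_force: [0.1, 0.4, 0.2]
grip_width: 0.003
[-0.07127438  0.02801168  0.0091978 ] [-0.73  0.37  0.2   1.61 -0.08  1.17  1.08]
now [0.5574 0.3109 0.1085] t 21.82 F [ 0.2 -0.9  0.8] w 0.001
shift mm in current tool axes [ -0.7  43.5 116.5]
rotvec [-0.    -0.     0.001]  shift mm in target axes [ -0.6  43.5 116.5]
```

View pics/s21c.png

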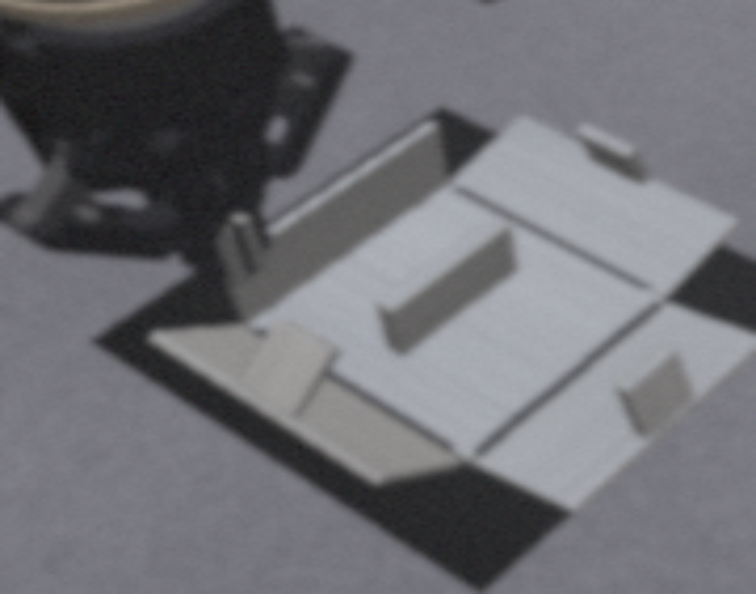

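```bash
python3 -m inch '[{"grip":1,"dx":0,"dy":25,"dz":0,"rx":0,"ry":0,"rz":0},{"grip":1,"dx":0,"dy":25,"dz":10,"rx":0,"ry":0,"rz":0},{"grip":1,"dx":0,"dy":0,"dz":40,"rx":0,"ry":0,"rz":0},{"grip":1,"dx":0,"dy":0,"dz":40,"rx":0,"ry":0,"rz":0},{"grip":1,"dx":0,"dy":0,"dz":24,"rx":0,"ry":0,"rz":0},{"grip":1,"dx":0,"dy":0,"dz":0,"rx":0,"ry":0,"rz":0},{"grip":1,"dx":0,"dy":-15,"dz":0,"rx":0,"ry":0,"rz":0},{"grip":1,"dx":0,"dy":-12,"dz":0,"rx":0,"ry":0,"rz":0},{"grip":1,"dx":0,"dy":-10,"dz":0,"rx":0,"ry":0,"rz":0},{"grip":1,"dx":0,"dy":0,"dz":0,"rx":0,"ry":0,"rz":0}]' 25
python3 - <<'E'
from go import *
im,_=shot('side','s22');s=env.observe();print(s['wrist_torque'],s['qpos'].round(2))
M=R.from_euler('z',np.radians(1.5)).as_matrix()
p=M@np.array([0,.080,-.008])+[.5604,.2194,0];delta(p,tool(np.radians(91.5)))
cv2.imwrite('pics/s22c.png',cv2.resize(im[240:420,160:340],None,fx=4.2,fy=3.3))
E
```

```text
time_s: 23.08
tool_pos: [0.5603, 0.3257, -0.0011]
ee_rot: [-0.012, 1.0, 0.004, 0.003]
contact_force: [0.1, 8.8, 10.0]
grip_width: 0.0
[ 1.73103152e+00 -3.83249168e-02  1.24134094e-03] [-0.73  0.49  0.17  1.68 -0.1   0.97  1.08]
now [ 0.5603  0.3258 -0.0012] t 23.12 F [0.8 9.2 9.4] w 0.002
shift mm in current tool axes [  2.7 -26.4   6.6]
rotvec [ 0.007  0.006 -0.001]  shift mm in target axes [  2.7 -26.3   6.8]
```

View pics/s22c.png

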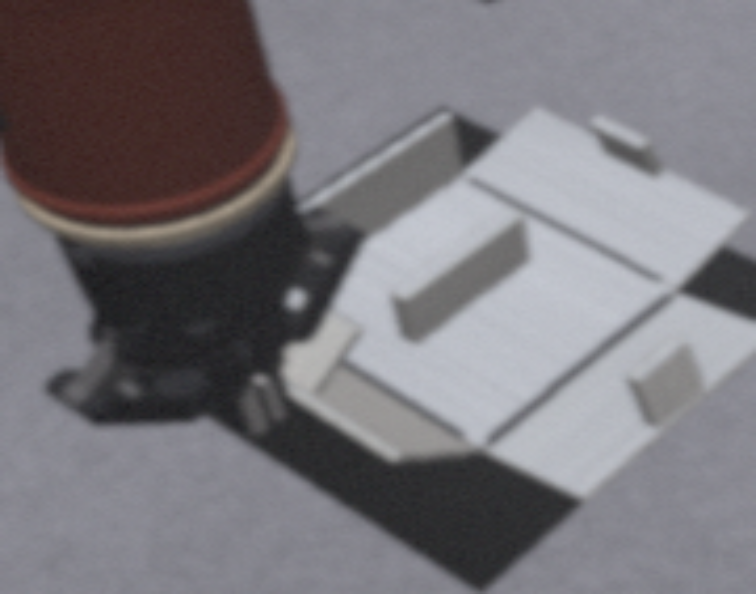

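```bash
python3 -m inch '[{"grip":1,"dx":0,"dy":20,"dz":-3,"rx":0,"ry":0,"rz":0},{"grip":1,"dx":0,"dy":30,"dz":-10,"rx":0,"ry":0,"rz":0},{"grip":1,"dx":0,"dy":0,"dz":0,"rx":0,"ry":0,"rz":0.17},{"grip":1,"dx":0,"dy":0,"dz":0,"rx":0,"ry":0,"rz":0.175},{"grip":1,"dx":0,"dy":0,"dz":0,"rx":0,"ry":0,"rz":0.175},{"grip":1,"dx":0,"dy":0,"dz":0,"rx":0,"ry":0,"rz":0.175},{"grip":1,"dx":0,"dy":0,"dz":0,"rx":0,"ry":0,"rz":0.175},{"grip":1,"dx":0,"dy":0,"dz":0,"rx":0,"ry":0,"rz":0.175},{"grip":1,"dx":0,"dy":0,"dz":0,"rx":0,"ry":0,"rz":0.175},{"grip":1,"dx":0,"dy":0,"dz":0,"rx":0,"ry":0,"rz":0.175},{"grip":1,"dx":0,"dy":0,"dz":0,"rx":0,"ry":0,"rz":0.175},{"grip":1,"dx":0,"dy":0,"dz":0,"rx":0,"ry":0,"rz":0}]' 25
cat > pc.py <<'E'
from go import *
def cloud(tag,n='side',box=(220,430,160,360)):
    d=np.load(f'pics/{tag}.npy');K,e,Rm=cal(n);a,b,c,f=box
    vv,uu=np.mgrid[a:b,c:f]
    ray=np.stack([(uu-K[0,2])/K[0,0],(vv-K[1,2])/K[1,1],np.ones(uu.shape)],-1)
    P=(ray*d[a:b,c:f,None])@Rm.T+e
    return P[d[a:b,c:f]>0]
E
python3 - <<'E'
from pc import *
im,_=shot('side','s23');s=env.observe();print(s['wrist_torque'],s['qpos'].round(2))
M=R.from_euler('z',np.radians(1.5)).as_matrix()
p=M@np.array([0,.130,-.018])+[.5604,.2194,0];delta(p,tool(np.radians(1.5)))
cv2.imwrite('pics/s23c.png',cv2.resize(im[240:420,160:340],None,fx=4.2,fy=3.3))
E
```

```text
time_s: 24.62
tool_pos: [0.5566, 0.3723, 0.0079]
ee_rot: [0.698, 0.716, 0.0, 0.0]
contact_force: [-0.0, 0.2, -0.1]
grip_width: 0.0
[ 0.05168704 -0.01452794  0.00107695] [-1.02  0.56  0.5   1.62 -0.3   1.03 -0.41]
now [0.5566 0.3722 0.0079] t 24.68 F [-0.3  0.4 -0.7] w 0.001
shift mm in current tool axes [-22.9  -0.3  25.9]
rotvec [0.    0.    0.003]  shift mm in target axes [-22.9  -0.3  25.9]
```

View pics/s23c.png

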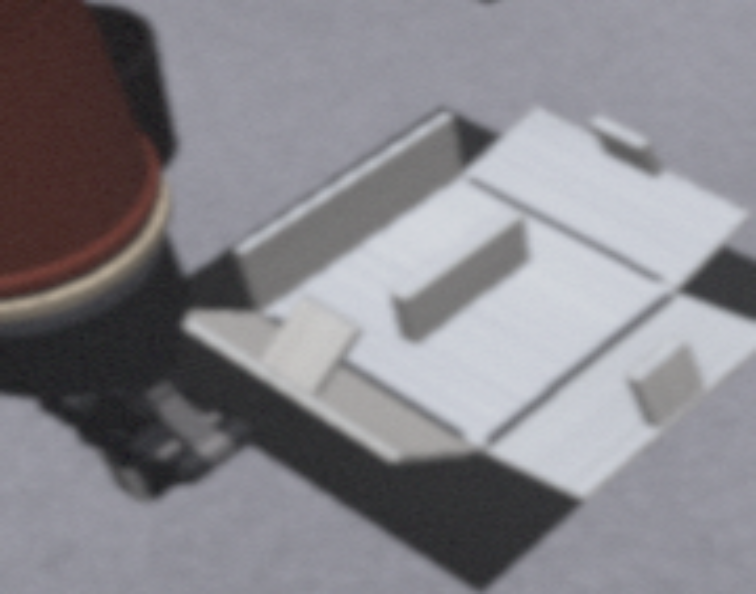

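```bash
python3 -m inch '[{"grip":1,"dx":0,"dy":0,"dz":15,"rx":0,"ry":0,"rz":0},{"grip":1,"dx":0,"dy":0,"dz":11,"rx":0,"ry":0,"rz":0},{"grip":1,"dx":-20,"dy":0,"dz":0,"rx":0,"ry":0,"rz":0},{"grip":1,"dx":-18,"dy":0,"dz":0,"rx":0,"ry":0,"rz":0},{"grip":1,"dx":-10,"dy":0,"dz":0,"rx":0,"ry":0,"rz":0},{"grip":1,"dx":-8,"dy":0,"dz":0,"rx":0,"ry":0,"rz":0},{"grip":1,"dx":0,"dy":0,"dz":0,"rx":0,"ry":0,"rz":0}]' 25
python3 - <<'E'
from pc import *
im,_=shot('side','s24');s=env.observe();print(s['wrist_torque'],s['qpos'].round(2))
M=R.from_euler('z',np.radians(1.5)).as_matrix()
p=M@np.array([0,.068,-.018])+[.5604,.2194,0];delta(p,tool(np.radians(1.5)))
cv2.imwrite('pics/s24c.png',cv2.resize(im[240:420,160:340],None,fx=4.2,fy=3.3))
E
```

```text
time_s: 25.55
tool_pos: [0.5583, 0.3155, -0.0181]
ee_rot: [0.698, 0.716, 0.0, 0.0]
contact_force: [-0.2, -0.1, -0.0]
grip_width: -0.0
[ 0.0499097   0.00781688 -0.06149317] [-0.97  0.54  0.5   1.72 -0.3   0.96 -0.33]
now [ 0.5579  0.3157 -0.0185] t 25.6 F [ 0.9 -0.4  0.8] w 0.002
shift mm in current tool axes [-28.4  -0.   -0.5]
rotvec [-0.     0.    -0.001]  shift mm in target axes [-28.4  -0.1  -0.5]
```

View pics/s24c.png

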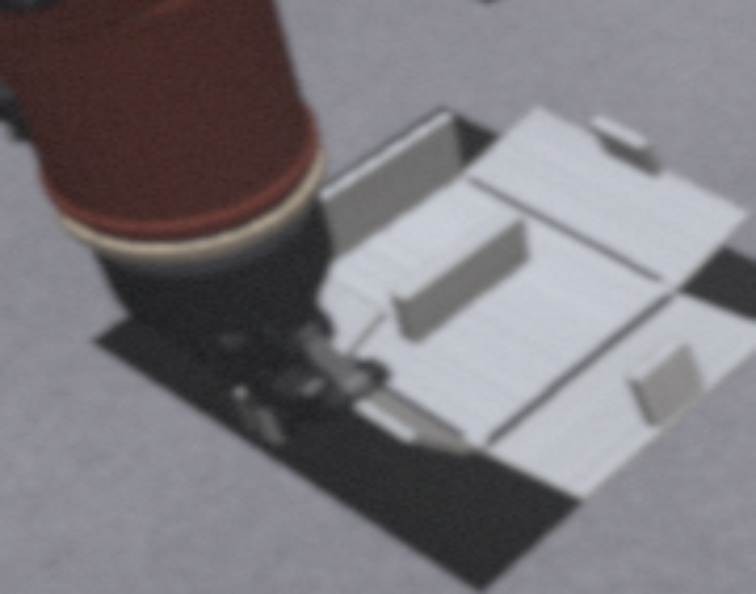

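```bash
python3 -m inch '[{"grip":1,"dx":-7,"dy":0,"dz":0,"rx":0,"ry":0,"rz":0},{"grip":1,"dx":-7,"dy":0,"dz":0,"rx":0,"ry":0,"rz":0},{"grip":1,"dx":-4,"dy":0,"dz":0,"rx":0,"ry":0,"rz":0},{"grip":1,"dx":0,"dy":0,"dz":0,"rx":0,"ry":0,"rz":0}]' 25
python3 - <<'E'
from pc import *
im,_=shot('side','s25');s=env.observe();print(s['contact_force'],s['tool_pos'])
cv2.imwrite('pics/s25c.png',cv2.resize(im[240:420,160:340],None,fx=4.2,fy=3.3))
E
```

```text
time_s: 26.1
tool_pos: [0.5598, 0.3005, -0.0158]
ee_rot: [0.698, 0.716, 0.003, -0.0]
contact_force: [-3.7, 4.7, 18.9]
grip_width: -0.001
[-2.36516122  4.31696431 19.15188779] [ 0.55985769  0.30057417 -0.01585664]
```

View pics/s25c.png

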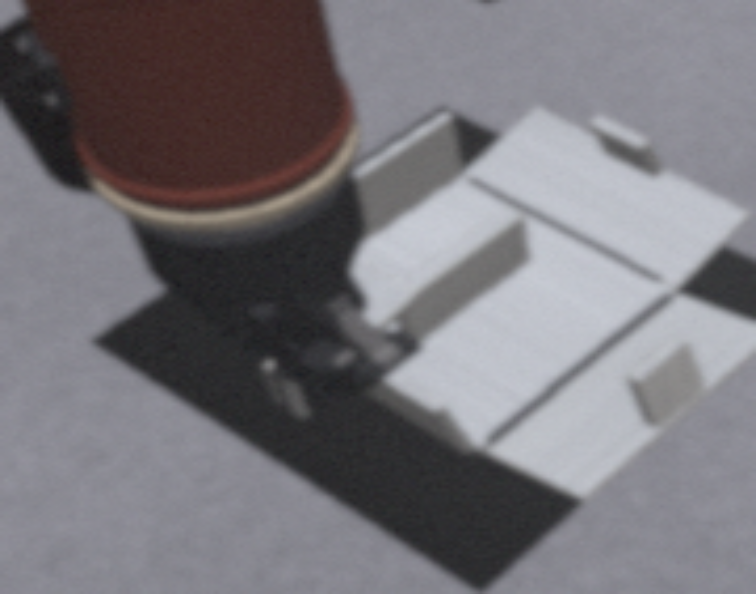

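```bash
python3 -m inch '[{"grip":1,"dx":10,"dy":0,"dz":-5,"rx":0,"ry":0,"rz":0},{"grip":1,"dx":5,"dy":0,"dz":-15,"rx":0,"ry":0,"rz":0},{"grip":1,"dx":-8,"dy":0,"dz":0,"rx":0,"ry":0,"rz":0},{"grip":1,"dx":-8,"dy":0,"dz":0,"rx":0,"ry":0,"rz":0},{"grip":1,"dx":-5,"dy":0,"dz":0,"rx":0,"ry":0,"rz":0},{"grip":1,"dx":0,"dy":0,"dz":0,"rx":0,"ry":0,"rz":0}]' 25
python3 - <<'E'
from pc import *
im,_=shot('side','s26');s=env.observe();print(s['contact_force'],s['tool_pos'])
cv2.imwrite('pics/s26c.png',cv2.resize(im[240:420,160:340],None,fx=4.2,fy=3.3))
E
```

```text
time_s: 26.9
tool_pos: [0.5585, 0.291, 0.0012]
ee_rot: [0.699, 0.715, -0.0, 0.0]
contact_force: [0.1, -0.3, -0.1]
grip_width: 0.003
[ 0.12730924  0.27268181 -0.39114086] [0.55850685 0.29143342 0.00123226]
```

View pics/s26c.png

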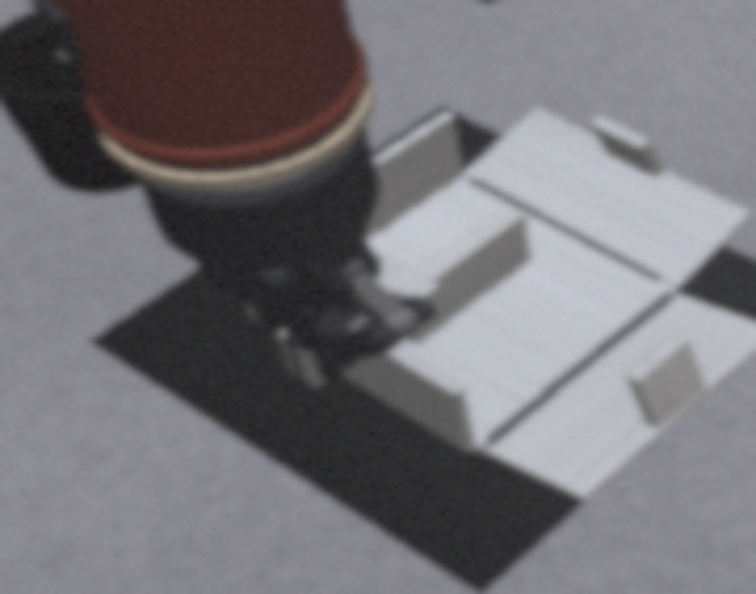

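```bash
python3 -m inch '[{"grip":1,"dx":-3,"dy":0,"dz":0,"rx":0,"ry":0,"rz":0},{"grip":1,"dx":-2,"dy":0,"dz":0,"rx":0,"ry":0,"rz":0},{"grip":1,"dx":0,"dy":0,"dz":0,"rx":0,"ry":0,"rz":0}]' 25
python3 - <<'E'
from pc import *
im,_=shot('side','s27');s=env.observe();print(s['contact_force'],s['tool_pos'])
cv2.imwrite('pics/s27c.png',cv2.resize(im[240:420,160:340],None,fx=4.2,fy=3.3))
E
```

```text
time_s: 27.32
tool_pos: [0.5585, 0.2875, 0.0014]
ee_rot: [0.698, 0.716, 0.0, -0.0]
contact_force: [0.1, 4.3, -2.2]
grip_width: -0.004
[-0.50057166  4.16133328 -3.10586393] [0.55846118 0.28748305 0.00134901]
```

View pics/s27c.png

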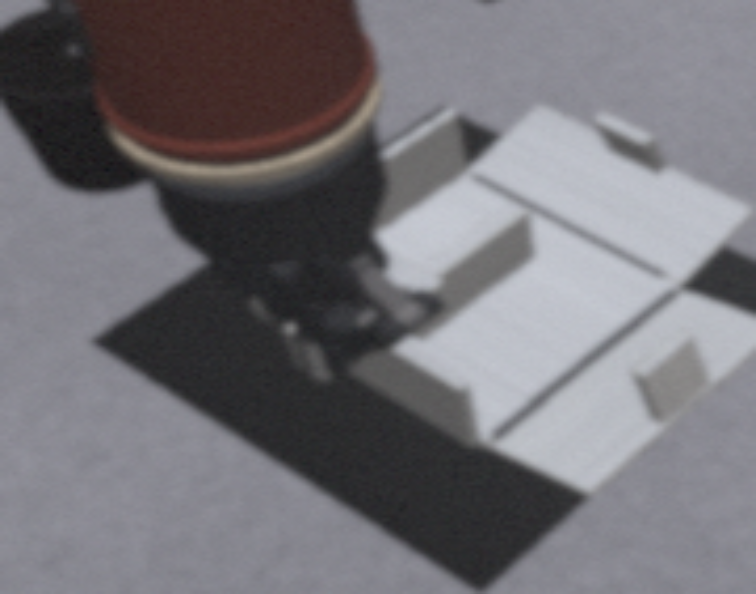

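```bash
python3 -m inch '[{"grip":1,"dx":20,"dy":0,"dz":-2,"rx":0,"ry":0,"rz":0},{"grip":1,"dx":5,"dy":0,"dz":-45,"rx":0,"ry":0,"rz":0},{"grip":0.6,"dx":0,"dy":0,"dz":-45,"rx":0,"ry":0,"rz":0},{"grip":0.6,"dx":-50,"dy":0,"dz":0,"rx":0,"ry":0,"rz":0},{"grip":0.6,"dx":-55,"dy":0,"dz":0,"rx":0,"ry":0,"rz":0},{"grip":0.6,"dx":-55,"dy":0,"dz":0,"rx":0,"ry":0,"rz":0},{"grip":0.6,"dx":-50,"dy":0,"dz":0,"rx":0,"ry":0,"rz":0},{"grip":0.6,"dx":0,"dy":0,"dz":0,"rx":0,"ry":0,"rz":-0.175},{"grip":0.6,"dx":0,"dy":0,"dz":0,"rx":0,"ry":0,"rz":-0.175},{"grip":0.6,"dx":0,"dy":0,"dz":0,"rx":0,"ry":0,"rz":-0.175},{"grip":0.6,"dx":0,"dy":0,"dz":0,"rx":0,"ry":0,"rz":-0.175},{"grip":0.6,"dx":0,"dy":0,"dz":0,"rx":0,"ry":0,"rz":-0.175}]' 25
python3 -m inch '[{"grip":0.6,"dx":0,"dy":0,"dz":0,"rx":0,"ry":0,"rz":-0.175},{"grip":0.6,"dx":0,"dy":0,"dz":0,"rx":0,"ry":0,"rz":-0.175},{"grip":0.6,"dx":0,"dy":0,"dz":0,"rx":0,"ry":0,"rz":-0.175},{"grip":0.6,"dx":0,"dy":0,"dz":0,"rx":0,"ry":0,"rz":-0.17},{"grip":0.6,"dx":0,"dy":0,"dz":0,"rx":0,"ry":0,"rz":0},{"grip":0.6,"dx":0,"dy":0,"dz":0,"rx":0,"ry":0,"rz":0}]' 25
python3 - <<'E'
from pc import *
im,_=shot('side','s28');it,_=shot('top','t28');s=env.observe();print(s['contact_force'],s['tool_pos'],s['qpos'].round(2))
cv2.imwrite('pics/s28c.png',cv2.resize(im[240:420,160:360],None,fx=4,fy=3.3))
E
```

```text
time_s: 28.88
tool_pos: [0.5638, 0.1029, 0.0939]
ee_rot: [0.326, 0.945, -0.0, 0.0]
contact_force: [-0.2, 0.3, -0.1]
grip_width: 0.399
time_s: 29.62
tool_pos: [0.5636, 0.1025, 0.0936]
ee_rot: [-0.01, 1.0, -0.0, 0.0]
contact_force: [-0.2, -0.6, 0.0]
grip_width: 0.4
[ 0.1009238   0.05901247 -0.15676295] [0.5634428  0.10235462 0.09356488] [-0.6   0.26  0.4   1.8  -0.11  1.11  1.43]
```

View pics/s28c.png

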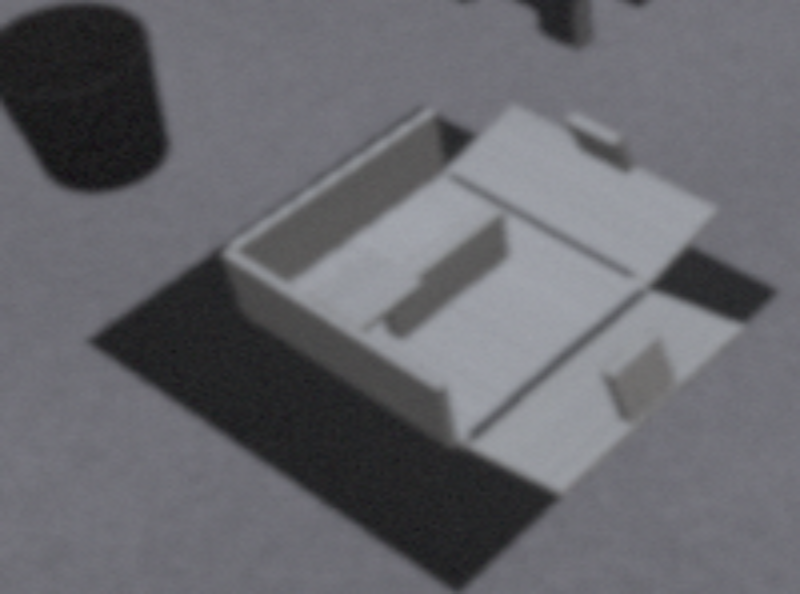

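View pics/t28.png

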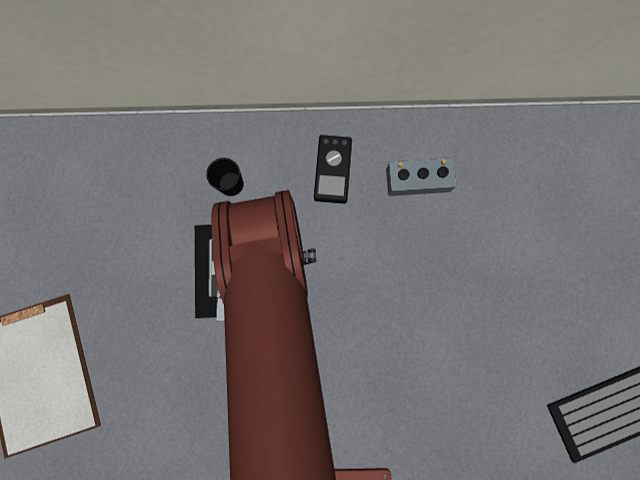

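Run:
```python
from pc import *
P=cloud('s28',box=(240,420,160,370))
def stats(o,yaw):
    Q=(P-[o[0],o[1],0])@R.from_euler('z',yaw).as_matrix(); return Q
Q=stats((.5604,.2194),np.radians(1.5));x,y,z=Q.T
m=(abs(x)<.02)&(abs(y)<.06)&(z>.03)&(z<.06);q=Q[m];print('rib',q.min(0),q.max(0),np.median(q,0))
m=(abs(x)<.055)&(y>.03)&(y<.08)&(z>.02)&(z<.05);q=Q[m]
A=np.c_[q[:,0],q[:,2],np.ones(len(q))];
for _ in range(4):
    c=np.linalg.lstsq(A,q[:,1],rcond=None)[0];r=q[:,1]-A@c;k=abs(r)<.004;q=q[k];A=A[k]
print('left wall plane y=a x+b z+c',len(q),c)
m=(abs(x)<.03)&(y<-.09)&(y>-.14)&(z>.028)&(z<.07);q=Q[m];print('Rlug',q.min(0),q.max(0))
for zz in np.arange(.022,.064,.006):
    w=q[(q[:,2]>zz)&(q[:,2]<zz+.006)]
    if len(w):print(round(zz,3),len(w),np.median(w,0).round(4),w[:,0].min().round(3),w[:,0].max().round(3),w[:,1].min().round(3),w[:,1].max().round(3))
m=(abs(x)<.055)&(y<-.075)&(y>-.115)&(z<.035)&(abs(x)>.022);q=Q[m]
for _ in range(4):
    A=np.c_[q[:,1],np.ones(len(q))];c=np.linalg.lstsq(A,q[:,2],rcond=None)[0];q=q[abs(q[:,2]-A@c)<.004]
print('right wall slope',c,len(q))
m=(abs(y)<.05)&(x<-.075)&(x>-.113)&(z<.035);q=Q[m]
for _ in range(4):
    A=np.c_[q[:,0],np.ones(len(q))];c=np.linalg.lstsq(A,q[:,2],rcond=None)[0];q=q[abs(q[:,2]-A@c)<.004]
print('front slope',c,len(q))
m=(abs(y+.01)<.04)&(x<-.08)&(x>-.14)&(z>.03)&(z<.07);q=Q[m];print('Flug',q.min(0),q.max(0),np.median(q,0))
```

```text
rib [-0.0199737  -0.04366671  0.03007856] [0.01991893 0.05748566 0.0599447 ] [-0.00406207 -0.00067823  0.04776657]
left wall plane y=a x+b z+c 384 [-0.01374103  0.00403482  0.05616696]
Rlug [-0.01643924 -0.11808439  0.02811169] [ 0.0137953  -0.10423504  0.06077763]
0.028 17 [-0.0084 -0.1121  0.0311] -0.016 0.011 -0.118 -0.111
0.034 21 [-0.0078 -0.1103  0.0364] -0.016 0.011 -0.116 -0.109
0.04 17 [-0.0057 -0.1086  0.0439] -0.016 0.012 -0.113 -0.108
0.046 24 [-0.0057 -0.1072  0.0494] -0.016 0.014 -0.113 -0.106
0.052 42 [-0.0029 -0.1067  0.0571] -0.016 0.014 -0.111 -0.104
0.058 21 [-0.004  -0.1086  0.0586] -0.016 0.012 -0.111 -0.104
right wall slope [-0.27141404 -0.00841594] 691
front slope [-0.24289014 -0.00497022] 587
Flug [-0.11605132 -0.02246588  0.03000749] [-0.10056299  0.00863393  0.06034098] [-0.10993934 -0.0055122   0.04838102]
```

Run:
```python
from pc import *
for b in (.06,.003):
    p,T=lugpose(-np.pi/2,.27,h=.0615,o=(.5596,.2114),flip=-1,back=b);print(p);delta(p,T)
```

```text
[0.56226748 0.10953316 0.05234684]
now [0.5634 0.1024 0.0936] t 29.73 F [ 0.1  0.1 -0.2] w 0.401
shift mm in current tool axes [ 1.   7.2 41.2]
rotvec [ 0.27  -0.001 -0.004]  shift mm in target axes [ 1.  17.9 37.8]
[ 0.56266546  0.09433468 -0.00258811]
now [0.5634 0.1024 0.0936] t 29.73 F [ 0.1  0.1 -0.2] w 0.401
shift mm in current tool axes [ 1.  -8.  96.2]
rotvec [ 0.27  -0.001 -0.004]  shift mm in target axes [ 1.  17.9 94.8]
```

```bash
python3 -m inch '[{"grip":0.6,"dx":1,"dy":0,"dz":0,"rx":0.135,"ry":0,"rz":0},{"grip":0.6,"dx":0,"dy":0,"dz":0,"rx":0.135,"ry":0,"rz":0},{"grip":0.6,"dx":0,"dy":18,"dz":20,"rx":0,"ry":0,"rz":0},{"grip":0.6,"dx":0,"dy":0,"dz":35,"rx":0,"ry":0,"rz":0},{"grip":0.6,"dx":0,"dy":0,"dz":15,"rx":0,"ry":0,"rz":0},{"grip":0.6,"dx":0,"dy":0,"dz":0,"rx":0,"ry":0,"rz":0},{"grip":0.6,"dx":0,"dy":0,"dz":0,"rx":0,"ry":0,"rz":0}]' 25
python3 - <<'E'
from pc import *
im,_=shot('side','s29')
cv2.imwrite('pics/s29c.png',cv2.resize(im[220:370,230:380],None,fx=5,fy=4))
p,T=lugpose(-np.pi/2,.27,h=.0615,o=(.5596,.2114),flip=-1,back=.003);delta(p,T)
E
```

```text
time_s: 30.6
tool_pos: [0.5632, 0.1011, 0.0224]
ee_rot: [-0.012, 0.991, -0.134, 0.002]
contact_force: [0.3, 0.0, 0.9]
grip_width: 0.398
now [0.5633 0.1013 0.0225] t 30.65 F [0.2 0.7 0.4] w 0.4
shift mm in current tool axes [ 0.9  0.  26. ]
rotvec [ 0.001  0.001 -0.003]  shift mm in target axes [ 0.8  0.  26. ]
```

View pics/s29c.png

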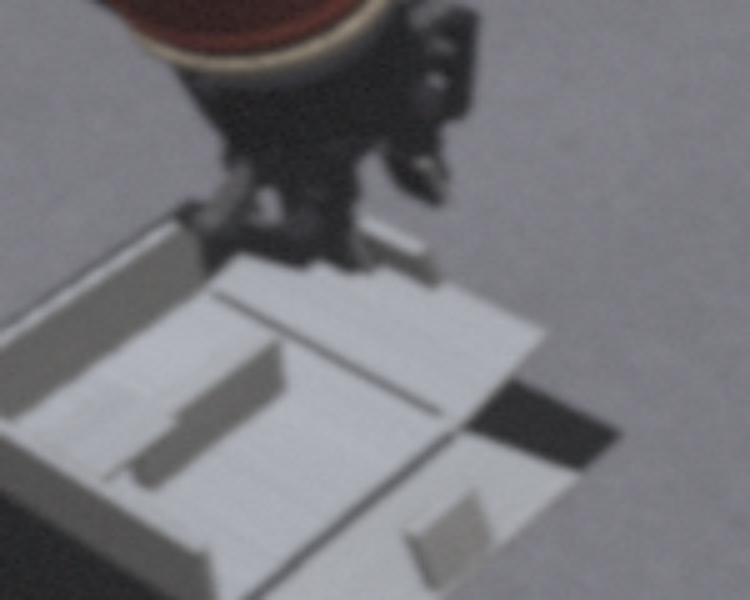

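```bash
python3 -m inch '[{"grip":0.6,"dx":1,"dy":0,"dz":10,"rx":0,"ry":0,"rz":0},{"grip":0.6,"dx":0,"dy":0,"dz":10,"rx":0,"ry":0,"rz":0},{"grip":0.6,"dx":0,"dy":0,"dz":5,"rx":0,"ry":0,"rz":0},{"grip":0.6,"dx":0,"dy":0,"dz":0,"rx":0,"ry":0,"rz":0}]' 25
python3 - <<'E'
from pc import *
im,_=shot('side','s30')
cv2.imwrite('pics/s30c.png',cv2.resize(im[220:370,230:380],None,fx=5,fy=4))
p,T=lugpose(-np.pi/2,.27,h=.0615,o=(.5596,.2114),flip=-1,back=.003);delta(p,T)
E
```

```text
time_s: 31.15
tool_pos: [0.5611, 0.0937, -0.0034]
ee_rot: [-0.012, 0.991, -0.135, 0.001]
contact_force: [0.5, 0.6, -0.0]
grip_width: 0.404
now [ 0.5614  0.094  -0.0031] t 31.2 F [ 0.2 -0.  -0.1] w 0.398
shift mm in current tool axes [-1.3  0.2 -0.5]
rotvec [-0.    -0.001 -0.002]  shift mm in target axes [-1.3  0.2 -0.5]
```

View pics/s30c.png

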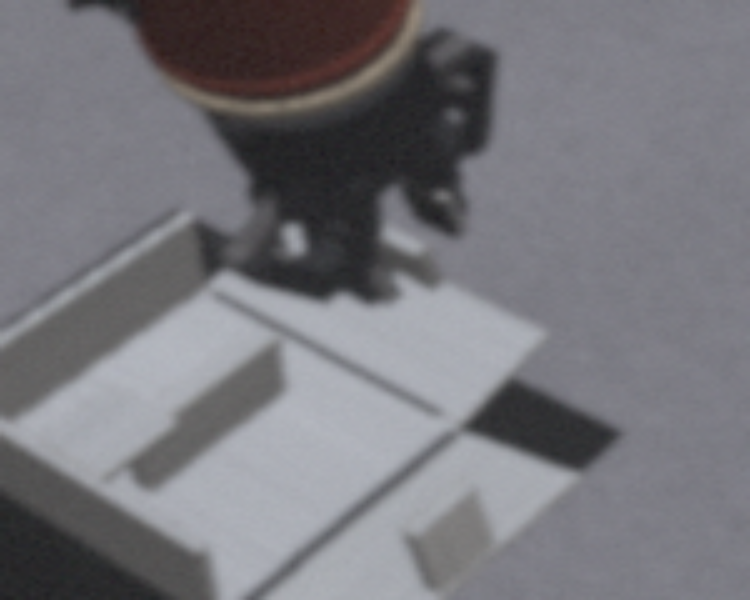

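```bash
python3 -m inch '[{"grip":0.8,"dx":0,"dy":0,"dz":-1,"rx":0,"ry":0,"rz":0},{"grip":1,"dx":0,"dy":0,"dz":0,"rx":0,"ry":0,"rz":0},{"grip":1,"dx":0,"dy":0,"dz":0,"rx":0,"ry":0,"rz":0},{"grip":1,"dx":0,"dy":0,"dz":0,"rx":0,"ry":0,"rz":0}]' 25
python3 - <<'E'
from pc import *
im,_=shot('side','s31');print(env.observe()['wrist_torque'])
cv2.imwrite('pics/s31c.png',cv2.resize(im[220:370,230:380],None,fx=5,fy=4))
p,T=lugpose(-np.pi/2,.27,h=.0615,o=(.5596,.2114),flip=-1,back=.003);delta(p,T)
E
```

```text
time_s: 31.7
tool_pos: [0.5619, 0.0947, -0.0017]
ee_rot: [-0.012, 0.991, -0.134, 0.002]
contact_force: [1.2, 0.7, 0.5]
grip_width: 0.078
[ 0.63862066 -0.32586822 -0.20568894]
now [ 0.5619  0.0947 -0.0017] t 31.75 F [0.6 1.8 0.1] w 0.073
shift mm in current tool axes [-0.8 -0.2  1. ]
rotvec [ 0.     0.    -0.002]  shift mm in target axes [-0.8 -0.2  1. ]
```

View pics/s31c.png

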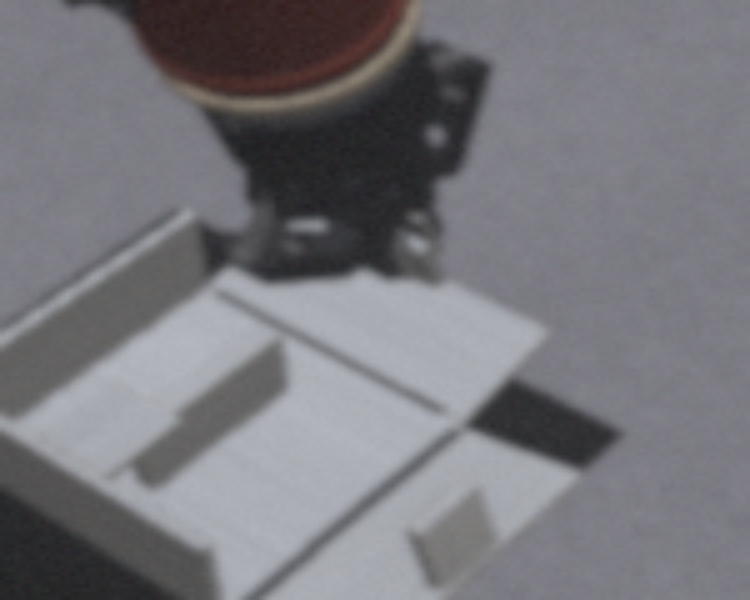

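```bash
python3 -m inch '[{"grip":1,"dx":0,"dy":-2.2,"dz":-5.2,"rx":0.1,"ry":0,"rz":0},{"grip":1,"dx":0,"dy":-2.2,"dz":-5.2,"rx":0.1,"ry":0,"rz":0},{"grip":1,"dx":0,"dy":-2.2,"dz":-5.2,"rx":0.1,"ry":0,"rz":0},{"grip":1,"dx":0,"dy":0,"dz":0,"rx":0,"ry":0,"rz":0}]' 25
python3 - <<'E'
from pc import *
im,_=shot('side','s32');print(env.observe()['wrist_torque'])
cv2.imwrite('pics/s32c.png',cv2.resize(im[220:370,230:380],None,fx=5,fy=4))
p,T=lugpose(-np.pi/2,.57,h=.0615,o=(.5596,.2114),flip=-1,back=.004);delta(p,T)
E
```

```text
time_s: 32.25
tool_pos: [0.5617, 0.0924, 0.0158]
ee_rot: [-0.012, 0.959, -0.284, 0.003]
contact_force: [-1.3, -3.9, 7.1]
grip_width: 0.076
[-0.58065458  0.04329276 -0.17861104]
now [0.5617 0.0924 0.0156] t 32.3 F [-1.5 -3.   5.9] w 0.075
shift mm in current tool axes [-1.1  1.5 -0.5]
rotvec [-0.004 -0.002 -0.002]  shift mm in target axes [-1.1  1.5 -0.5]
```

View pics/s32c.png

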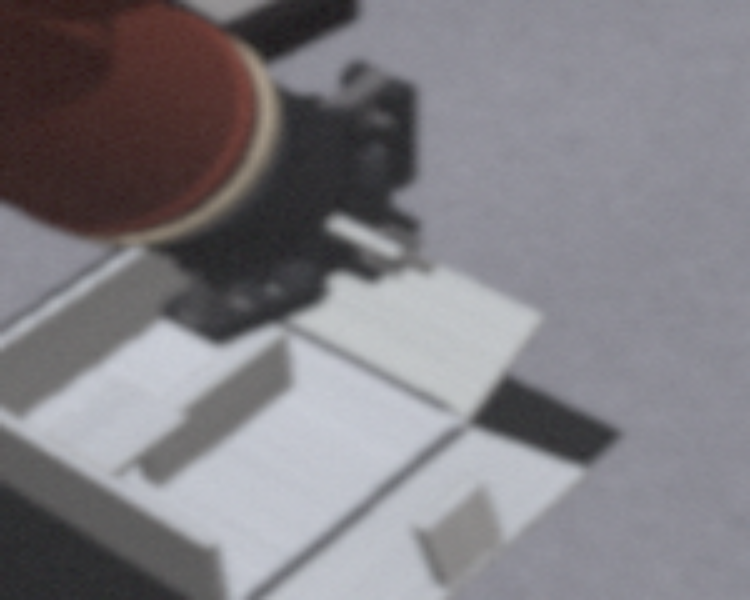

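```bash
python3 -m inch '[{"grip":1,"dx":0,"dy":-1.8,"dz":-5.2,"rx":0.1,"ry":0,"rz":0},{"grip":1,"dx":0,"dy":-1.8,"dz":-5.2,"rx":0.1,"ry":0,"rz":0},{"grip":1,"dx":0,"dy":0,"dz":0,"rx":0,"ry":0,"rz":0}]' 25
python3 - <<'E'
from pc import *
im,_=shot('side','s33');print(env.observe()['wrist_torque'])
cv2.imwrite('pics/s33c.png',cv2.resize(im[220:370,230:380],None,fx=5,fy=4))
p,T=lugpose(-np.pi/2,.77,h=.0615,o=(.5596,.2114),flip=-1,back=.004);delta(p,T)
E
```

```text
time_s: 32.67
tool_pos: [0.5617, 0.0949, 0.0269]
ee_rot: [-0.011, 0.925, -0.379, 0.004]
contact_force: [-0.6, -4.4, 8.5]
grip_width: 0.079
[-1.06492541  0.02641744 -0.2525892 ]
now [0.5616 0.0949 0.0268] t 32.73 F [-0.3 -4.   7.8] w 0.077
shift mm in current tool axes [-1.   1.4 -0.6]
rotvec [-0.006 -0.002 -0.002]  shift mm in target axes [-1.   1.4 -0.6]
```

View pics/s33c.png

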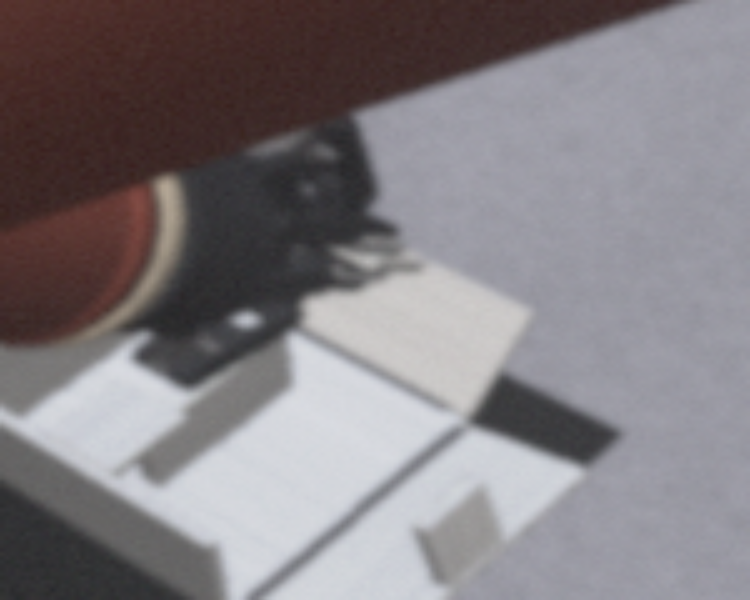

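```bash
python3 -m inch '[{"grip":0.75,"dx":0,"dy":0,"dz":0,"rx":0,"ry":0,"rz":0},{"grip":0.75,"dx":0,"dy":0,"dz":0,"rx":0,"ry":0,"rz":0},{"grip":0.75,"dx":0,"dy":0,"dz":-10,"rx":0,"ry":0,"rz":0},{"grip":0.75,"dx":0,"dy":0,"dz":-25,"rx":0,"ry":0,"rz":0},{"grip":0.75,"dx":0,"dy":0,"dz":-35,"rx":0,"ry":0,"rz":0},{"grip":1,"dx":0,"dy":-20,"dz":-15,"rx":-0.15,"ry":0,"rz":0},{"grip":1,"dx":0,"dy":-20,"dz":-10,"rx":-0.16,"ry":0,"rz":0},{"grip":1,"dx":0,"dy":-20,"dz":0,"rx":-0.16,"ry":0,"rz":0},{"grip":1,"dx":0,"dy":-20,"dz":0,"rx":-0.15,"ry":0,"rz":0},{"grip":1,"dx":0,"dy":-20,"dz":0,"rx":-0.15,"ry":0,"rz":0},{"grip":1,"dx":0,"dy":-20,"dz":0,"rx":0,"ry":0,"rz":0.17},{"grip":1,"dx":0,"dy":0,"dz":0,"rx":0,"ry":0,"rz":0.175}]' 25
python3 -m inch '[{"grip":1,"dx":0,"dy":0,"dz":0,"rx":0,"ry":0,"rz":0.175},{"grip":1,"dx":0,"dy":0,"dz":0,"rx":0,"ry":0,"rz":0.175},{"grip":1,"dx":0,"dy":0,"dz":0,"rx":0,"ry":0,"rz":0.175},{"grip":1,"dx":0,"dy":0,"dz":0,"rx":0,"ry":0,"rz":0.175},{"grip":1,"dx":0,"dy":0,"dz":0,"rx":0,"ry":0,"rz":0.175},{"grip":1,"dx":0,"dy":0,"dz":0,"rx":0,"ry":0,"rz":0.175},{"grip":1,"dx":0,"dy":0,"dz":0,"rx":0,"ry":0,"rz":0.175},{"grip":1,"dx":0,"dy":0,"dz":0,"rx":0,"ry":0,"rz":0}]' 25
python3 - <<'E'
from pc import *
im,_=shot('side','s34');print(env.observe()['qpos'].round(2))
cv2.imwrite('pics/s34c.png',cv2.resize(im[200:400,200:400],None,fx=3.75,fy=3))
M=R.from_euler('z',np.radians(1.5)).as_matrix()
p=M@np.array([0,-.140,0])+[.5604,.2114,0];delta(p,tool(np.radians(1.5)))
E
```

```text
time_s: 34.22
tool_pos: [0.5628, 0.0519, 0.1392]
ee_rot: [0.165, 0.986, 0.0, 0.001]
contact_force: [-0.5, 0.2, -0.1]
grip_width: -0.002
time_s: 35.22
tool_pos: [0.5626, 0.0551, 0.1385]
ee_rot: [0.698, 0.717, 0.0, -0.0]
contact_force: [-0.1, 0.7, -0.3]
grip_width: 0.004
[-0.76  0.23  0.68  1.78 -0.15  1.19 -0.01]
now [0.5626 0.055  0.1384] t 35.27 F [ 0.9 -0.4 -0.8] w -0.004
shift mm in current tool axes [ 16.4   2.  138.5]
rotvec [ 0.    -0.     0.003]  shift mm in target axes [ 16.4   1.9 138.4]
```

View pics/s34c.png

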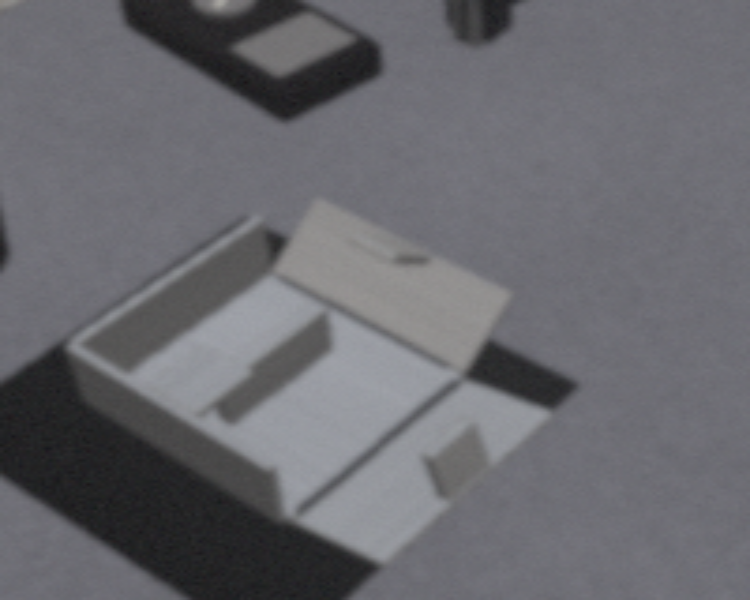

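```bash
python3 -m inch '[{"grip":1,"dx":0,"dy":0,"dz":50,"rx":0,"ry":0,"rz":0},{"grip":1,"dx":0,"dy":0,"dz":50,"rx":0,"ry":0,"rz":0},{"grip":1,"dx":0,"dy":0,"dz":34,"rx":0,"ry":0,"rz":0},{"grip":1,"dx":20,"dy":0,"dz":0,"rx":0,"ry":0,"rz":0},{"grip":1,"dx":20,"dy":0,"dz":0,"rx":0,"ry":0,"rz":0},{"grip":1,"dx":8,"dy":0,"dz":0,"rx":0,"ry":0,"rz":0},{"grip":1,"dx":8,"dy":0,"dz":0,"rx":0,"ry":0,"rz":0},{"grip":1,"dx":0,"dy":0,"dz":0,"rx":0,"ry":0,"rz":0}]' 25
python3 - <<'E'
from pc import *
im,_=shot('side','s35');s=env.observe();print(s['qpos'].round(2),s['contact_force'],s['tool_pos'])
cv2.imwrite('pics/s35c.png',cv2.resize(im[200:400,200:400],None,fx=3.75,fy=3))
E
```

```text
time_s: 36.28
tool_pos: [0.5638, 0.1103, 0.0072]
ee_rot: [0.698, 0.716, 0.002, 0.002]
contact_force: [0.4, -7.6, 7.8]
grip_width: -0.002
[-0.78  0.4   0.61  1.88 -0.28  0.94 -0.01] [ 0.83945814 -7.00715733  8.63810928] [0.56382997 0.11032414 0.00718031]
```

View pics/s35c.png

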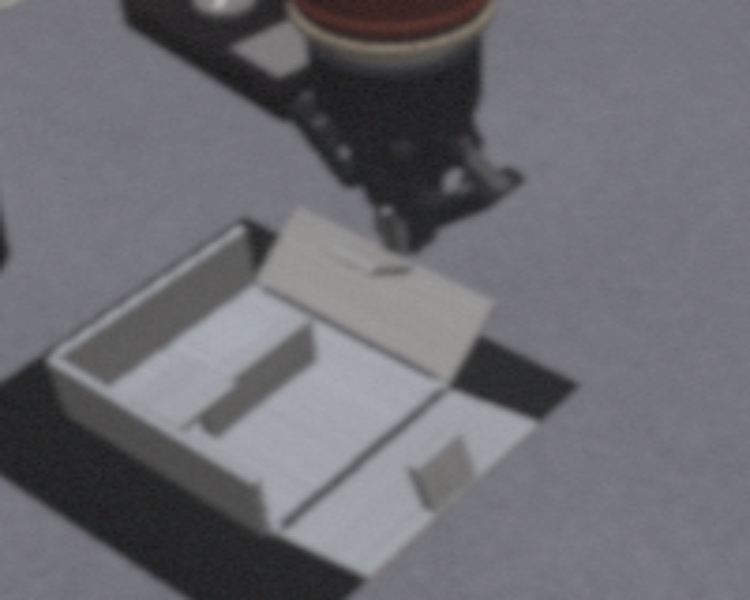

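```bash
python3 -m inch '[{"grip":1,"dx":-20,"dy":0,"dz":0,"rx":0,"ry":0,"rz":0},{"grip":1,"dx":0,"dy":0,"dz":24,"rx":0,"ry":0,"rz":0},{"grip":1,"dx":10,"dy":0,"dz":0,"rx":0,"ry":0,"rz":0},{"grip":1,"dx":8,"dy":0,"dz":0,"rx":0,"ry":0,"rz":0},{"grip":1,"dx":8,"dy":0,"dz":0,"rx":0,"ry":0,"rz":0},{"grip":1,"dx":8,"dy":0,"dz":0,"rx":0,"ry":0,"rz":0},{"grip":1,"dx":0,"dy":0,"dz":0,"rx":0,"ry":0,"rz":0}]' 25
python3 - <<'E'
from pc import *
im,_=shot('side','s36');s=env.observe();print(s['qpos'].round(2),s['contact_force'],s['tool_pos'])
cv2.imwrite('pics/s36c.png',cv2.resize(im[200:400,200:400],None,fx=3.75,fy=3))
E
```

```text
time_s: 37.2
tool_pos: [0.5616, 0.1263, -0.0189]
ee_rot: [0.698, 0.717, 0.001, 0.0]
contact_force: [0.8, -1.0, 2.7]
grip_width: -0.001
[-0.78  0.44  0.59  1.89 -0.31  0.9  -0.02] [ 1.3192111  -0.08103924  2.53708435] [ 0.5615008   0.12575392 -0.01915455]
```

View pics/s36c.png

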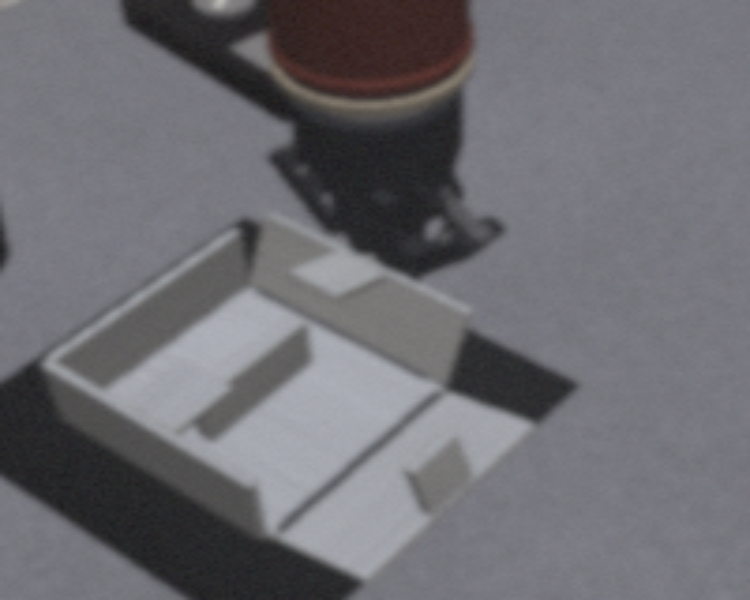

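```bash
python3 -m inch '[{"grip":1,"dx":-14,"dy":0,"dz":-3,"rx":0,"ry":0,"rz":0},{"grip":1,"dx":0,"dy":0,"dz":-17,"rx":0,"ry":0,"rz":0},{"grip":1,"dx":9,"dy":0,"dz":0,"rx":0,"ry":0,"rz":0},{"grip":1,"dx":7,"dy":0,"dz":0,"rx":0,"ry":0,"rz":0},{"grip":1,"dx":5,"dy":0,"dz":0,"rx":0,"ry":0,"rz":0},{"grip":1,"dx":0,"dy":0,"dz":0,"rx":0,"ry":0,"rz":0}]' 25
python3 - <<'E'
from pc import *
im,_=shot('side','s37');s=env.observe();print(s['qpos'].round(2),s['contact_force'],s['tool_pos'])
cv2.imwrite('pics/s37c.png',cv2.resize(im[200:400,200:400],None,fx=3.75,fy=3))
E
```

```text
time_s: 38.0
tool_pos: [0.5602, 0.1323, -0.0004]
ee_rot: [0.698, 0.716, -0.0, -0.0]
contact_force: [0.8, -0.5, 0.2]
grip_width: 0.003
[-0.81  0.41  0.6   1.88 -0.29  0.94 -0.04] [ 1.15905088  0.31379882 -0.15259284] [ 5.60277906e-01  1.31932121e-01 -3.30275879e-04]
```

View pics/s37c.png

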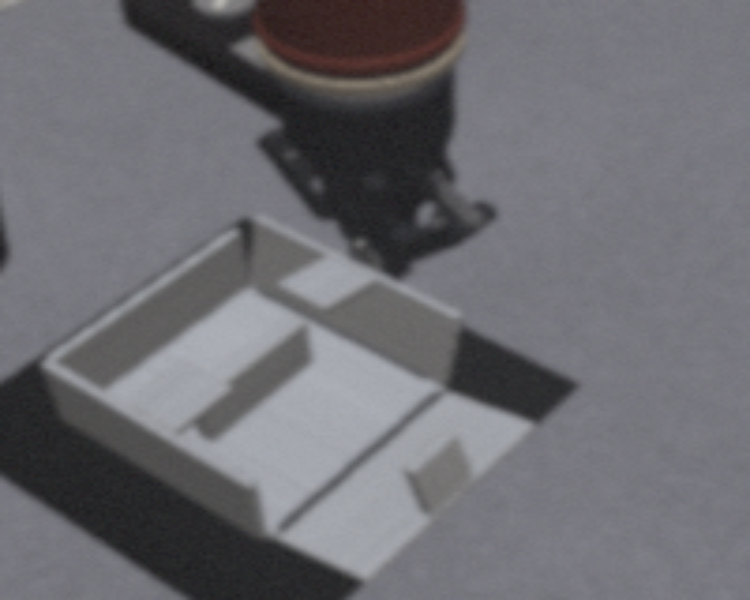

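```bash
python3 -m inch '[{"grip":1,"dx":4,"dy":0,"dz":0,"rx":0,"ry":0,"rz":0},{"grip":1,"dx":3,"dy":0,"dz":0,"rx":0,"ry":0,"rz":0},{"grip":1,"dx":0,"dy":0,"dz":0,"rx":0,"ry":0,"rz":0}]' 25
python3 -m inch '[{"grip":1,"dx":3,"dy":0,"dz":0,"rx":0,"ry":0,"rz":0},{"grip":1,"dx":0,"dy":0,"dz":0,"rx":0,"ry":0,"rz":0}]' 25
python3 - <<'E'
from pc import *
im,_=shot('side','s38');s=env.observe();print(s['qpos'].round(2),s['contact_force'],s['tool_pos'])
cv2.imwrite('pics/s38c.png',cv2.resize(im[200:400,200:400],None,fx=3.75,fy=3))
P=cloud('s38',box=(230,420,160,370))
Q=(P-[.5604,.2194,0])@R.from_euler('z',np.radians(1.5)).as_matrix();x,y,z=Q.T
def wall(m,nm):
    q=Q[m]
    for _ in range(5):
        A=np.c_[q[:,0],q[:,2],np.ones(len(q))];c=np.linalg.lstsq(A,q[:,1],rcond=None)[0];r=q[:,1]-A@c;q=q[abs(r)<.004]
    print(nm,len(q),c)
wall((abs(x)<.055)&(y>.04)&(y<.09)&(z>.02)&(z<.05),'left')
wall((abs(x)<.055)&(abs(x)>.02)&(y<-.035)&(y>-.09)&(z>.02)&(z<.058),'right')
E
```

```text
time_s: 38.42
tool_pos: [0.5604, 0.1389, -0.0]
ee_rot: [0.698, 0.716, 0.0, -0.0]
contact_force: [0.5, 0.0, 0.4]
grip_width: 0.003
time_s: 38.67
tool_pos: [0.5603, 0.1418, 0.0]
ee_rot: [0.698, 0.716, 0.0, -0.0]
contact_force: [0.1, -0.3, -0.2]
grip_width: -0.002
[-0.82  0.42  0.6   1.87 -0.29  0.94 -0.06] [ 0.7173235   0.00838484 -0.34355024] [ 5.60295046e-01  1.41718314e-01 -3.18191673e-05]
left 399 [ 0.00774603 -0.00228153  0.0660254 ]
right 354 [ 0.00801979 -0.06355649 -0.05841951]
```

View pics/s38c.png

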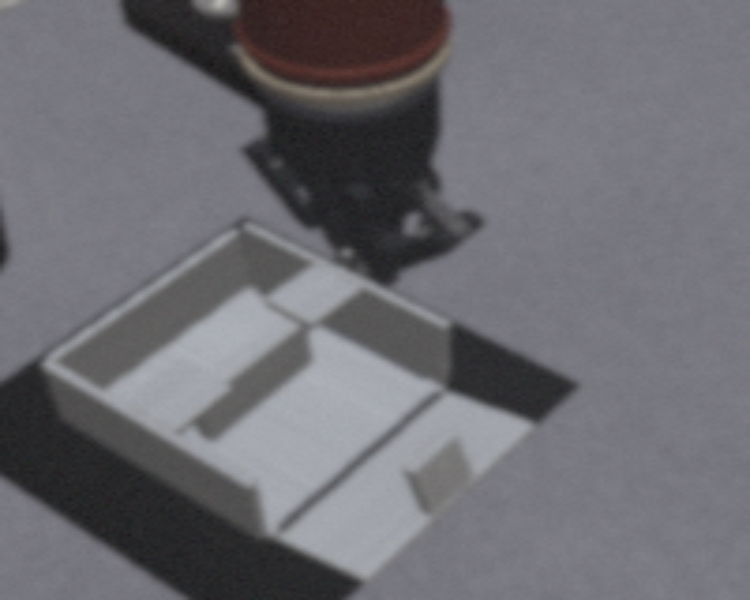

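```bash
python3 -m inch '[{"grip":1,"dx":3,"dy":0,"dz":0,"rx":0,"ry":0,"rz":0},{"grip":1,"dx":1,"dy":0,"dz":0,"rx":0,"ry":0,"rz":0},{"grip":1,"dx":0,"dy":0,"dz":0,"rx":0,"ry":0,"rz":0}]' 25
python3 - <<'E'
from pc import *
im,_=shot('side','s39');s=env.observe();print(s['contact_force'],s['tool_pos'])
P=cloud('s39',box=(230,420,160,370))
Q=(P-[.5604,.2194,0])@R.from_euler('z',np.radians(1.5)).as_matrix();x,y,z=Q.T
def wall(m,nm):
    q=Q[m]
    for _ in range(5):
        A=np.c_[q[:,0],q[:,2],np.ones(len(q))];c=np.linalg.lstsq(A,q[:,1],rcond=None)[0];r=q[:,1]-A@c;q=q[abs(r)<.004]
    print(nm,len(q),c)
wall((abs(x)<.055)&(y>.04)&(y<.09)&(z>.02)&(z<.05),'left')
wall((abs(x)<.055)&(abs(x)>.02)&(y<-.035)&(y>-.09)&(z>.02)&(z<.058),'right')
m=(abs(y)<.05)&(x<-.075)&(x>-.113)&(z<.035);q=Q[m]
for _ in range(4):
    A=np.c_[q[:,0],np.ones(len(q))];c=np.linalg.lstsq(A,q[:,2],rcond=None)[0];q=q[abs(q[:,2]-A@c)<.004]
print('front slope',c,len(q))
m=(abs(y)<.04)&(x<-.08)&(x>-.14)&(z>.03)&(z<.07);q=Q[m];print('Flug',q.min(0),q.max(0),np.median(q,0))
for zz in np.arange(.028,.064,.006):
    w=q[(q[:,2]>zz)&(q[:,2]<zz+.006)]
    if len(w):print(round(zz,3),len(w),np.median(w,0).round(4),w[:,0].min().round(3),w[:,0].max().round(3),w[:,1].min().round(3),w[:,1].max().round(3))
E
```

```text
time_s: 39.1
tool_pos: [0.5602, 0.1452, 0.0]
ee_rot: [0.698, 0.716, -0.0, 0.0]
contact_force: [-0.5, -2.0, 0.5]
grip_width: -0.003
[ 0.9434923  -2.69399471  0.98738469] [ 5.60219312e-01  1.45172738e-01 -5.75282326e-07]
left 390 [ 0.00701685 -0.00133896  0.06597082]
right 313 [ 0.00840246  0.00295321 -0.05924294]
front slope [-0.23389247 -0.00429858] 671
Flug [-0.11568785 -0.01453409  0.03023513] [-0.10078536  0.01547646  0.06113983] [-0.10989838  0.00193865  0.04774861]
0.028 31 [-0.1142  0.0007  0.0322] -0.116 -0.109 -0.013 0.015
0.034 44 [-0.1128  0.0023  0.0366] -0.115 -0.109 -0.013 0.015
0.04 49 [-0.1115  0.0052  0.0431] -0.114 -0.105 -0.014 0.015
0.046 42 [-0.1099 -0.0006  0.0488] -0.112 -0.105 -0.014 0.015
0.052 86 [-0.1071  0.0016  0.0562] -0.111 -0.101 -0.015 0.015
0.058 22 [-0.1056  0.0042  0.0589] -0.108 -0.103 -0.013 0.014
```

```bash
python3 -m inch '[{"grip":1,"dx":-20,"dy":0,"dz":-3,"rx":0,"ry":0,"rz":0},{"grip":1,"dx":0,"dy":0,"dz":-45,"rx":0,"ry":0,"rz":0},{"grip":0.6,"dx":0,"dy":-10,"dz":-45,"rx":0,"ry":0,"rz":0},{"grip":0.6,"dx":30,"dy":-35,"dz":0,"rx":0,"ry":0,"rz":0},{"grip":0.6,"dx":35,"dy":-30,"dz":0,"rx":0,"ry":0,"rz":0},{"grip":0.6,"dx":28,"dy":-20,"dz":0,"rx":0.12,"ry":0,"rz":0},{"grip":0.6,"dx":0,"dy":0,"dz":0,"rx":0.13,"ry":0,"rz":0},{"grip":0.6,"dx":0,"dy":0,"dz":0,"rx":0,"ry":0,"rz":0},{"grip":0.6,"dx":0,"dy":0,"dz":0,"rx":0,"ry":0,"rz":0}]' 25
python3 - <<'E'
from pc import *
im,_=shot('side','s40');s=env.observe();print(s['qpos'].round(2))
cv2.imwrite('pics/s40c.png',cv2.resize(im[220:420,180:380],None,fx=3.75,fy=3))
p,T=lugpose(np.pi,.25,h=.065,o=(.5604,.2204),flip=-1,back=.004);print(p);delta(p,T)
E
```

```text
time_s: 40.28
tool_pos: [0.4638, 0.2148, 0.0929]
ee_rot: [0.694, 0.71, -0.089, -0.086]
contact_force: [0.6, -0.5, -0.0]
grip_width: 0.399
[-0.94  0.36  0.61  1.74 -0.29  1.35 -0.21]
[ 0.44032598  0.21725575 -0.00272891]
now [0.4635 0.2153 0.0933] t 40.33 F [ 0.6 -0.4 -0.5] w 0.396
shift mm in current tool axes [ 2.5  1.2 98.8]
rotvec [ 0.002 -0.001 -0.002]  shift mm in target axes [ 2.6  1.4 98.8]
```

View pics/s40c.png

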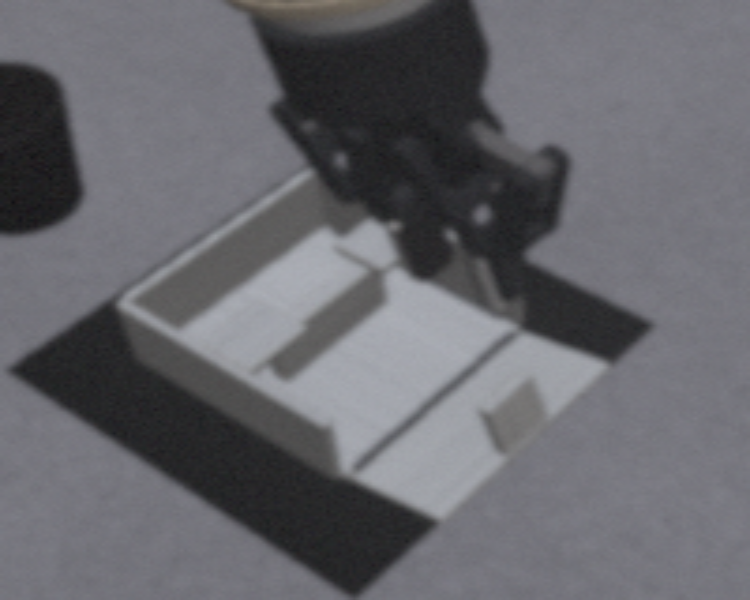

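```bash
python3 -m inch '[{"grip":0.6,"dx":2.5,"dy":1,"dz":30,"rx":0,"ry":0,"rz":0},{"grip":0.6,"dx":0,"dy":0,"dz":30,"rx":0,"ry":0,"rz":0},{"grip":0.6,"dx":0,"dy":0,"dz":15,"rx":0,"ry":0,"rz":0},{"grip":0.6,"dx":0,"dy":0,"dz":0,"rx":0,"ry":0,"rz":0},{"grip":0.6,"dx":0,"dy":0,"dz":0,"rx":0,"ry":0,"rz":0}]' 25
python3 - <<'E'
from pc import *
im,_=shot('side','s41');s=env.observe();print(s['qpos'].round(2))
cv2.imwrite('pics/s41c.png',cv2.resize(im[260:410,230:380],None,fx=5,fy=4))
p,T=lugpose(np.pi,.25,h=.065,o=(.5604,.2204),flip=-1,back=.004);print(p);delta(p,T)
E
```

```text
time_s: 40.95
tool_pos: [0.4467, 0.2185, 0.0212]
ee_rot: [0.693, 0.71, -0.088, -0.087]
contact_force: [0.0, 0.1, 0.3]
grip_width: 0.401
[-0.93  0.42  0.58  1.84 -0.33  1.21 -0.18]
[ 0.44032598  0.21725575 -0.00272891]
now [0.4468 0.2185 0.0212] t 41.0 F [-0.6 -1.2  0.8] w 0.396
shift mm in current tool axes [-1.1 -0.4 24.8]
rotvec [ 0.002 -0.001 -0.001]  shift mm in target axes [-1.  -0.4 24.8]
```

View pics/s41c.png

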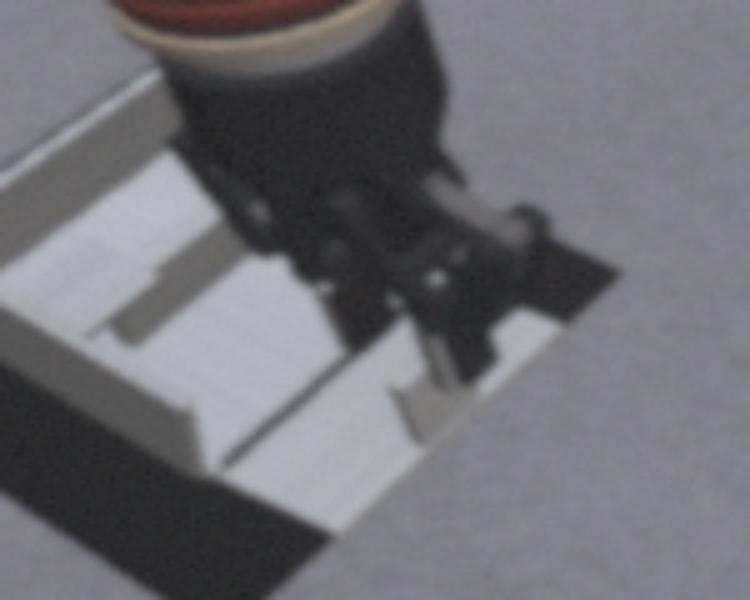

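```bash
python3 -m inch '[{"grip":0.6,"dx":0,"dy":0,"dz":12,"rx":0,"ry":0,"rz":0},{"grip":0.6,"dx":0,"dy":0,"dz":10,"rx":0,"ry":0,"rz":0},{"grip":0.6,"dx":0,"dy":0,"dz":2,"rx":0,"ry":0,"rz":0},{"grip":0.6,"dx":0,"dy":0,"dz":0,"rx":0,"ry":0,"rz":0}]' 25
python3 -m inch '[{"grip":0.8,"dx":0,"dy":0,"dz":0,"rx":0,"ry":0,"rz":0},{"grip":1,"dx":0,"dy":0,"dz":0,"rx":0,"ry":0,"rz":0},{"grip":1,"dx":0,"dy":0,"dz":0,"rx":0,"ry":0,"rz":0},{"grip":1,"dx":0,"dy":0,"dz":0,"rx":0,"ry":0,"rz":0}]' 25
python3 - <<'E'
from pc import *
im,_=shot('side','s42');s=env.observe();print(s['qpos'].round(2))
cv2.imwrite('pics/s42c.png',cv2.resize(im[260:410,230:380],None,fx=5,fy=4))
p,T=lugpose(np.pi,.25,h=.065,o=(.5604,.2204),flip=-1,back=.004);print(p);delta(p,T)
E
```

```text
time_s: 41.5
tool_pos: [0.4397, 0.2179, -0.0034]
ee_rot: [0.693, 0.71, -0.09, -0.087]
contact_force: [0.2, 0.9, 0.4]
grip_width: 0.399
time_s: 42.0
tool_pos: [0.4401, 0.2183, -0.0032]
ee_rot: [0.693, 0.71, -0.089, -0.087]
contact_force: [2.1, 1.1, -3.1]
grip_width: 0.077
[-0.93  0.44  0.57  1.87 -0.35  1.16 -0.17]
[ 0.44032598  0.21725575 -0.00272891]
now [ 0.4401  0.2183 -0.0032] t 42.05 F [ 1.3  0.8 -3.1] w 0.076
shift mm in current tool axes [-1.   0.1 -0.5]
rotvec [ 0.    -0.    -0.001]  shift mm in target axes [-1.   0.1 -0.5]
```

View pics/s42c.png

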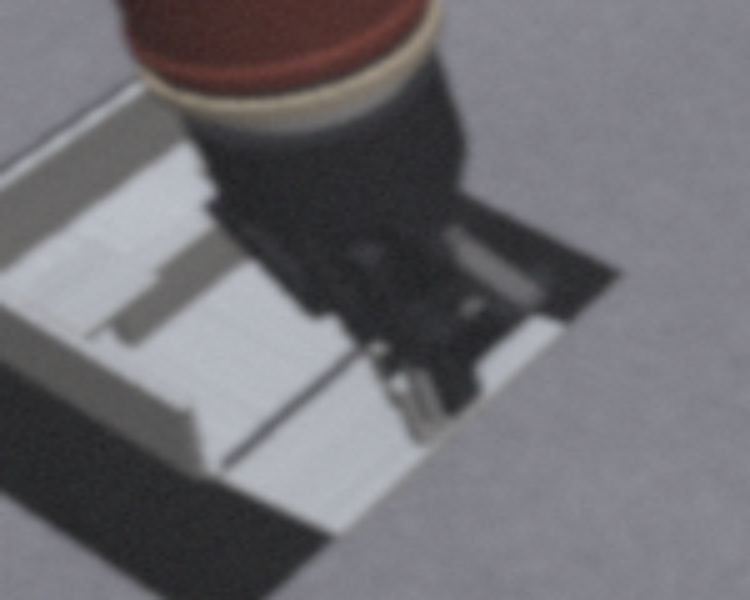

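```bash
python3 -m inch '[{"grip":1,"dx":0,"dy":-2.1,"dz":-5.2,"rx":0.1,"ry":0,"rz":0},{"grip":1,"dx":0,"dy":-2.1,"dz":-5.2,"rx":0.1,"ry":0,"rz":0},{"grip":1,"dx":0,"dy":-2.1,"dz":-5.2,"rx":0.1,"ry":0,"rz":0},{"grip":1,"dx":0,"dy":0,"dz":0,"rx":0,"ry":0,"rz":0}]' 25
python3 - <<'E'
from pc import *
im,_=shot('side','s43');s=env.observe();print(s['qpos'].round(2))
cv2.imwrite('pics/s43c.png',cv2.resize(im[230:410,200:380],None,fx=4.2,fy=3.3))
p,T=lugpose(np.pi,.55,h=.065,o=(.5604,.2204),flip=-1,back=.004);print(p);delta(p,T)
E
```

```text
time_s: 42.55
tool_pos: [0.4382, 0.2181, 0.014]
ee_rot: [0.672, 0.688, -0.197, -0.192]
contact_force: [-6.0, 1.4, 8.2]
grip_width: 0.072
[-0.77  0.67  0.52  1.61 -0.43  1.53 -0.08]
[0.43932184 0.21722946 0.01408259]
now [0.4381 0.2181 0.0139] t 42.6 F [-4.6  0.8  3.4] w 0.076
shift mm in current tool axes [-0.9  0.9 -0.7]
rotvec [-0.005 -0.001 -0.001]  shift mm in target axes [-0.9  0.9 -0.7]
```

View pics/s43c.png

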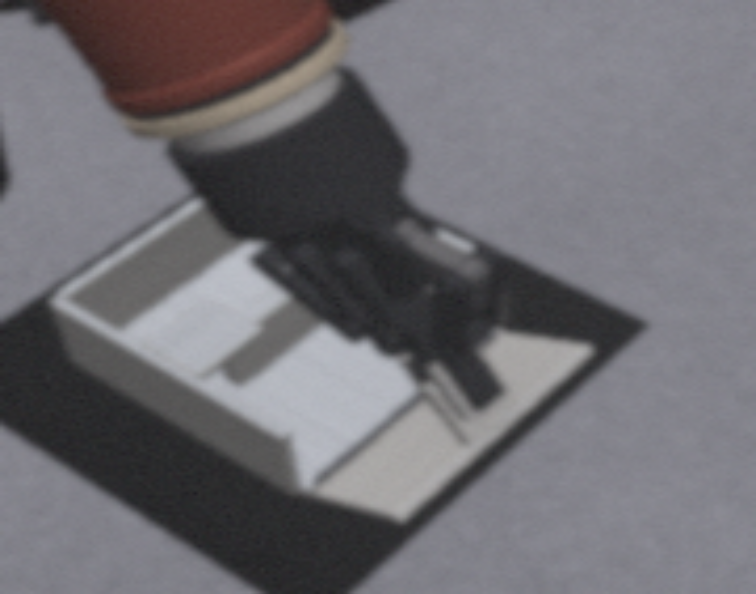

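```bash
python3 -m inch '[{"grip":1,"dx":0,"dy":-1.6,"dz":-5.2,"rx":0.1,"ry":0,"rz":0},{"grip":1,"dx":0,"dy":-1.6,"dz":-5.2,"rx":0.1,"ry":0,"rz":0},{"grip":1,"dx":0,"dy":0,"dz":0,"rx":0,"ry":0,"rz":0}]' 25
python3 - <<'E'
from pc import *
im,_=shot('side','s44');s=env.observe();print(s['qpos'].round(2))
cv2.imwrite('pics/s44c.png',cv2.resize(im[230:410,200:380],None,fx=4.2,fy=3.3))
p,T=lugpose(np.pi,.75,h=.065,o=(.5604,.2204),flip=-1,back=.004);print(p);delta(p,T)
E
```

```text
time_s: 42.98
tool_pos: [0.4414, 0.2184, 0.0252]
ee_rot: [0.649, 0.665, -0.264, -0.258]
contact_force: [-7.0, 1.6, 10.8]
grip_width: 0.075
[-0.68  0.82  0.49  1.43 -0.47  1.75 -0.06]
[0.44144952 0.21728517 0.02513054]
now [0.4414 0.2184 0.0251] t 43.02 F [-6.1  1.8  8.6] w 0.072
shift mm in current tool axes [-1.1  0.  -0.1]
rotvec [-0.005 -0.001 -0.001]  shift mm in target axes [-1.1  0.  -0.1]
```

View pics/s44c.png

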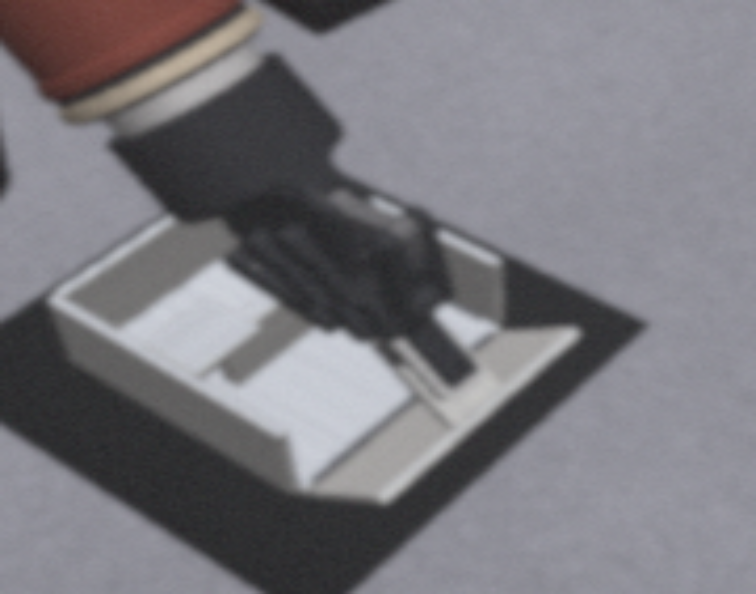

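```bash
python3 -m inch '[{"grip":0.75,"dx":0,"dy":0,"dz":0,"rx":0,"ry":0,"rz":0},{"grip":0.75,"dx":0,"dy":0,"dz":0,"rx":0,"ry":0,"rz":0},{"grip":0.75,"dx":0,"dy":0,"dz":-10,"rx":0,"ry":0,"rz":0},{"grip":0.75,"dx":0,"dy":0,"dz":-25,"rx":0,"ry":0,"rz":0},{"grip":0.75,"dx":0,"dy":0,"dz":-35,"rx":0,"ry":0,"rz":0},{"grip":1,"dx":0,"dy":-15,"dz":-15,"rx":-0.15,"ry":0,"rz":0},{"grip":1,"dx":0,"dy":-15,"dz":-10,"rx":-0.15,"ry":0,"rz":0},{"grip":1,"dx":0,"dy":-15,"dz":0,"rx":-0.15,"ry":0,"rz":0},{"grip":1,"dx":0,"dy":-15,"dz":0,"rx":-0.15,"ry":0,"rz":0},{"grip":1,"dx":0,"dy":-15,"dz":0,"rx":-0.145,"ry":0,"rz":0},{"grip":1,"dx":0,"dy":0,"dz":0,"rx":0,"ry":0,"rz":-0.17},{"grip":1,"dx":0,"dy":0,"dz":0,"rx":0,"ry":0,"rz":-0.175}]' 25
python3 -m inch '[{"grip":1,"dx":0,"dy":0,"dz":0,"rx":0,"ry":0,"rz":-0.175},{"grip":1,"dx":0,"dy":0,"dz":0,"rx":0,"ry":0,"rz":-0.175},{"grip":1,"dx":0,"dy":0,"dz":0,"rx":0,"ry":0,"rz":-0.175},{"grip":1,"dx":0,"dy":0,"dz":0,"rx":0,"ry":0,"rz":-0.175},{"grip":1,"dx":0,"dy":0,"dz":0,"rx":0,"ry":0,"rz":-0.175},{"grip":1,"dx":0,"dy":0,"dz":0,"rx":0,"ry":0,"rz":-0.175},{"grip":1,"dx":0,"dy":0,"dz":0,"rx":0,"ry":0,"rz":-0.175},{"grip":1,"dx":0,"dy":0,"dz":0,"rx":0,"ry":0,"rz":0}]' 25
python3 - <<'E'
from pc import *
im,_=shot('side','s45');print(env.observe()['qpos'].round(2))
cv2.imwrite('pics/s45c.png',cv2.resize(im[200:420,180:400],None,fx=3.6,fy=2.7))
delta([.405,.219,-.018],tool(np.radians(91.5)))
E
```

```text
time_s: 44.52
tool_pos: [0.4397, 0.2186, 0.1278]
ee_rot: [0.562, 0.827, 0.0, -0.002]
contact_force: [0.2, 0.0, 0.4]
grip_width: -0.004
time_s: 45.52
tool_pos: [0.4405, 0.2179, 0.1269]
ee_rot: [-0.011, 1.0, 0.0, -0.002]
contact_force: [-0.2, -0.2, 0.1]
grip_width: -0.001
[-1.09  0.05  0.56  1.95 -0.03  1.15  1.08]
now [0.4405 0.2179 0.1268] t 45.58 F [0.4 0.7 0.4] w 0.004
shift mm in current tool axes [ 34.8   1.7 145. ]
rotvec [ 0.    -0.004 -0.007]  shift mm in target axes [ 35.5   2.  144.8]
```

View pics/s45c.png

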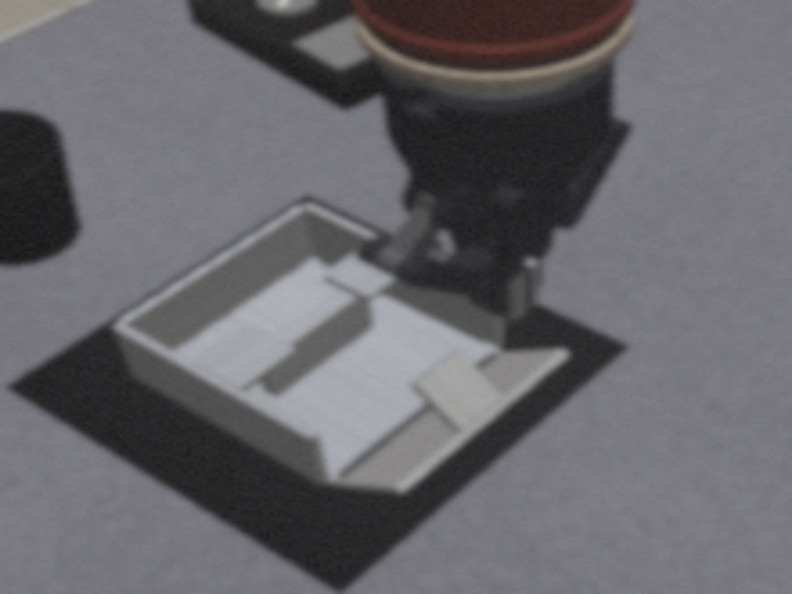

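```bash
python3 -m inch '[{"grip":1,"dx":25,"dy":2,"dz":0,"rx":0,"ry":0.004,"rz":-0.007},{"grip":1,"dx":20,"dy":0,"dz":0,"rx":0,"ry":0,"rz":0},{"grip":1,"dx":0,"dy":0,"dz":50,"rx":0,"ry":0,"rz":0},{"grip":1,"dx":0,"dy":0,"dz":55,"rx":0,"ry":0,"rz":0},{"grip":1,"dx":0,"dy":0,"dz":38,"rx":0,"ry":0,"rz":0},{"grip":1,"dx":-20,"dy":0,"dz":0,"rx":0,"ry":0,"rz":0},{"grip":1,"dx":-20,"dy":0,"dz":0,"rx":0,"ry":0,"rz":0},{"grip":1,"dx":-8,"dy":0,"dz":0,"rx":0,"ry":0,"rz":0},{"grip":1,"dx":-8,"dy":0,"dz":0,"rx":0,"ry":0,"rz":0},{"grip":1,"dx":0,"dy":0,"dz":0,"rx":0,"ry":0,"rz":0}]' 25
python3 - <<'E'
from pc import *
im,_=shot('side','s46');print(env.observe()['qpos'].round(2))
cv2.imwrite('pics/s46c.png',cv2.resize(im[200:420,180:400],None,fx=3.6,fy=2.7))
delta([.484,.219,0],tool(np.radians(91.5)))
E
```

```text
time_s: 46.82
tool_pos: [0.4481, 0.2206, -0.017]
ee_rot: [-0.014, 1.0, -0.0, -0.006]
contact_force: [-6.2, 0.5, 4.9]
grip_width: -0.003
[-1.02  0.29  0.54  2.06 -0.2   0.86  1.24]
now [ 0.4481  0.2207 -0.0169] t 46.88 F [-4.9 -0.2  4.3] w 0.003
shift mm in current tool axes [-35.7  -2.7 -17.4]
rotvec [-0.    -0.012  0.003]  shift mm in target axes [-35.9  -2.6 -16.9]
```

View pics/s46c.png

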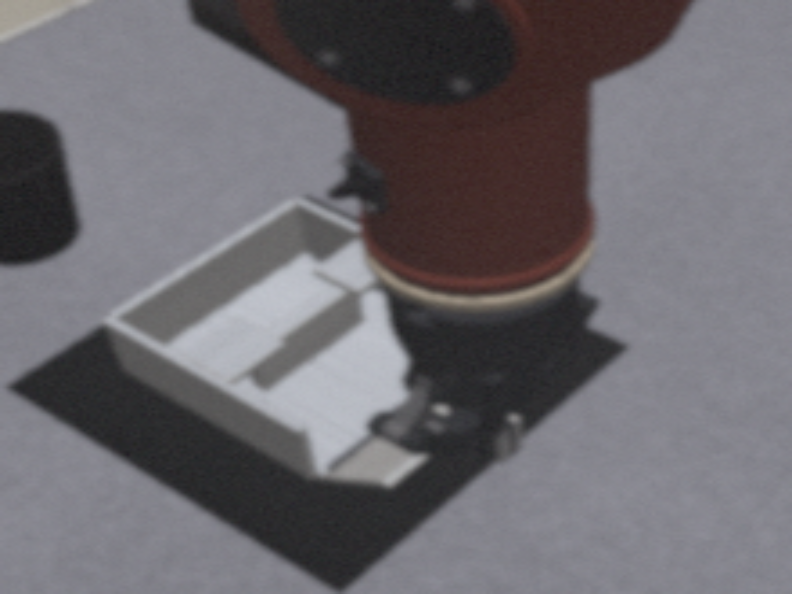

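```bash
python3 -m inch '[{"grip":1,"dx":18,"dy":-3,"dz":0,"rx":0,"ry":0,"rz":0},{"grip":1,"dx":0,"dy":0,"dz":-10,"rx":0,"ry":0,"rz":0},{"grip":1,"dx":-10,"dy":0,"dz":0,"rx":0,"ry":0,"rz":0},{"grip":1,"dx":-8,"dy":0,"dz":0,"rx":0,"ry":0,"rz":0},{"grip":1,"dx":-6,"dy":0,"dz":0,"rx":0,"ry":0,"rz":0},{"grip":1,"dx":0,"dy":0,"dz":0,"rx":0,"ry":0,"rz":0}]' 25
python3 - <<'E'
from pc import *
im,_=shot('side','s47');print(env.observe()['qpos'].round(2))
cv2.imwrite('pics/s47c.png',cv2.resize(im[200:420,180:400],None,fx=3.6,fy=2.7))
delta([.484,.219,0],tool(np.radians(91.5)))
E
```

```text
time_s: 47.62
tool_pos: [0.4553, 0.2178, -0.0073]
ee_rot: [-0.015, 1.0, -0.0, -0.006]
contact_force: [-7.2, 0.4, 6.7]
grip_width: 0.001
[-1.01  0.28  0.55  2.04 -0.19  0.88  1.24]
now [ 0.4553  0.2178 -0.0073] t 47.67 F [-7.7 -0.2  6.3] w 0.002
shift mm in current tool axes [-28.6   0.3  -7.6]
rotvec [-0.001 -0.012  0.005]  shift mm in target axes [-28.7   0.5  -7.3]
```

View pics/s47c.png

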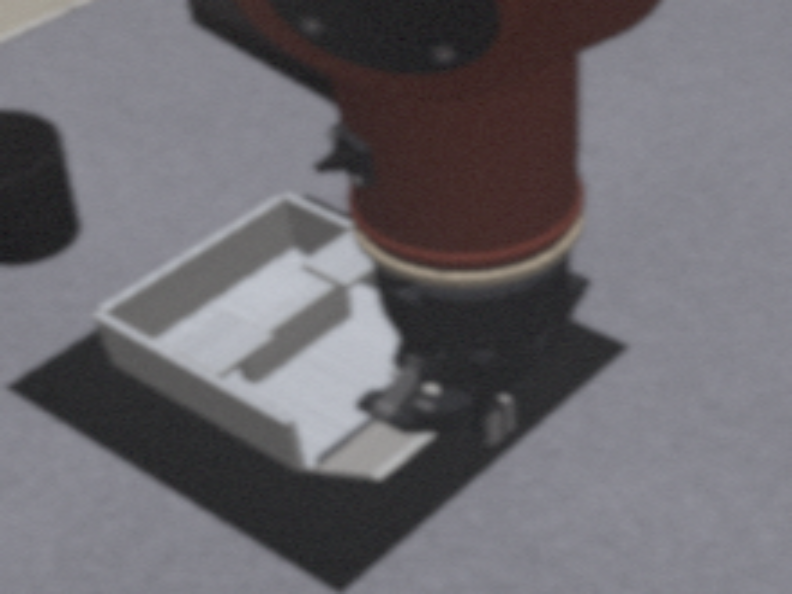

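```bash
python3 -m inch '[{"grip":1,"dx":8,"dy":0,"dz":0,"rx":0,"ry":0,"rz":0},{"grip":1,"dx":0,"dy":0,"dz":6,"rx":0,"ry":0,"rz":0},{"grip":1,"dx":-7,"dy":0,"dz":0,"rx":0,"ry":0,"rz":0},{"grip":1,"dx":-4,"dy":0,"dz":-4.5,"rx":0,"ry":0,"rz":0},{"grip":1,"dx":-4,"dy":0,"dz":-4.5,"rx":0,"ry":0,"rz":0},{"grip":1,"dx":-4,"dy":0,"dz":-4,"rx":0,"ry":0,"rz":0},{"grip":1,"dx":0,"dy":0,"dz":0,"rx":0,"ry":0,"rz":0}]' 25
python3 - <<'E'
from pc import *
im,_=shot('side','s48');print(env.observe()['qpos'].round(2))
cv2.imwrite('pics/s48c.png',cv2.resize(im[200:420,180:400],None,fx=3.6,fy=2.7))
delta([.484,.219,0],tool(np.radians(91.5)))
E
```

```text
time_s: 48.55
tool_pos: [0.4679, 0.2182, 0.0005]
ee_rot: [-0.015, 1.0, 0.0, -0.004]
contact_force: [-0.9, -0.4, 0.6]
grip_width: 0.002
[-1.    0.29  0.55  2.01 -0.2   0.9   1.26]
now [4.675e-01 2.182e-01 3.000e-04] t 48.6 F [-0.1 -0.5 -0.2] w 0.0
shift mm in current tool axes [-16.6   0.3   0.1]
rotvec [ 0.    -0.008  0.005]  shift mm in target axes [-16.5   0.4   0.3]
```

View pics/s48c.png

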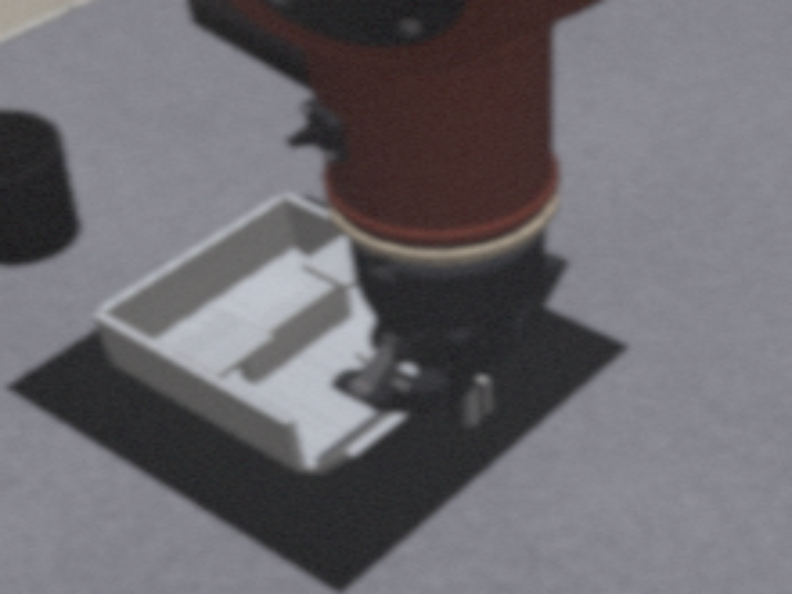

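```bash
python3 -m inch '[{"grip":1,"dx":-4,"dy":0,"dz":-3,"rx":0,"ry":0,"rz":0},{"grip":1,"dx":-5,"dy":0,"dz":-2,"rx":0,"ry":0,"rz":0},{"grip":1,"dx":-5,"dy":0,"dz":-1,"rx":0,"ry":0,"rz":0},{"grip":1,"dx":0,"dy":0,"dz":0,"rx":0,"ry":0,"rz":0}]' 25
python3 - <<'E'
from pc import *
im,_=shot('side','s49')
cv2.imwrite('pics/s49c.png',cv2.resize(im[200:420,180:400],None,fx=3.6,fy=2.7))
delta([.484,.219,0],tool(np.radians(91.5)))
E
```

```text
time_s: 49.1
tool_pos: [0.4817, 0.2185, 0.006]
ee_rot: [-0.015, 1.0, -0.0, -0.004]
contact_force: [0.2, -1.2, 0.3]
grip_width: 0.002
now [0.4814 0.2184 0.0058] t 49.15 F [-0.2  0.4 -1.5] w 0.001
shift mm in current tool axes [-2.7  0.5  5.8]
rotvec [-0.    -0.009  0.005]  shift mm in target axes [-2.6  0.5  5.8]
```

View pics/s49c.png

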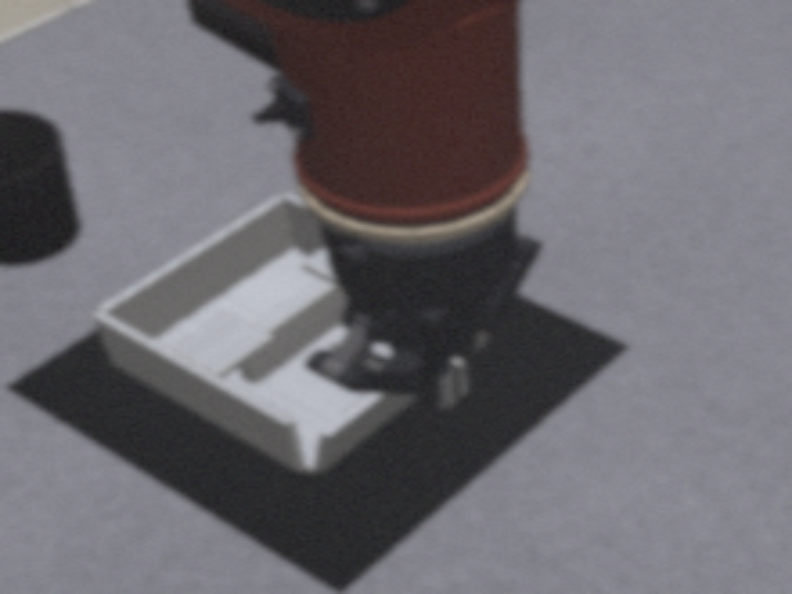

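```bash
python3 -m inch '[{"grip":1,"dx":-4,"dy":0,"dz":0,"rx":0,"ry":0,"rz":0},{"grip":1,"dx":-3,"dy":0,"dz":0,"rx":0,"ry":0,"rz":0},{"grip":1,"dx":0,"dy":0,"dz":0,"rx":0,"ry":0,"rz":0}]' 25
python3 -m inch '[{"grip":1,"dx":-3,"dy":0,"dz":0,"rx":0,"ry":0,"rz":0},{"grip":1,"dx":0,"dy":0,"dz":0,"rx":0,"ry":0,"rz":0}]' 25
python3 - <<'E'
from pc import *
im,_=shot('side','s50')
cv2.imwrite('pics/s50c.png',cv2.resize(im[200:420,180:400],None,fx=3.6,fy=2.7))
delta([.484,.219,0],tool(np.radians(91.5)))
E
```

```text
time_s: 49.52
tool_pos: [0.4884, 0.2186, 0.0057]
ee_rot: [-0.015, 1.0, -0.0, -0.004]
contact_force: [0.0, 0.3, -0.5]
grip_width: -0.002
time_s: 49.78
tool_pos: [0.4913, 0.2187, 0.0057]
ee_rot: [-0.015, 1.0, -0.0, -0.004]
contact_force: [-0.1, -0.2, -0.3]
grip_width: -0.003
now [0.4912 0.2188 0.0057] t 49.83 F [ 0.6 -0.2  0.6] w 0.0
shift mm in current tool axes [7.1 0.5 5.8]
rotvec [-0.    -0.009  0.005]  shift mm in target axes [7.2 0.4 5.7]
```

View pics/s50c.png

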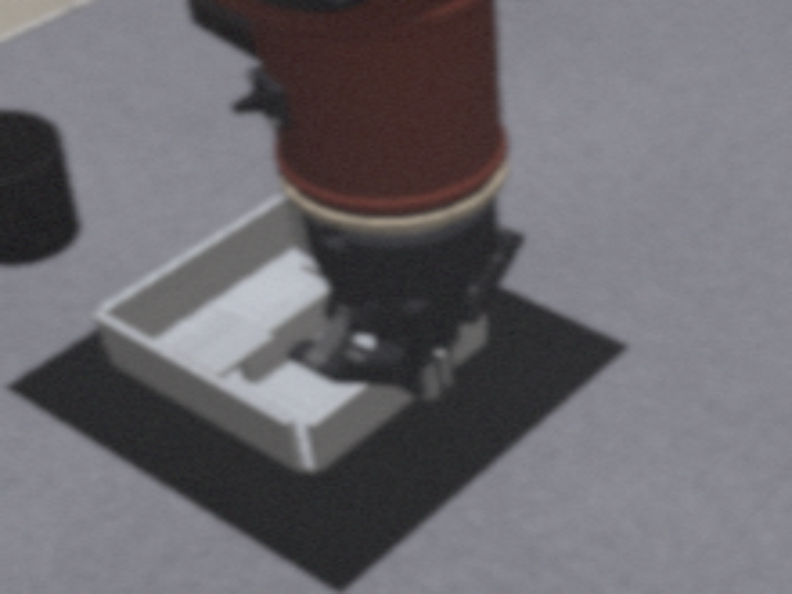

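```bash
python3 -m inch '[{"grip":1,"dx":-3,"dy":0,"dz":0,"rx":0,"ry":0,"rz":0},{"grip":1,"dx":0,"dy":0,"dz":0,"rx":0,"ry":0,"rz":0}]' 25
cat > chk.py <<'E'
from pc import *
import sys
tag=sys.argv[1]
im,_=shot('side',tag);s=env.observe();print(s['time_s'],s['contact_force'].round(1),s['tool_pos'].round(4))
cv2.imwrite(f'pics/{tag}c.png',cv2.resize(im[200:420,160:400],None,fx=3.3,fy=2.7))
P=cloud(tag,box=(230,420,160,400))
Q=(P-[.5604,.2194,0])@R.from_euler('z',np.radians(1.5)).as_matrix();x,y,z=Q.T
def wall(m,nm,ax):
    q=Q[m]
    for _ in range(6):
        A=np.c_[q[:,1-ax],q[:,2],np.ones(len(q))];c=np.linalg.lstsq(A,q[:,ax],rcond=None)[0];r=q[:,ax]-A@c;q=q[abs(r)<.004]
    print(nm,len(q),c.round(4))
wall((abs(x)<.055)&(y>.04)&(y<.09)&(z>.02)&(z<.05),'left',1)
wall((abs(x)<.055)&(abs(x)>.02)&(y<-.035)&(y>-.09)&(z>.02)&(z<.058),'right',1)
wall((x<-.03)&(x>-.09)&(y<.055)&(y>.015)&(z>.02)&(z<.056),'front',0)
E
python3 chk.py s51
```

```text
time_s: 50.08
tool_pos: [0.4937, 0.2189, 0.0057]
ee_rot: [-0.016, 1.0, -0.0, -0.005]
contact_force: [-2.7, -0.2, 2.2]
grip_width: 0.001
50.125 [-4.   0.5  2.5] [0.4937 0.2189 0.0056]
left 361 [ 0.0098 -0.0042  0.0652]
right 17 [1.7105 0.1402 0.0404]
front 232 [-0.0054 -0.0009 -0.0549]
```

```bash
python3 -m inch '[{"grip":1,"dx":8,"dy":0,"dz":0,"rx":0,"ry":0,"rz":0},{"grip":1,"dx":20,"dy":0,"dz":0,"rx":0,"ry":0,"rz":0},{"grip":1,"dx":10,"dy":0,"dz":-45,"rx":0,"ry":0,"rz":0},{"grip":1,"dx":0,"dy":0,"dz":-55,"rx":0,"ry":0,"rz":0},{"grip":1,"dx":0,"dy":-55,"dz":-30,"rx":0,"ry":0,"rz":0},{"grip":1,"dx":0,"dy":-55,"dz":0,"rx":0,"ry":0,"rz":0},{"grip":1,"dx":0,"dy":-55,"dz":0,"rx":0,"ry":0,"rz":0},{"grip":1,"dx":0,"dy":-55,"dz":0,"rx":0,"ry":0,"rz":0},{"grip":1,"dx":0,"dy":0,"dz":0,"rx":0,"ry":0,"rz":0},{"grip":1,"dx":0,"dy":0,"dz":0,"rx":0,"ry":0,"rz":0}]' 25
python3 chk.py s52; python3 -c "
from h import *
shot('top','t52')"
```

```text
time_s: 51.38
tool_pos: [0.464, -0.0015, 0.1359]
ee_rot: [-0.016, 1.0, 0.0, -0.004]
contact_force: [0.1, 0.7, 0.8]
grip_width: -0.0
51.425 [ 0.3 -0.4 -0.1] [ 0.464  -0.0009  0.1359]
left 375 [0.0095 0.0002 0.0651]
right 86 [-0.0191  0.0024 -0.059 ]
front 239 [ 0.0006  0.0057 -0.0554]
```

View pics/s52c.png

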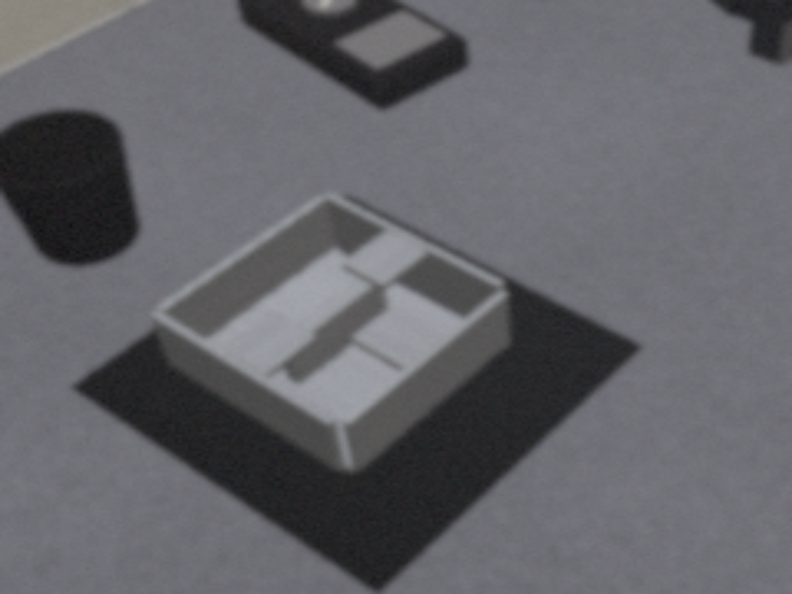

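View pics/t52.png

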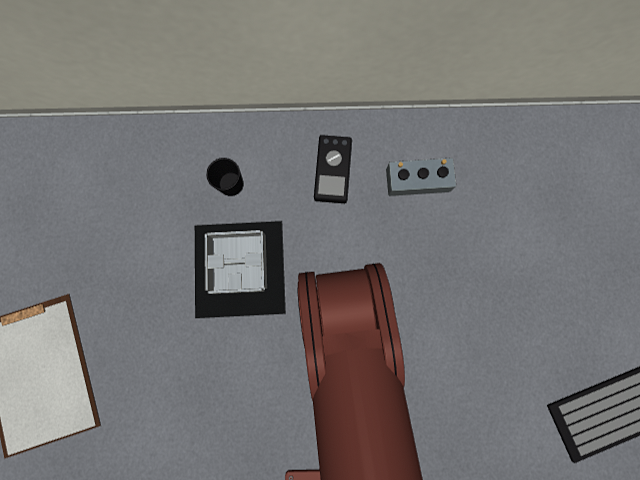

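```bash
python3 -c "
from h import *
print(px('top',None,235,262,z=.06), px('top',None,240,270,z=.003))
s=env.observe();print(s['time_s'],s['contact_force'],abs(s['qd']).max())
print(workorder.job_done())"
```

```text
[0.57154402 0.2166293  0.06      ] [0.55778544 0.21585748 0.003     ]
51.475 [ 0.12279784  0.82404213 -0.15618973] 0.004476475214047062
the job is handed in; nothing more can be done
None
```

The job was handed in at about 51.5 s. The tray was carried to the mat by its rib, set down flat with the walls still folded out, and released. The left, right and front walls were then each lifted by the lug to about 45° and pushed upright from outside with the closed fingers.

**Last checks:**
- **Walls:** the depth fits put the left, right and front walls within about 0.5° of vertical. The right-wall fit in the last picture had few points, but the left–right gap agreed with an earlier, better fit.
- **Tray position:** its centre is about 10 to 12 mm from the mat centre, mostly in +x (limit 35 mm), because it slid while I pushed the walls.
- **Tray height and tilt:** I did not measure these separately; it looks flat on the mat in the last pictures.
- **Other objects:** the meter, pen pot and resistance box look unmoved in the top view. The arm was clear, with no contact force beyond noise.

**What disagreed:** the cameras showed the fingertips about 38 mm short of the reported TCP, along the tool axis. I worked with that offset. Some first pushes jammed on the wall rims (left, right and front), with forces up to about 19 N, and slid the tray before I changed the approach.

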